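Close the cell tube and count gear motors through the tip bucket

ROBOT

A 6-joint arm with a two-finger parallel gripper is mounted at the origin on the work surface. World frame = base frame: x ahead of the robot, y to its left, z up, the work surface at z = 0. Lengths are in mm, angles in rad, forces in N, time in s.
With the tool pointing down it reaches from about 275 to 1000 mm from the base axis. Payload 8.4 kg.
Tool frame: the origin (TCP) lies midway between the tips of the shut fingers; the grasp point (between the pads) lies behind it (r.pinch_z is the z of the grasp point in the tool frame, in mm); z points along the fingers, y is the direction in which the jaws open and shut (so a half turn about z gives the same grasp; the last joint's range is limited). The gripper opens to 85 mm and grips with 20 to 120 N. Pads are 22 mm wide; open, the fingers measure 114 mm over their backs; the gripper's body (76 mm by 85 mm) begins 54 mm behind the grasp point. The pads swing forward as they close: fully open they stand 13 mm farther back than shut.
Start: joints at [-1.184, 0.353, 1.633, -0, 1.155, -0.002], TCP at [236.923, -578.356, 231.281] pointing down, gripper open.
Joint ranges: [-2.63, 2.63], [-0.92, 2.1], [0.06, 2.66], [-1.3, 4.44], [0, 2.69], [-3.02, 3.02]. Speed limits (rad/s): [2.22, 2.22, 2.79, 3.14, 3.14, 3.14].

INTERFACE

Orientations are given as [roll, pitch, yaw] about the fixed x, y, z axes, in that order (R = Rz(yaw) Ry(pitch) Rx(roll)).
In Python, from rig import r, optics, ticket gives the robot as it stands.
- The arm moves only by the shell command python3 -m jog 'ROWS' [FORCE]. ROWS is text: rows parted by semicolons, each of 7 numbers parted by spaces: the closure in counts, from 0 (fully open) to 255 (shut), then the shift along the tool's x, y, z in mm, then the turn, a rotation vector about the tool's x, y, z in degrees. A call has 1 to 5 rows; each row shifts and turns the pose as measured when the row begins, along the tool's axes as they then stand; what a row does not reach is not made up. A row lasts 1/12 s, in which the tool goes at most 41.7 mm and 7.16 degrees, less where a joint would pass 70% of its speed; a pose out of reach is approached as far as the arm can. A call with a gripper value outside its range is refused whole. The fingers move at their own pace and stop on an object; FORCE is the grip in N (left out, the last holds). Time passes only in rows, so rows that do not move let the fingers close. It gives the time, the measured TCP pose, the force and the opening at its end, in the units of the state.
- r.sense(): the state, without advancing time (a new reading comes with each control period).
- optics.grab_frame(name): name is "scene" or "side" or "wrist"; returns the picture (480x640x3 uint8, red, green, blue); there is no depth.
- optics.camera_info(name): a dict with "fx", "fy", "cx", "cy" (pixels), "world_from_camera" (4x4, takes a point from camera to world coordinates). Camera axes: x right, y down, z forward; pixel columns grow to the right and rows downward; lengths in mm; the calibration is good to about 2 mm. A picture is of the moment at which its call begins: read the wrist's pose just before it. camera_info takes no time and is no camera call; for the wrist camera it gives the pose at the moment of the call.
- ticket.sign_off(): hands the job in, once; it reports no verdict.
The state is a dict: "clock": time; "qpos": joint angles; "qvel": joint speeds; "joint_efforts": joint torques, N m; "eef_pos": TCP position; "tcp_rot": TCP orientation; "contact_force": force on the tool from outside, world axes, zero at the start; "wrist_torque": the same for the moment, N m; "opening": opening from 0.0 (shut) to 1.0 (fully open).
Only numpy, scipy, OpenCV 4.12 (cv2) and the standard library are available. Lean on these libraries where they do the work, as an engineer would, in place of code of your own. Each camera call takes 0.05 s, during which the arm holds its last target.

TASK

Close the counter's cell tube: set the screw cap in its mouth, back it off until it drops into the thread start, then run it in clockwise until its flange sits fully home. Then load the loose gear motors into the upright tip bucket until it trips and dumps them into its tray by itself, push the counterweight back so that the bucket is upright again, and put any motors that remain into the bucket too, so that none are left on the desk. Leave the screwdriver, ruler and battery box alone.

Things in the scene. Friction and masses are not known exactly. Their poses are not given: they have to be found in the camera images.
- cap: Grey screw cap for the cell tube, 96 mm tall, 0.18 kg, loose, upright on the desk at the start. Origin: centre of its underside, z up. From below: round plug 48 mm dia, 48 mm long, tapered nose; flange 74 mm dia, z = 48 to 54 mm; grip bar 62 mm long (cap's x) and 20 mm thick (cap's y), z = 54 to 96 mm.
- cap_grip (a point): Middle of the cap's grip bar, on the cap's axis 82 mm above its underside.
- cap_lug (a point): Underside of one of the cap's three steel thread lugs, 12 mm above the cap's underside. The lugs stand at 0, 120 and 240 deg about z from the cap's +x, out to 31 mm radius, 9 mm wide, 4 mm thick; dark marks on the flange's edge stand over them.
- tube: Upright aluminium cell tube, 76 mm outside dia, rim 85 mm above the desk, on a 100 mm square plywood foot fixed to the desk. Origin on its axis at desk level, z up. Bore 66 mm dia at the rim, 51 mm between the threads. Inside is a three-start thread that closes clockwise seen from above. No force is needed: the cap sinks by its own weight as it turns.
- tube_rim (a point): Centre of the tube's mouth, level with its rim, 85 mm above the desk.
- tube_land (a point): On the tube's axis, level with the three flat lands inside, 10 mm below the rim. Lugs set down on them (cap origin 63 mm above the desk) are stopped clockwise by blunt teeth, 72 deg from the slot's edge; turned back anticlockwise they come to the land's end and drop 12 mm into the slots.
- tube_slot (a point): Floor of one of three thread starts (slots) between the lands: 29 mm from the tube's axis, 22 mm below the rim, about 40 deg wide. They are centred at 0, 120 and 240 deg about z from the tube's +x (dark marks outside the rim). Lugs in them: cap origin 51 mm above the desk; a wall stops them from turning further back.
- tube_home (a point): Where the cap's origin is when it is fully home, flange on the rim: on the tube's axis, 37 mm above the desk. From the slots the lugs run flat for about 0.5 rad, then down 8 mm per radian clockwise; home after about 2.3 rad, an end stop at about 2.4 rad.
- rig: Plywood counter fixed to the desk. Origin: on the desk under the axle's middle; the bucket tips to the rig's +x. Base x = -100 to 190, y = -80 to 80 mm. Catch tray x = -45 to 175, y = -58 to 58 mm, walls 48 mm high, at -x 83 mm with a chute that slopes down to x = 45 mm. Two upright cheeks 218 mm high at y = +-62 mm carry the axle (along y, 200 mm above the desk).
- bucket (a joint): Tip bucket's angle about the axle, rad: 0 upright on its stop (at the start), 1.75 fully tipped. A counterweight holds it upright with two motors in it; the third trips it: it tips by itself, empties into the tray and stays tipped. Empty, its balance point is at about 0.8 rad; pushed back past that it falls upright by itself. Pushing takes under 5 N.
- bucket_in (a point): Middle of the bucket's inside, 15 mm above its floor; turns with the bucket. Upright: rig x = 60 mm, 215 mm above the desk. Inside: 90 mm long (rig's y), floor 52 mm wide (rig's x), widening to a rim 40 mm above the floor (240 mm above the desk, opening from rig x = 24 to 114 mm).
- counterweight (a point): Middle of the steel counterweight bar, 32 mm dia, 80 mm long, parallel to the axle: also the reset handle. Upright: rig x = -55 mm, 230 mm above the desk. Tipped: rig x = 39 mm, 249 mm above the desk; push it level towards the rig's -x (it swings over the axle, up to 263 mm high) and the bucket comes upright.
- tray_in (a point): Middle of the catch tray's floor, 8 mm above the desk, rig x = 65 mm; axes as the rig's.
- screwdriver: Bystander: a screwdriver lying on the desk. Leave it alone.
- ruler: Bystander: wooden ruler 300 x 32 x 4 mm lying on the desk. Leave it alone.
- battery_box: Bystander: black battery box 75 x 110 x 22 mm on the desk. Leave it alone.
- motor0: Small gear motor lying on the desk: grey gearbox 46 x 24 x 22 mm and a round steel can 20 mm dia, 66 mm long in all along its x; origin at the middle of its underside, z up. Thin white shaft ends stick out 3 mm at x = -22 mm. 0.1 kg. Take it across its 24 mm width (y). Three to five are present.
- motor1: Small gear motor lying on the desk: grey gearbox 46 x 24 x 22 mm and a round steel can 20 mm dia, 66 mm long in all along its x; origin at the middle of its underside, z up. Thin white shaft ends stick out 3 mm at x = -22 mm. 0.1 kg. Take it across its 24 mm width (y). Three to five are present.
- motor2: Small gear motor lying on the desk: grey gearbox 46 x 24 x 22 mm and a round steel can 20 mm dia, 66 mm long in all along its x; origin at the middle of its underside, z up. Thin white shaft ends stick out 3 mm at x = -22 mm. 0.1 kg. Take it across its 24 mm width (y). Three to five are present.
- motor3: Small gear motor lying on the desk: grey gearbox 46 x 24 x 22 mm and a round steel can 20 mm dia, 66 mm long in all along its x; origin at the middle of its underside, z up. Thin white shaft ends stick out 3 mm at x = -22 mm. 0.1 kg. Take it across its 24 mm width (y). Three to five are present.
- motor4: Small gear motor lying on the desk: grey gearbox 46 x 24 x 22 mm and a round steel can 20 mm dia, 66 mm long in all along its x; origin at the middle of its underside, z up. Thin white shaft ends stick out 3 mm at x = -22 mm. 0.1 kg. Take it across its 24 mm width (y). Three to five are present.
Not all that is in view belongs to the job. What is shaped like the motor2 but pink is not meant.

How it is judged (in metres and radians):
On the way, in this order (a step that is already met when the one before it is completed fails the run):
1. the cap has dropped into the thread start, level and centred in the tube (z of cap in the frame of tube between 0.046 and 0.0545 m and horizontal distance between cap and tube below 0.005 m and angle between cap's own z axis and vertical below 0.1 rad), for 0.05 s.
2. the cap is run in until its flange is home on the rim (z of cap in the frame of tube between 0.03 and 0.0395 m and horizontal distance between cap and tube below 0.005 m and angle between cap's own z axis and vertical below 0.1 rad), for 0.2 s.
3. two motors lie in the upright bucket (value of joint bucket below 0.08 rad and (distance between each of motor0, motor1 and bucket_in below 0.065 m or distance between each of motor0, motor2 and bucket_in below 0.065 m or distance between each of motor0, motor3 and bucket_in below 0.065 m or distance between each of motor0, motor4 and bucket_in below 0.065 m or distance between each of motor1, motor2 and bucket_in below 0.065 m or distance between each of motor1, motor3 and bucket_in below 0.065 m or distance between each of motor1, motor4 and bucket_in below 0.065 m or distance between each of motor2, motor3 and bucket_in below 0.065 m or distance between each of motor2, motor4 and bucket_in below 0.065 m or distance between each of motor3, motor4 and bucket_in below 0.065 m)), for 0.1 s.
4. the bucket has tripped, untouched by the fingers (value of joint bucket above 1.4 rad and contact force between the fingers and bucket below 0.5 N), for 0.1 s.
5. the bucket is set upright again (value of joint bucket below 0.08 rad), for 0.3 s.
At the end, for the whole second after the job is handed in: The cap is fully home (flange within 2.5 mm of the rim, level), the bucket is upright (within 0.08 rad) and still, and every motor present lies at rest in the tray or in the upright bucket (within 65 mm of its middle) (all of step 2 and value of joint bucket below 0.08 rad and velocity of joint bucket below 0.1 rad/s and (distance between motor0 and bucket_in below 0.065 m or (x of motor0 in the frame of tray_in between -0.115 and 0.115 m and y of motor0 in the frame of tray_in between -0.06 and 0.06 m and z of motor0 in the frame of tray_in below 0.08 m)) and (distance between motor1 and bucket_in below 0.065 m or (x of motor1 in the frame of tray_in between -0.115 and 0.115 m and y of motor1 in the frame of tray_in between -0.06 and 0.06 m and z of motor1 in the frame of tray_in below 0.08 m)) and (distance between motor2 and bucket_in below 0.065 m or (x of motor2 in the frame of tray_in between -0.115 and 0.115 m and y of motor2 in the frame of tray_in between -0.06 and 0.06 m and z of motor2 in the frame of tray_in below 0.08 m)) and (distance between motor3 and bucket_in below 0.065 m or (x of motor3 in the frame of tray_in between -0.115 and 0.115 m and y of motor3 in the frame of tray_in between -0.06 and 0.06 m and z of motor3 in the frame of tray_in below 0.08 m)) and (distance between motor4 and bucket_in below 0.065 m or (x of motor4 in the frame of tray_in between -0.115 and 0.115 m and y of motor4 in the frame of tray_in between -0.06 and 0.06 m and z of motor4 in the frame of tray_in below 0.08 m)) and linear speed of each of motor0, motor1, motor2, motor3, motor4 below 0.03 m/s); the robot touches nothing.
It fails at once if the screwdriver is moved by more than 40 mm (distance of screwdriver from where it was at the start of the episode above 0.04 m).
It fails at once if the ruler is moved by more than 40 mm (distance of ruler from where it was at the start of the episode above 0.04 m).
It fails at once if the battery box is moved by more than 40 mm (distance of battery_box from where it was at the start of the episode above 0.04 m).
Of motor0, motor1, motor2, motor3, motor4 only 3 to 5 are there at a start; the rules pass over those that are not, and their reading is None.
At some moment in a run one of motor0, motor1, motor2, motor3, motor4 may be knocked a few centimetres aside while the robot is not near it.
It also fails if it takes over 210 s, if anything falls off the work surface, if the arm or the gripper's body presses on something with over 40 N, if the wrist force passes 120 N, or if a joint passes its speed limit or range.

## Working session

There is one attempt and no reset: what is moved stays moved. The work goes in short steps, Python scripts to look and compute and a shell command to move; the robot and the scene stay as the last step left them, time stands still between calls to the robot, and variables do not carry over. Pictures are saved under pics/ and viewed, and the job is handed in when it is done.

```bash
ls; mkdir -p pics; python3 - <<'E'
from rig import r, optics, ticket
import cv2
print(r.sense(), r.pinch_z)
for n in ("scene","side","wrist"):
    i=optics.camera_info(n); print(n,i)
    cv2.imwrite(f"pics/{n}0.png",optics.grab_frame(n)[:,:,::-1])
E
```

```text
pics
{'clock': 0.0, 'qpos': array([-1.18436599e+00,  3.53613837e-01,  1.63412806e+00, -2.09811100e-05,
        1.15521950e+00, -2.42408750e-03]), 'qvel': array([ 9.46956244e-04, -7.07906980e-07,  3.60943499e-04, -6.82064817e-04,
       -1.22123949e-03,  3.92749388e-04]), 'joint_efforts': array([ 2.10607104e-03, -6.05226374e+01, -3.42069268e+01,  1.55450116e-04,
        9.05500841e-03,  1.50751953e-05]), 'eef_pos': array([ 236.75556063, -577.90628344,  230.58571818]), 'tcp_rot': array([-3.14022387e+00,  1.58656578e-05,  3.88862922e-01]), 'contact_force': array([-0.36481798, -0.36340684, -0.38959356]), 'wrist_torque': array([0.04919589, 0.01813106, 0.05005168]), 'opening': 0.9989535927348739} -18.700000000000003
scene {'fx': 451.29319243886874, 'fy': 451.29319243886874, 'cx': 322.47865309627275, 'cy': 240.70430745803878, 'world_from_camera': array([[ 5.44736046e-01,  5.09183100e-01, -6.66329656e-01,
         1.12459614e+03],
       [ 8.38580943e-01, -3.24410037e-01,  4.37652979e-01,
        -4.22403585e+02],
       [ 6.68147219e-03, -7.97176705e-01, -6.03709085e-01,
         6.68357582
[... 335 characters left out ...]
99123121e-01, -7.91645295e-01,
         1.01714196e+03],
       [-1.34678792e-02, -7.98294163e-01, -6.02117136e-01,
         9.60932755e+02],
       [ 0.00000000e+00,  0.00000000e+00,  0.00000000e+00,
         1.00000000e+00]])}
wrist {'fx': 415.5245534599689, 'fy': 415.5245534599689, 'cx': 320.67290645848783, 'cy': 239.35936951561882, 'world_from_camera': array([[ 3.78855718e-01, -8.88849681e-01, -2.57710282e-01,
         3.01678300e+02],
       [-9.25455492e-01, -3.64078072e-01, -1.04782110e-01,
        -5.51425535e+02],
       [-6.91117177e-04,  2.78196697e-01, -9.60523878e-01,
         3.73287805e+02],
       [ 0.00000000e+00,  0.00000000e+00,  0.00000000e+00,
         1.00000000e+00]])}
```

View pics/scene0.png

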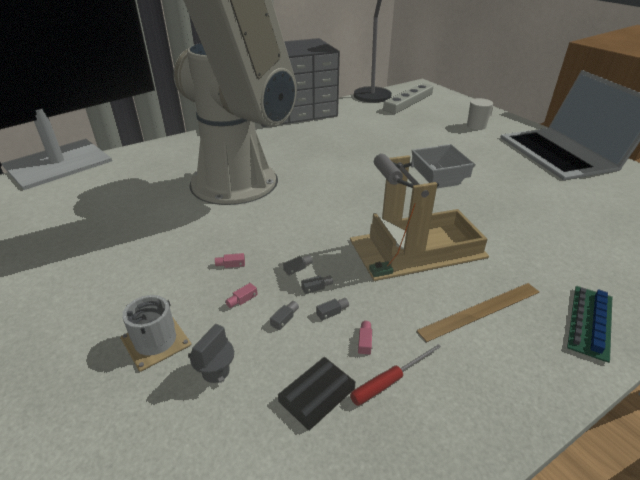

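View pics/side0.png

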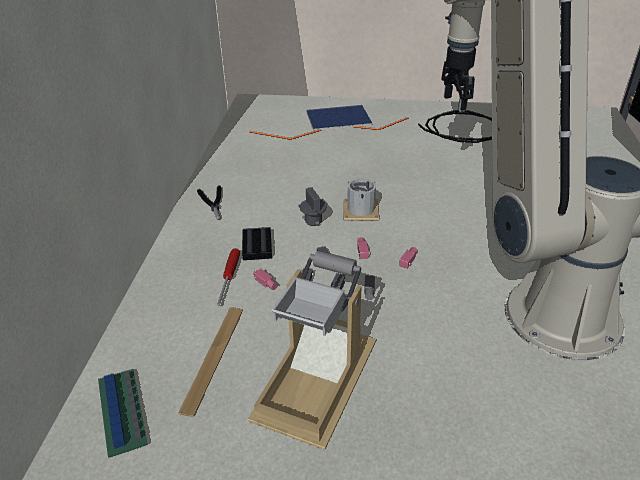

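View pics/wrist0.png

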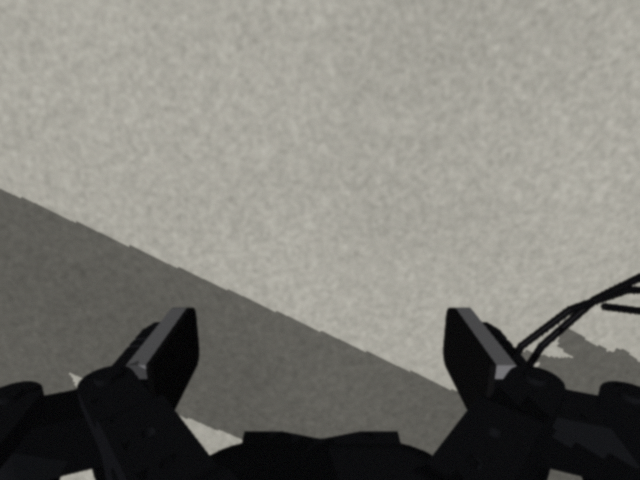

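Scene view: four grey motors at (294,265), (317,283), (284,316) and (331,308), with pink decoys at (230,261), (241,296) and (365,337). The tube is at (150,325), the cap at (212,352) and the rig at (420,230). The side view shows the bucket from its +x end; only the wrist view is empty.

```bash
cat > h.py <<'E'
import numpy as np, cv2
from rig import r, optics, ticket
from scipy.spatial.transform import Rotation as Rn
def ray(i,u,v):
    T=i["world_from_camera"]; d=np.array([(u-i["cx"])/i["fx"],(v-i["cy"])/i["fy"],1.])
    return T[:3,3],T[:3,:3]@d
def onz(i,u,v,z=0):
    o,d=ray(i,u,v); return o+d*(z-o[2])/d[2]
def proj(i,P):
    T=i["world_from_camera"]; p=T[:3,:3].T@(np.asarray(P,float)-T[:3,3])
    return np.array([i["fx"]*p[0]/p[2]+i["cx"],i["fy"]*p[1]/p[2]+i["cy"]])
def tool(): 
    s=r.sense(); return s["eef_pos"],Rn.from_euler("xyz",s["tcp_rot"]).as_matrix()
def shift(P):
    p,R=tool(); return np.round(R.T@(np.asarray(P,float)-p),1)
def snap(n,f,crop=None,k=1):
    i=optics.camera_info(n); im=optics.grab_frame(n)[:,:,::-1].copy()
    o=im
    if crop: o=im[crop[1]:crop[3],crop[0]:crop[2]]
    if k!=1:o=cv2.resize(o,None,fx=k,fy=k,interpolation=cv2.INTER_CUBIC)
    cv2.imwrite("pics/"+f+".png",o); return i,im
def st():
    s=r.sense(); print("t%.2f"%s["clock"],"p",np.round(s["eef_pos"],1),"rot",np.round(s["tcp_rot"],4),"F",np.round(s["contact_force"],1),"op %.3f"%s["opening"],"q",np.round(s["qpos"],2))
E
python3 - <<'E'
from h import *
I=optics.camera_info("scene");S=optics.camera_info("side")
for n,u,v,z in [("mA",294,265,11),("mB",317,283,11),("mC",284,316,11),("mD",331,308,11),("cap grip",212,340,85),("tube",149,308,85),("tubefootc",155,342,10),("drv",395,375,10),("bat",317,391,20),("pink1",230,261,11),("pink2",241,296,11),("pink3",365,337,11),("rig base near L",385,276,8),("ruler",480,312,4)]:
    print(n,onz(I,u,v,z).round())
for n,u,v,z in [("cap",312,203,85),("tube rim",361,184,85),("m",370,285,11),("bucket",312,303,240),("cw",333,262,230),("basecorner",323,444,10),("basecorner",251,420,10)]:
    print(n,onz(S,u,v,z).round())
im=cv2.imread("pics/scene0.png")
cv2.imwrite("pics/c1.png",cv2.resize(im[220:400,90:390],None,fx=2.6,fy=2.6,interpolation=cv2.INTER_CUBIC))
im=cv2.imread("pics/side0.png")
cv2.imwrite("pics/c2.png",cv2.resize(im[160:450,200:420],None,fx=2,fy=2,interpolation=cv2.INTER_CUBIC))
E
```

```text
mA [441. -49.  11.]
mB [519. -38.  11.]
mC [ 565. -144.   11.]
mD [597. -54.  11.]
cap grip [ 611. -302.   85.]
tube [ 481. -369.   85.]
tubefootc [ 492. -377.   10.]
drv [790. -49.  10.]
bat [ 749. -184.   20.]
pink1 [ 350. -165.   11.]
pink2 [ 468. -192.   11.]
pink3 [694. -42.  11.]
rig base near L [578. 102.   8.]
ruler [763. 198.   4.]
cap [ 609. -276.   85.]
tube rim [ 485. -383.   85.]
m [441. -49.  11.]
bucket [536. 266. 240.]
cw [511. 138. 230.]
basecorner [504. 392.  10.]
basecorner [645. 356.  10.]
```

View pics/c1.png

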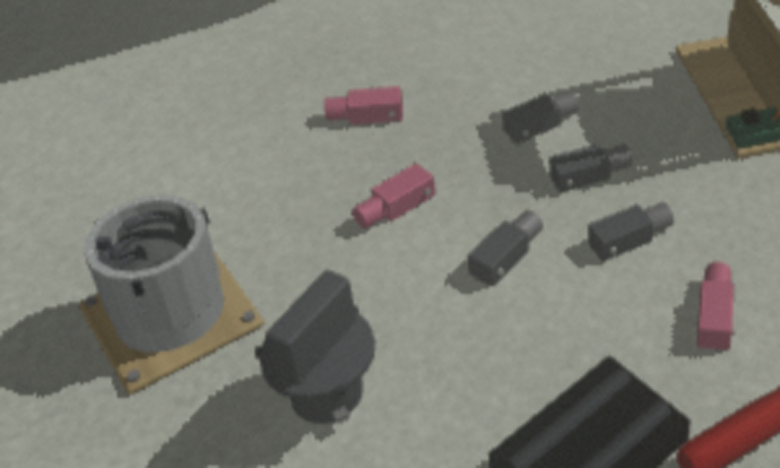

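View pics/c2.png

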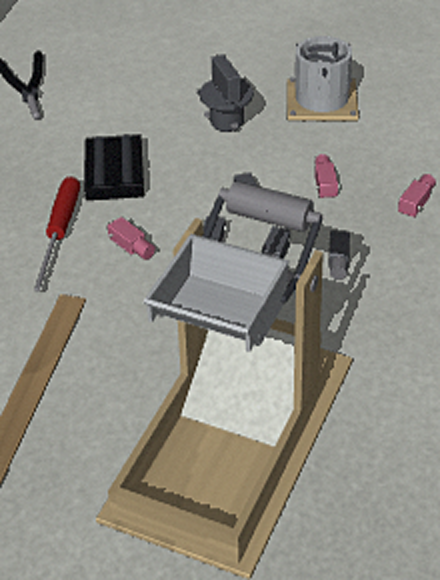

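```bash
python3 -m jog '0 37 -15.5 0 0 0 0;0 37 -15.5 0 0 0 0;0 37 -15.5 0 0 0 0;0 37 -15.5 0 0 0 0;0 37 -15.5 0 0 0 0'; python3 -m jog '0 37 -15.5 0 0 0 0;0 37 -15.5 0 0 0 0;0 0 0 0 0 0 0'; python3 - <<'E'
from h import *
st(); snap("wrist","w1")
E
```

```text
clock: 0.57
eef_pos: [377.4, -437.0, 228.8]
tcp_rot: [-3.141, 0.003, 0.378]
contact_force: [0.8, -0.1, 0.3]
opening: 1.002
clock: 0.82
eef_pos: [440.5, -373.1, 228.3]
tcp_rot: [-3.139, 0.001, 0.381]
contact_force: [-0.2, -0.8, 0.4]
opening: 0.996
t0.82 p [ 440.5 -373.1  228.3] rot [-3.1392e+00  8.0000e-04  3.8060e-01] F [-0.2 -0.8  0.4] op 0.996 q [-0.71  0.28  1.74  0.    1.12  0.48]
```

View pics/w1.png

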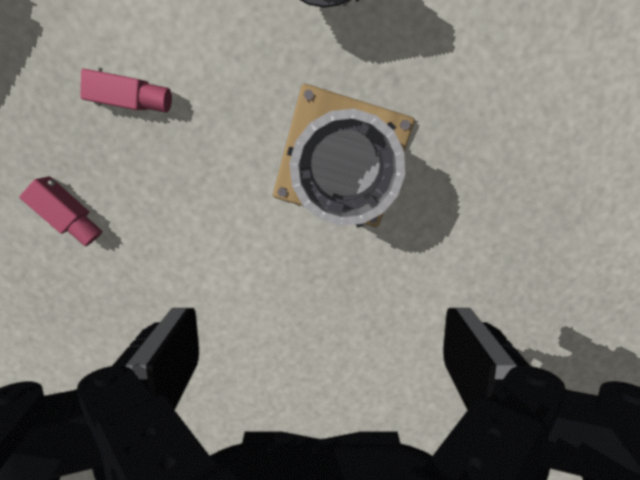

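The tube rim is centred near (348,167), with dark marks at (291,151), (391,126) and at the bottom. The cap is just above the top edge.

```bash
python3 - <<'E'
from h import *
I=optics.camera_info("wrist")
im=cv2.imread("pics/w1.png")
cv2.imwrite("pics/c3.png",cv2.resize(im[70:250,250:460],None,fx=3.5,fy=3.5,interpolation=cv2.INTER_CUBIC))
hsv=cv2.cvtColor(im,cv2.COLOR_BGR2HSV)
print(onz(I,348,167,85))
E
python3 -m jog '0 40 0 0 0 0 0;0 40 0 0 0 0 0;0 30 0 0 0 0 0;0 0 0 0 0 0 0'; python3 - <<'E'
from h import *
st(); snap("wrist","w2")
E
```

```text
[ 481.23705247 -377.59584446   85.        ]
clock: 1.2
eef_pos: [540.2, -335.1, 227.3]
tcp_rot: [-3.14, 0.005, 0.379]
contact_force: [-0.7, 0.1, -0.8]
opening: 1.0
t1.20 p [ 540.2 -335.1  227.3] rot [-3.1399  0.0047  0.3792] F [-0.7  0.1 -0.8] op 1.000 q [-0.56  0.38  1.61 -0.    1.16  0.64]
```

View pics/c3.png

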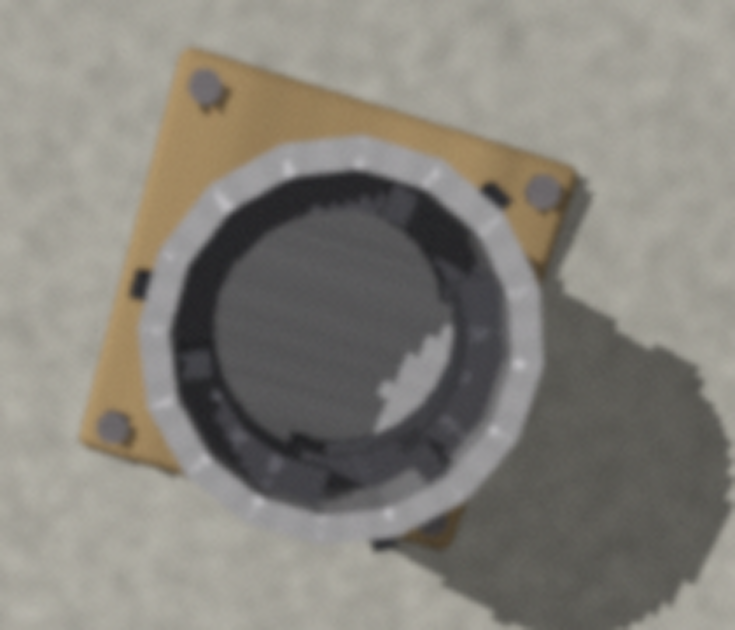

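View pics/w2.png

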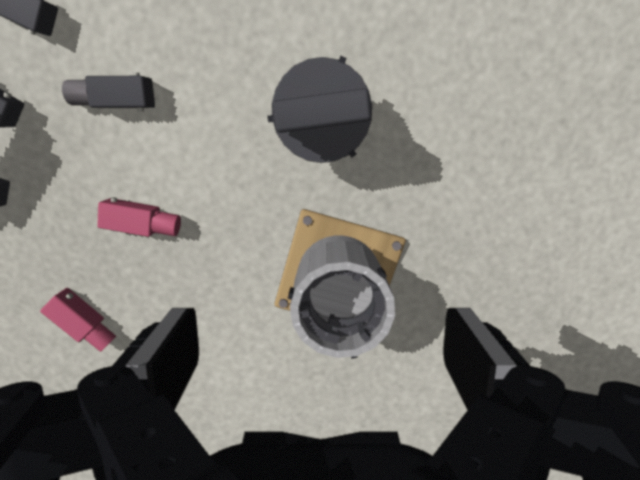

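```bash
python3 - <<'E'
from h import *
# tube from w1; pose of that moment reconstructed from current camera + motion
I2=optics.camera_info("wrist")
p2,R2=tool()
T=I2["world_from_camera"]; C=np.linalg.inv(np.block([[R2,p2[:,None]],[np.zeros((1,3)),1]]))@T
R1=Rn.from_euler("xyz",[-3.1392,8e-4,.3806]).as_matrix(); p1=np.array([440.5,-373.1,228.3])
I1=dict(I2); I1["world_from_camera"]=np.block([[R1,p1[:,None]],[np.zeros((1,3)),1]])@C
c=onz(I1,347.5,166.7,85)[:2]; c2=onz(I2,343.5,310,85)[:2]; print("tube",c,c2)
for z in (75,80):
  for u,v in [(290.6,150.9),(391.4,125.4),(360,225)]:
    d=onz(I1,u,v,z)[:2]-c; print(z,np.hypot(*d).round(1),np.degrees(np.arctan2(d[1],d[0])).round(1)%120)
im=cv2.imread("pics/w2.png")
# foot orientation w2
for a,b in [((305,210),(406,239))]:
    e=onz(I2,*b,12)-onz(I2,*a,12); print("foot edge",np.degrees(np.arctan2(e[1],e[0])),np.hypot(*e[:2]))
# cap
m=[onz(I2,u,v,51)[:2] for u,v in [(271,119),(342,60),(352,153.5)]]
m=np.array(m)
A=np.c_[2*m,np.ones(3)]; s=np.linalg.solve(A,(m**2).sum(1)); cc=s[:2]; print("cap c",cc,"rad",np.sqrt(s[2]+cc@cc))
for d in m-cc: print(np.degrees(np.arctan2(d[1],d[0])))
q=[onz(I2,u,v,96)[:2] for u,v in [(274,101),(367,90),(369,119),(277,131)]]
q=np.array(q); print(q, "bar c",q.mean(0)); e=q[1]-q[0]; print(np.degrees(np.arctan2(e[1],e[0])), np.hypot(*e)); e=q[2]-q[3]; print(np.degrees(np.arctan2(e[1],e[0])))
cv2.imwrite("pics/c4.png",cv2.resize(im[40:180,230:410],None,fx=4,fy=4,interpolation=cv2.INTER_CUBIC))
E
```

```text
tube [ 483.17775831 -375.42227665] [ 480.59161304 -376.93314692]
75 40.5 97.8
75 40.6 93.5
75 44.8 95.4
80 40.3 97.1
80 40.0 94.4
80 43.4 95.19999999999999
foot edge -84.65312439483831 94.04999545466019
cap c [ 607.1901934  -308.87113562] rad 37.74287816090036
119.62018321840709
-0.4810046237955083
-121.22963922316991
[[ 601.60378796 -278.91130074]
 [ 629.02252526 -330.25510459]
 [ 613.6573083  -338.32536266]
 [ 585.25096751 -286.8596232 ]] bar c [ 607.38364726 -308.5878478 ]
-61.89678787693411 58.20629990683737
-61.10364675267622
```

View pics/c4.png

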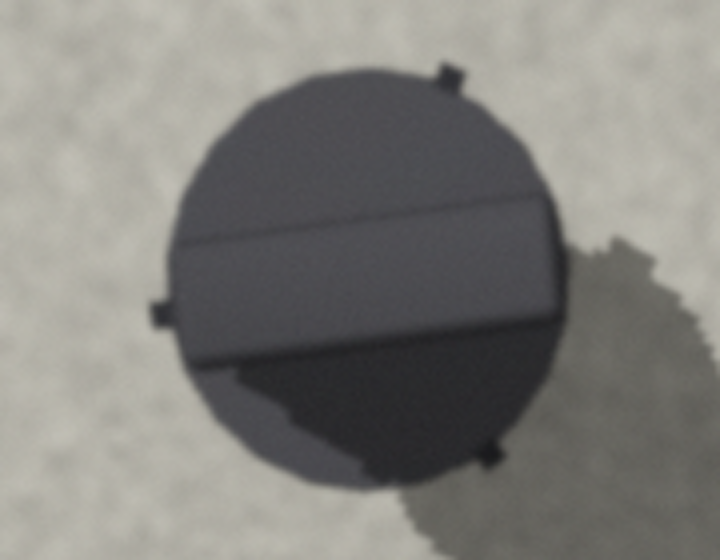

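```bash
python3 -m jog '0 -20 28.7 0 0 0 -7;0 -23 26 0 0 0 -7;0 -26 23 0 0 0 -7;0 0 0 0 0 0 -7;0 0 0 0 0 0 -7';  python3 -m jog '0 0 0 0 0 0 -7;0 0 0 0 0 0 -7;0 0 0 0 0 0 -7;0 0 0 0 0 0 -7;0 0 0 0 0 0 -7';python3 -m jog '0 0 0 0 0 0 -7;0 0 0 0 0 0 -7;0 0 0 0 0 0 -7;0 0 0 0 0 0 -6;0 0 0 0 0 0 0';python3 - <<'E'
from h import *
st(); I,im=snap("wrist","w3"); np.save("w3I.npy",I,allow_pickle=True)
E
```

```text
clock: 1.67
eef_pos: [506.5, -445.0, 225.4]
tcp_rot: [-3.131, 0.006, 1.001]
contact_force: [0.4, 0.0, -0.6]
opening: 1.004
clock: 2.08
eef_pos: [494.1, -452.9, 223.7]
tcp_rot: [-3.123, -0.003, 1.627]
contact_force: [0.9, -0.9, -0.5]
opening: 1.002
clock: 2.5
eef_pos: [482.7, -458.4, 222.6]
tcp_rot: [-3.122, -0.016, 2.116]
contact_force: [-0.3, 0.5, 0.3]
opening: 1.001
t2.50 p [ 482.7 -458.4  222.6] rot [-3.1218 -0.0156  2.1158] F [-0.3  0.5  0.3] op 1.001 q [-0.75  0.43  1.53 -0.02  1.2  -1.29]
```

View pics/w3.png

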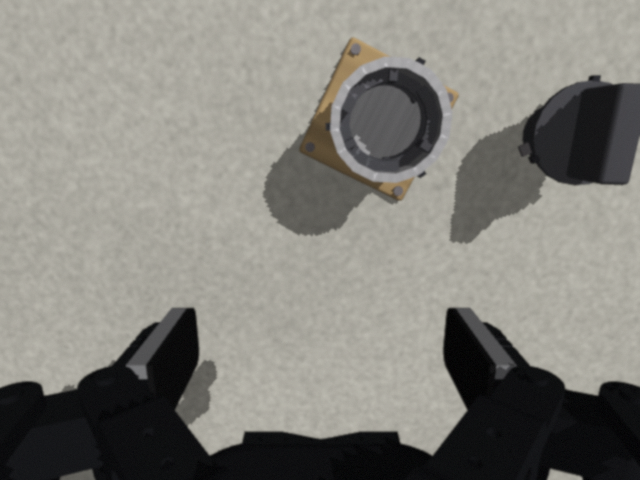

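```bash
cat >> h.py <<'E'
def go(P,yaw):
    p,R=tool(); Rt=Rn.from_euler("xyz",[np.pi,0,np.radians(yaw)]).as_matrix()
    v=np.degrees(Rn.from_matrix(R.T@Rt).as_rotvec()); d=R.T@(np.asarray(P,float)-p)
    n=max(np.linalg.norm(d)/41,np.linalg.norm(v)/7)
    print("shift",d.round(1),"rot",v.round(2),"rows>=%.1f"%n)
E
python3 - <<'E'
from h import *
I=np.load("w3I.npy",allow_pickle=True).item()
print("tube",onz(I,392.5,119.5,85))
c=onz(I,392.5,119.5,85)[:2]
for u,v in [(420.5,61.5),(421.5,174.5),(329,127)]:
    d=onz(I,u,v,79)[:2]-c; print(np.hypot(*d).round(1),np.degrees(np.arctan2(d[1],d[0])).round(1)%120)
go([607.3,-308.8,140],119)
E
```

```text
tube [ 482.15688909 -373.89168152   85.        ]
39.6 95.6
42.4 92.9
41.4 97.80000000000001
shift [ 63.2 185.5  79.8] rot [-1.17 -0.87  1.88] rows>=5.2
```

```bash
python3 -m jog '0 10.5 31 9 -1.2 -0.9 1.9;0 10.5 31 13 0 0 0;0 10.5 31 13 0 0 0;0 10.5 31 13 0 0 0;0 10.5 31 13 0 0 0';python3 -m jog '0 10.5 30 13 0 0 0;0 0 0 0 0 0 0';python3 - <<'E'
from h import *
st(); I,im=snap("wrist","w4"); go([607.3,-308.8,63],119)
E
```

```text
clock: 2.97
eef_pos: [588.9, -345.4, 162.7]
tcp_rot: [3.141, 0.008, 2.039]
contact_force: [-0.8, -0.5, -0.6]
opening: 0.997
clock: 3.13
eef_pos: [612.4, -318.2, 146.3]
tcp_rot: [-3.141, 0.005, 2.031]
contact_force: [-0.9, -0.3, -0.2]
opening: 0.994
t3.13 p [ 612.4 -318.2  146.3] rot [-3.1413  0.0046  2.031 ] F [-0.9 -0.3 -0.2] op 0.994 q [-0.48  0.53  1.56 -0.    1.05 -0.94]
shift [12.3  1.6 84.2] rot [-0.08  0.31 -2.61] rows>=2.1
```

View pics/w4.png

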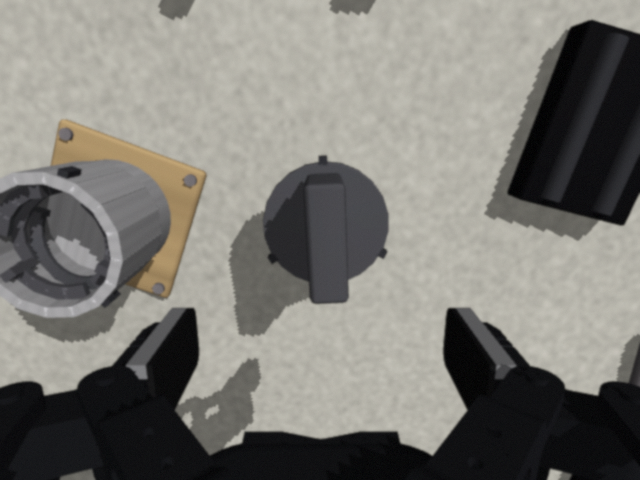

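The bar is vertical in the picture at (327,240), between the fingers. The flange marks are at (322,159), (272,258) and (383,253).

```bash
python3 - <<'E'
from h import *
I2=optics.camera_info("wrist")
m=np.array([onz(I2,u,v,51)[:2] for u,v in [(322.5,159),(272,258),(383,253)]])
A=np.c_[2*m,np.ones(3)]; s=np.linalg.solve(A,(m**2).sum(1)); cc=s[:2]; print("cap c",cc,"rad",np.sqrt(s[2]+cc@cc))
for d in m-cc: print(np.degrees(np.arctan2(d[1],d[0])))
q=np.array([onz(I2,u,v,96)[:2] for u,v in [(307,184),(344,182),(348,301),(310,303)]]);print("bar",q.mean(0)); e=(q[0]+q[1]-q[2]-q[3]); print(np.degrees(np.arctan2(e[1],e[0])))
E
```

```text
cap c [ 609.05907868 -310.20930476] rad 38.66284482337625
119.5124478135954
-121.33830416964867
-0.41343292186943276
bar [ 608.48839755 -308.71498961]
118.24097694980038
```

```bash
python3 -m jog '0 5 0 15 0 0.3 -2.6;0 5 0 25 0 0 0;0 0 0 25 0 0 0;0 0 0 0 0 0 0';python3 - <<'E'
from h import *
st(); go([608,-309.3,63],119)
E
```

```text
clock: 3.52
eef_pos: [604.9, -315.6, 83.3]
tcp_rot: [-3.141, 0.004, 2.066]
contact_force: [-2.5, 0.6, -0.1]
opening: 1.0
t3.52 p [ 604.9 -315.6   83.3] rot [-3.1408  0.0044  2.0664] F [-2.5  0.6 -0.1] op 1.000 q [-0.48  0.59  1.61 -0.    0.94 -0.97]
shift [ 4.1  5.8 20.3] rot [-0.05  0.25 -0.6 ] rows>=0.5
```

```bash
python3 -m jog '0 4 6 10 0 0.2 -0.6;0 0 0 10 0 0 0;0 0 0 0 0 0 0';python3 - <<'E'
from h import *
st(); go([608,-309.3,63],119); snap("wrist","w5")
E
```

```text
clock: 3.77
eef_pos: [607.4, -312.1, 64.3]
tcp_rot: [-3.141, 0.002, 2.071]
contact_force: [-0.3, -0.5, -0.4]
opening: 1.0
t3.77 p [ 607.4 -312.1   64.3] rot [-3.1410e+00  2.2000e-03  2.0707e+00] F [-0.3 -0.5 -0.4] op 1.000 q [-0.48  0.62  1.62 -0.    0.91 -0.97]
shift [2.2 1.9 1.3] rot [-0.03  0.12 -0.36] rows>=0.1
```

View pics/w5.png

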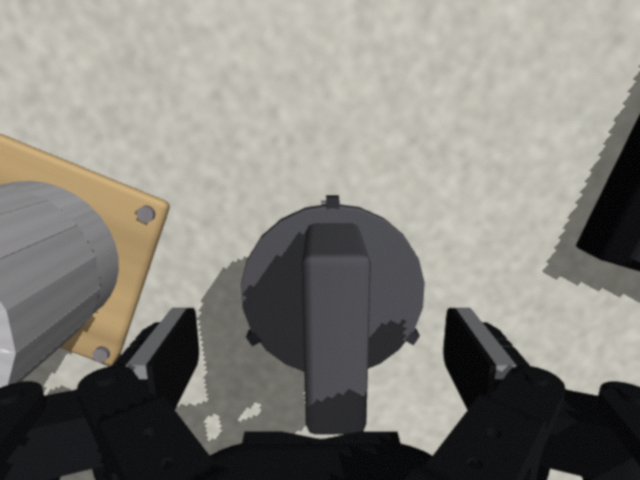

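```bash
python3 -m jog '0 2 2 1 0 0 -0.4;255 0 0 0 0 0 0;255 0 0 0 0 0 0;255 0 0 0 0 0 0;255 0 0 0 0 0 0' 60;python3 -m jog '255 0 0 0 0 0 0;255 0 0 0 0 0 0;255 0 0 0 0 0 0;255 0 0 0 0 0 0'; python3 - <<'E'
from h import *
st(); snap("wrist","w6")
I2=optics.camera_info("wrist")
E
```

```text
clock: 4.23
eef_pos: [610.8, -310.7, 67.9]
tcp_rot: [3.139, 0.007, 2.078]
contact_force: [0.0, -0.4, -0.7]
opening: 0.452
clock: 4.57
eef_pos: [611.2, -310.7, 68.6]
tcp_rot: [3.138, 0.008, 2.078]
contact_force: [-0.1, -0.2, -0.0]
opening: 0.222
t4.57 p [ 611.2 -310.7   68.6] rot [3.1381 0.0083 2.0777] F [-0.1 -0.2 -0. ] op 0.222 q [-0.47  0.61  1.61 -0.    0.91 -0.98]
```

View pics/w6.png

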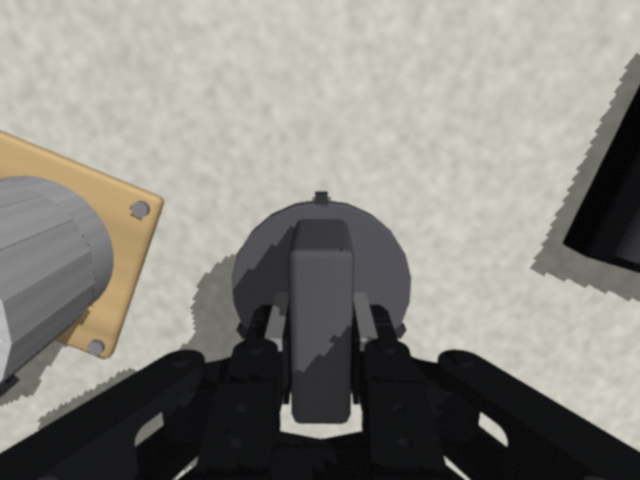

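```bash
python3 -m jog '255 0 0 0 0 0 0;255 0 0 0 0 0 0'; python3 - <<'E'
from h import *
st()
I=optics.camera_info("wrist")
q=np.array([onz(I,u,v,96)[:2] for u,v in [(290,251),(353,249)]]); p,R=tool()
for a in q: print(a, R[:2,:2].T@(a-p[:2]))
m=np.array(onz(I,321,197,51)[:2]); print(R[:2,:2].T@(m-p[:2]))
E
```

```text
clock: 4.78
eef_pos: [611.2, -310.7, 68.6]
tcp_rot: [3.138, 0.008, 2.078]
contact_force: [-0.1, -0.2, -0.1]
opening: 0.22
t4.78 p [ 611.2 -310.7   68.6] rot [3.1381 0.0082 2.0777] F [-0.1 -0.2 -0.1] op 0.220 q [-0.47  0.61  1.61 -0.    0.91 -0.98]
[ 586.32654696 -285.50184333] [34.13735919 -9.51001672]
[ 602.03118779 -276.10741528] [34.72615128  8.78044058]
[41.4161471  -0.33077107]
```

```bash
python3 -m jog '255 0 0 -20 0 0 0;255 0 0 -40 0 0 0;255 0 0 -40 0 0 0;255 0 0 -15 0 0 0;255 0 0 0 0 0 0' 80; python3 - <<'E'
from h import *
st(); go([480.2,-378,185],55.5); snap("wrist","w7")
E
```

```text
clock: 5.2
eef_pos: [607.4, -308.7, 183.3]
tcp_rot: [-3.139, -0.0, 2.078]
contact_force: [-0.3, -0.2, -2.7]
opening: 0.221
t5.20 p [ 607.4 -308.7  183.3] rot [-3.1393e+00 -2.0000e-04  2.0776e+00] F [-0.3 -0.2 -2.7] op 0.221 q [-0.47  0.48  1.54 -0.    1.11 -0.98]
shift [   1.1 -144.8   -1.4] rot [-1.200e-01  6.000e-02  6.354e+01] rows>=9.1
```

View pics/w7.png

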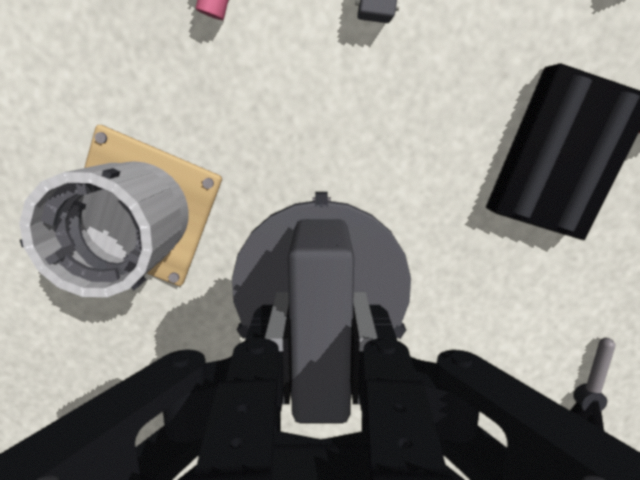

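```bash
python3 -m jog '255 0 -25 0 0 0 0;255 0 -36 0 0 0 0;255 0 -36 0 0 0 0;255 0 -36 0 0 0 0;255 0 0 0 0 0 3';python3 -m jog '255 0 0 0 0 0 6;255 0 0 0 0 0 7;255 0 0 0 0 0 7;255 0 0 0 0 0 7;255 0 0 0 0 0 7'; python3 -m jog '255 0 0 0 0 0 7;255 0 0 0 0 0 7;255 0 0 0 0 0 7;255 0 0 0 0 0 4;255 0 0 0 0 0 0'; python3 - <<'E'
from h import *
st(); go([480.2,-378,185],55.5); snap("wrist","w8"); snap("scene","s8",(90,180,290,400),3)
E
```

```text
clock: 5.67
eef_pos: [485.4, -371.1, 173.1]
tcp_rot: [-3.135, -0.008, 2.032]
contact_force: [0.2, 1.0, -3.0]
opening: 0.219
clock: 6.08
eef_pos: [476.7, -369.4, 161.6]
tcp_rot: [-3.118, -0.011, 1.421]
contact_force: [0.4, 0.4, -2.6]
opening: 0.221
clock: 6.5
eef_pos: [472.6, -367.1, 152.4]
tcp_rot: [-3.104, 0.001, 0.965]
contact_force: [-1.7, 1.3, 27.9]
opening: 0.221
t6.50 p [ 472.6 -367.1  152.4] rot [-3.1036e+00  1.0000e-03  9.6470e-01] F [-1.7  1.3 27.9] op 0.221 q [-0.66  0.42  1.73 -0.    1.03 -0.05]
shift [ -4.6  11.2 -33. ] rot [-2.18  0.06 -0.23] rows>=0.9
```

View pics/w8.png

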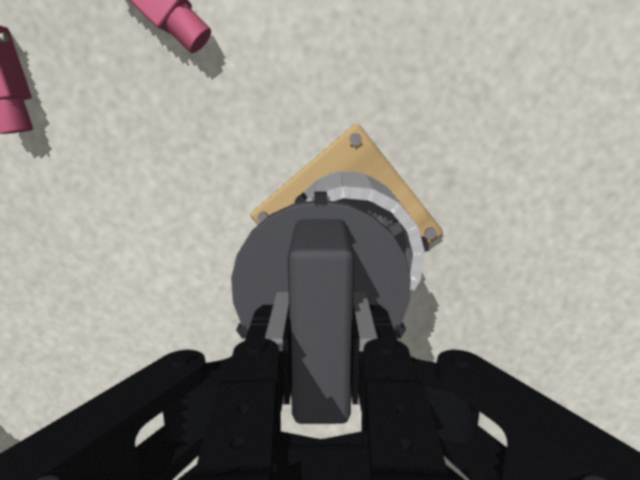

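View pics/s8.png

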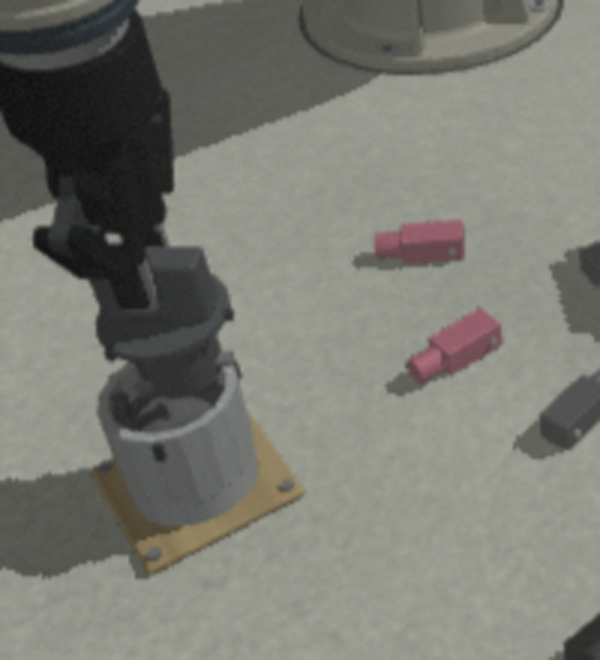

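```bash
python3 -m jog '255 0 0 -20 0 0 0;255 -2 5 -14 -2.2 0 0;255 0 0 0 0 0 0'; python3 - <<'E'
from h import *
st(); go([480.2,-378,170],55.5); snap("wrist","w9"); I=optics.camera_info("wrist")
q=np.array([onz(I,u,v,96+180-68)[:2] for u,v in [(290,251),(353,249)]]); p,R=tool()
E
```

```text
clock: 6.85
eef_pos: [475.1, -371.1, 182.1]
tcp_rot: [-3.138, 0.0, 0.969]
contact_force: [0.1, -0.9, -2.2]
opening: 0.22
t6.85 p [ 475.1 -371.1  182.1] rot [-3.138e+00  2.000e-04  9.691e-01] F [ 0.1 -0.9 -2.2] op 0.220 q [-0.67  0.37  1.73 -0.    1.05 -0.06]
shift [-2.8  8.2 12.1] rot [-0.21  0.01  0.02] rows>=0.4
```

View pics/w9.png

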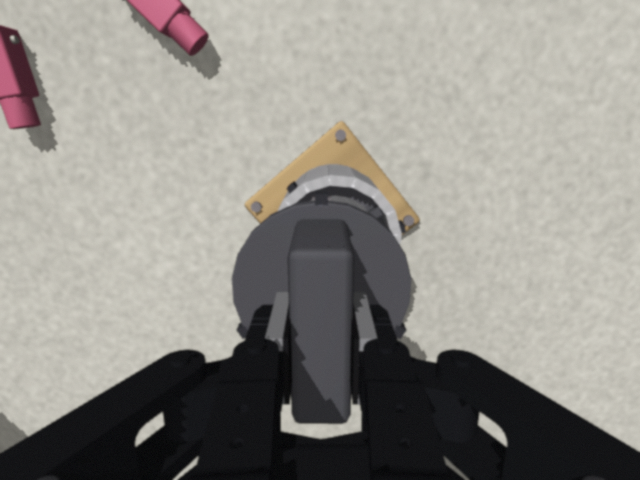

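```bash
python3 - <<'E'
from h import *
I=optics.camera_info("wrist")
for z in (9,14):
  a,b,c=[onz(I,u,v,z) for u,v in [(257,207.5),(407.5,222),(340.5,135.5)]]
  print((a+b)/2, np.hypot(*(a-c)[:2]),np.hypot(*(b-c)[:2]), np.degrees(np.arctan2(*(b-c)[1::-1]))%90)
# rim arc: outer top edge
# earlier w1/w3 bolts w3: (355,47),(309,147),(398,191)
I3=np.load("w3I.npy",allow_pickle=True).item()
a,b,c=[onz(I3,u,v,12) for u,v in [(355,48.5),(398,191),(310,147)]]
print((a+b)/2,np.hypot(*(a-c)[:2]),np.hypot(*(b-c)[:2]))
E
```

```text
[ 480.21346594 -375.74940425    9.        ] 83.52203979112768 84.1020828883383 4.545788753794753
[ 480.76132194 -374.74965722   14.        ] 82.19484730375488 82.76567332673105 4.545788753794753
[ 481.59701166 -376.01931922   12.        ] 83.59177220705756 83.38736319522886
```

```bash
python3 -m jog '255 -2.5 8 8 -0.2 0 0;255 0 0 0 0 0 0'; python3 - <<'E'
from h import *
st(); go([479.7,-378.1,160],55.5)
E
```

```text
clock: 7.07
eef_pos: [478.9, -376.7, 170.4]
tcp_rot: [-3.137, -0.0, 0.969]
contact_force: [0.2, 0.3, -2.5]
opening: 0.217
t7.07 p [ 478.9 -376.7  170.4] rot [-3.1373e+00 -1.0000e-04  9.6890e-01] F [ 0.2  0.3 -2.5] op 0.217 q [-0.67  0.39  1.72 -0.    1.03 -0.07]
shift [-0.7  1.5 10.4] rot [-0.25 -0.01  0.02] rows>=0.3
```

```bash
python3 -m jog '255 -0.7 1.8 5 -0.2 0 0;255 0 0 5 0 0 0;255 0 0 0 0 0 0'; python3 - <<'E'
from h import *
st(); go([479.7,-378.1,150],55.5)
snap("scene","s10",(110,260,250,390),5);snap("side","d10",(290,120,430,240),5)
E
```

```text
clock: 7.32
eef_pos: [478.9, -377.8, 155.8]
tcp_rot: [-3.136, -0.0, 0.969]
contact_force: [-0.5, 0.2, -3.0]
opening: 0.215
t7.32 p [ 478.9 -377.8  155.8] rot [-3.1362e+00 -4.0000e-04  9.6870e-01] F [-0.5  0.2 -3. ] op 0.215 q [-0.67  0.41  1.73  0.    1.01 -0.07]
shift [0.2 0.9 5.8] rot [-0.31 -0.02  0.  ] rows>=0.1
```

View pics/s10.png

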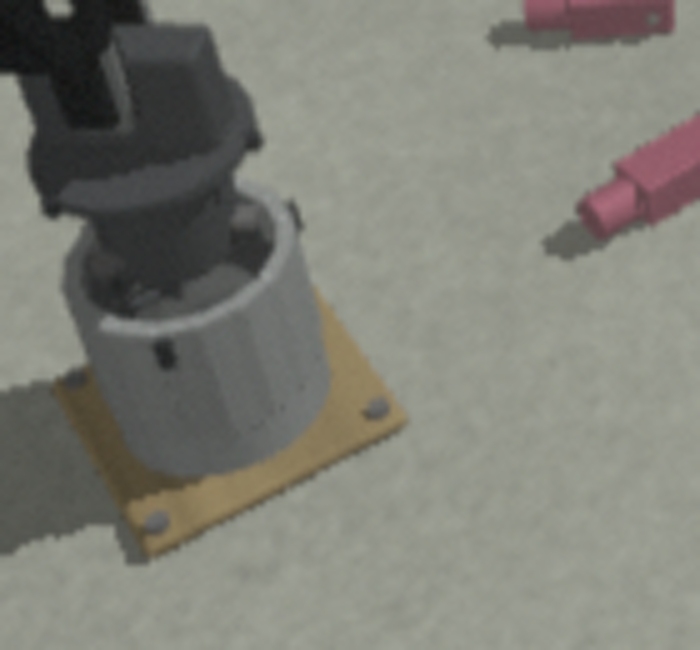

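View pics/d10.png

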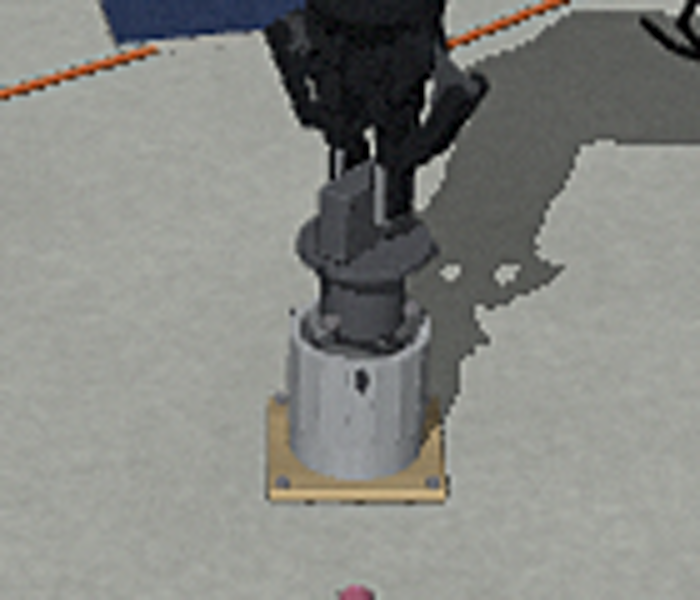

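```bash
python3 -m jog '255 0.2 1 4 -0.3 0 0;255 0 0 4 0 0 0'; python3 -m jog '255 0 0 4 0 0 0'; python3 - <<'E'
from h import *
st(); go([479.7,-378.1,132],55.5)
E
```

```text
clock: 7.58
eef_pos: [480.7, -378.8, 149.0]
tcp_rot: [3.139, -0.0, 0.969]
contact_force: [0.0, -0.2, -1.9]
opening: 0.214
clock: 7.67
eef_pos: [480.9, -378.8, 144.8]
tcp_rot: [3.138, -0.0, 0.969]
contact_force: [-0.0, 0.1, -1.7]
opening: 0.225
t7.67 p [ 480.9 -378.8  144.8] rot [ 3.1384e+00 -3.0000e-04  9.6880e-01] F [-0.   0.1 -1.7] op 0.225 q [-0.67  0.42  1.74  0.    0.98 -0.07]
shift [-0.1 -1.4 12.8] rot [ 0.18 -0.02  0.01] rows>=0.3
```

```bash
python3 -m jog '255 0 -0.9 4 0.2 0 0'; python3 -m jog '255 0 0 3 0 0 0';python3 -m jog '255 0 0 2 0 0 0'; python3 - <<'E'
from h import *
st(); go([479.7,-378.1,132],55.5)
E
```

```text
clock: 7.75
eef_pos: [480.2, -378.3, 140.6]
tcp_rot: [3.142, -0.0, 0.969]
contact_force: [-0.1, 0.3, -2.3]
opening: 0.218
clock: 7.83
eef_pos: [480.1, -378.1, 137.0]
tcp_rot: [-3.141, -0.0, 0.969]
contact_force: [0.1, -0.0, -1.4]
opening: 0.224
clock: 7.92
eef_pos: [479.9, -378.0, 134.5]
tcp_rot: [-3.14, -0.0, 0.969]
contact_force: [0.4, -0.2, -2.9]
opening: 0.22
t7.92 p [ 479.9 -378.   134.5] rot [-3.1405e+00 -3.0000e-04  9.6900e-01] F [ 0.4 -0.2 -2.9] op 0.220 q [-0.67  0.44  1.75  0.    0.96 -0.07]
shift [-0.2 -0.1  2.5] rot [-0.06 -0.02  0.02] rows>=0.1
```

```bash
python3 -m jog '255 0 0 2 0 0 0';python3 -m jog '255 0 0 2 0 0 0'; python3 -m jog '255 0 0 0.5 0 0 0'; python3 - <<'E'
from h import *
st(); go([479.7,-378.1,132],55.5)
E
```

```text
clock: 8.0
eef_pos: [479.9, -378.0, 132.2]
tcp_rot: [-3.141, -0.0, 0.969]
contact_force: [-0.1, 0.4, -1.9]
opening: 0.219
clock: 8.08
eef_pos: [480.3, -378.0, 131.3]
tcp_rot: [-3.141, -0.001, 0.969]
contact_force: [-6.1, 7.4, 32.0]
opening: 0.22
clock: 8.17
eef_pos: [480.3, -378.1, 131.7]
tcp_rot: [-3.141, -0.0, 0.969]
contact_force: [-0.7, 0.3, -0.4]
opening: 0.219
t8.17 p [ 480.3 -378.1  131.7] rot [-3.1411e+00 -5.0000e-04  9.6890e-01] F [-0.7  0.3 -0.4] op 0.219 q [-0.67  0.44  1.75  0.    0.95 -0.07]
shift [-0.3 -0.5 -0.3] rot [-0.03 -0.03  0.01] rows>=0.0
```

```bash
python3 -m jog '255 0 0.3 -0.5 0 0 -4;255 0 0.3 -0.5 0 0 -5';  python3 -m jog '255 0 0.3 -0.5 0 0 -5;255 0 0.3 -0.5 0 0 -5'; python3 - <<'E'
from h import *
st(); y=np.degrees(r.sense()["tcp_rot"][2]); print(y); go([481.5-3.1*np.cos(np.radians(y)),-375.5-3.1*np.sin(np.radians(y)),131.5],y)
E
```

```text
clock: 8.33
eef_pos: [481.0, -378.6, 133.2]
tcp_rot: [3.141, -0.0, 1.128]
contact_force: [-0.5, -0.4, -2.5]
opening: 0.22
clock: 8.5
eef_pos: [481.8, -378.9, 134.4]
tcp_rot: [3.141, -0.0, 1.311]
contact_force: [-0.4, 0.2, -1.7]
opening: 0.219
t8.50 p [ 481.8 -378.9  134.4] rot [ 3.1407 -0.      1.311 ] F [-0.4  0.2 -1.7] op 0.219 q [-0.67  0.44  1.74  0.    0.96 -0.41]
75.11551831490817
shift [ 0.1 -1.1  2.9] rot [ 0.05 -0.   -0.  ] rows>=0.1
```

```bash
python3 -m jog '255 0 -0.8 1 0 0 -5;255 0 0 1 0 0 -5';  python3 -m jog '255 0 0 0.5 0 0 -5;255 0 0.2 0.5 0 0 -3'; python3 - <<'E'
from h import *
st(); y=np.degrees(r.sense()["tcp_rot"][2]); print(y); go([481.5-3.1*np.cos(np.radians(y)),-375.5-3.1*np.sin(np.radians(y)),120],y)
E
```

```text
clock: 8.67
eef_pos: [481.3, -379.0, 132.7]
tcp_rot: [3.14, 0.001, 1.495]
contact_force: [0.3, 0.6, -2.2]
opening: 0.219
clock: 8.83
eef_pos: [481.6, -379.1, 131.6]
tcp_rot: [3.14, 0.001, 1.644]
contact_force: [0.3, 0.9, -1.7]
opening: 0.222
t8.83 p [ 481.6 -379.1  131.6] rot [3.1397e+00 1.3000e-03 1.6437e+00] F [ 0.3  0.9 -1.7] op 0.222 q [-0.67  0.44  1.75  0.    0.95 -0.74]
94.1787282355227
shift [ 0.5  0.1 11.6] rot [0.11 0.07 0.  ] rows>=0.3
```

Now lower into the slots.

```bash
python3 -m jog '255 0.4 0 3 0.1 0 0;255 0 0 2 0 0 0';  python3 -m jog '255 0 0 3 0 0 0'; python3 -m jog '255 0 0 2 0 0 0'; python3 - <<'E'
from h import *
st()
E
```

```text
clock: 9.0
eef_pos: [481.9, -378.9, 126.7]
tcp_rot: [3.141, 0.002, 1.645]
contact_force: [-0.4, 0.1, -1.8]
opening: 0.222
clock: 9.08
eef_pos: [482.1, -379.0, 123.6]
tcp_rot: [3.14, 0.002, 1.643]
contact_force: [0.4, -0.3, -2.3]
opening: 0.218
clock: 9.17
eef_pos: [482.0, -378.9, 121.1]
tcp_rot: [3.141, 0.002, 1.641]
contact_force: [-0.6, 0.6, -2.9]
opening: 0.221
t9.17 p [ 482.  -378.9  121.1] rot [3.1407e+00 2.0000e-03 1.6414e+00] F [-0.6  0.6 -2.9] op 0.221 q [-0.67  0.45  1.75 -0.    0.93 -0.74]
```

```bash
python3 -m jog '255 0 0 1.5 0 0 0';  python3 -m jog '255 0 0 0.3 0 0 0'; python3 - <<'E'
from h import *
st()
E
```

```text
clock: 9.25
eef_pos: [482.1, -378.9, 119.4]
tcp_rot: [3.141, 0.002, 1.64]
contact_force: [-2.4, 4.3, 22.3]
opening: 0.219
clock: 9.33
eef_pos: [482.2, -379.0, 119.6]
tcp_rot: [3.141, 0.002, 1.639]
contact_force: [-1.6, 1.6, 7.3]
opening: 0.222
t9.33 p [ 482.2 -379.   119.6] rot [3.1406e+00 2.1000e-03 1.6394e+00] F [-1.6  1.6  7.3] op 0.222 q [-0.67  0.46  1.75 -0.    0.93 -0.74]
```

```bash
python3 -m jog '255 0 -0.3 0 0 0 4;255 0 -0.3 0 0 0 6';  python3 -m jog '255 0 -0.3 0 0 0 6;255 0 -0.3 0.3 0 0 6'; python3 - <<'E'
from h import *
st(); y=np.degrees(r.sense()["tcp_rot"][2]); print(y); go([481.5-3.1*np.cos(np.radians(y)),-375.5-3.1*np.sin(np.radians(y)),119],y)
E
```

```text
clock: 9.5
eef_pos: [482.0, -379.3, 119.9]
tcp_rot: [3.14, 0.002, 1.462]
contact_force: [-0.1, 0.4, -2.6]
opening: 0.216
clock: 9.67
eef_pos: [481.7, -379.6, 119.7]
tcp_rot: [3.138, 0.003, 1.241]
contact_force: [-0.8, -2.0, 2.8]
opening: 0.219
t9.67 p [ 481.7 -379.6  119.7] rot [3.1381e+00 2.5000e-03 1.2407e+00] F [-0.8 -2.   2.8] op 0.219 q [-0.67  0.46  1.75 -0.    0.93 -0.34]
71.08696707015766
shift [ 0.7 -1.5  0.7] rot [0.2  0.14 0.  ] rows>=0.0
```

```bash
python3 -m jog '255 0.4 -0.8 0.3 0.2 0 6;255 0 -0.4 0.3 0 0 6';  python3 -m jog '255 0 -0.4 0.5 0 0 6;255 0 -0.3 0.7 0 0 6'; python3 - <<'E'
from h import *
st(); y=np.degrees(r.sense()["tcp_rot"][2]); print(y, 1.64-np.radians(y)); go([481.5-3.1*np.cos(np.radians(y)),-375.5-3.1*np.sin(np.radians(y)),119],y)
E
```

```text
clock: 9.83
eef_pos: [481.0, -379.3, 119.4]
tcp_rot: [3.14, 0.003, 1.019]
contact_force: [-0.4, 0.7, -2.1]
opening: 0.218
clock: 10.0
eef_pos: [480.4, -378.8, 118.0]
tcp_rot: [3.14, 0.002, 0.797]
contact_force: [1.1, 0.1, -2.1]
opening: 0.218
t10.00 p [ 480.4 -378.8  118. ] rot [3.1397e+00 2.1000e-03 7.9670e-01] F [ 1.1  0.1 -2.1] op 0.218 q [-0.67  0.46  1.76 -0.    0.93  0.11]
45.647683017576846 0.8432976354365833
shift [-0.  -1.5 -1. ] rot [0.11 0.12 0.  ] rows>=0.0
```

```bash
python3 -m jog '255 0 -1 1 0.1 0 6;255 0 -0.4 1 0 0 6';  python3 -m jog '255 0 -0.4 1 0 0 6;255 0 -0.3 1 0 0 6'; python3 - <<'E'
from h import *
st(); y=np.degrees(r.sense()["tcp_rot"][2]); print(y, 1.64-np.radians(y), 119.5-8*(1.14-np.radians(y))); go([481.5-3.1*np.cos(np.radians(y)),-375.5-3.1*np.sin(np.radians(y)),119],y)
E
```

```text
clock: 10.17
eef_pos: [479.4, -377.7, 115.6]
tcp_rot: [3.141, 0.002, 0.575]
contact_force: [0.7, 0.4, -2.4]
opening: 0.221
clock: 10.33
eef_pos: [479.0, -377.0, 113.3]
tcp_rot: [3.141, 0.002, 0.353]
contact_force: [-1.0, -0.0, -0.9]
opening: 0.217
t10.33 p [ 479.  -377.   113.3] rot [3.1409e+00 1.9000e-03 3.5270e-01] F [-1.  -0.  -0.9] op 0.217 q [-0.67  0.46  1.76 -0.    0.92  0.55]
20.205761635186345 1.2873429315928449 113.20125654725724
shift [-0.2 -0.6 -5.7] rot [0.04 0.11 0.  ] rows>=0.1
```

Tracking the thread exactly, with low force.

```bash
python3 -m jog '255 0 -0.6 0.8 0 0 6;255 0 -0.4 0.8 0 0 6';  python3 -m jog '255 0 -0.4 0.8 0 0 6;255 0 -0.3 0.8 0 0 6'; python3 - <<'E'
from h import *
st(); y=np.degrees(r.sense()["tcp_rot"][2]); print(y, 1.64-np.radians(y), 119.5-8*(1.14-np.radians(y))); go([481.5-3.1*np.cos(np.radians(y)),-375.5-3.1*np.sin(np.radians(y)),119],y)
E
```

```text
clock: 10.5
eef_pos: [478.7, -376.3, 111.5]
tcp_rot: [3.14, 0.002, 0.131]
contact_force: [-0.2, -0.2, -1.7]
opening: 0.219
clock: 10.67
eef_pos: [478.7, -375.8, 109.8]
tcp_rot: [3.139, 0.001, -0.091]
contact_force: [0.3, -0.7, -2.3]
opening: 0.22
t10.67 p [ 478.7 -375.8  109.8] rot [ 3.1394e+00  1.0000e-03 -9.1400e-02] F [ 0.3 -0.7 -2.3] op 0.220 q [-0.67  0.46  1.77 -0.    0.91  1.  ]
-5.235738574230876 1.7313808768940022 109.64895298484798
shift [-0.4 -0.5 -9.2] rot [0.12 0.06 0.  ] rows>=0.2
```

```bash
python3 -m jog '255 0 -0.5 0.8 0.1 0 6;255 0 -0.4 0.8 0 0 6';  python3 -m jog '255 0 -0.4 0.8 0 0 6;255 0 -0.3 0.8 0 0 6'; python3 - <<'E'
from h import *
st(); y=np.degrees(r.sense()["tcp_rot"][2]); print(y, 1.64-np.radians(y), 119.5-8*(1.14-np.radians(y))); go([481.5-3.1*np.cos(np.radians(y)),-375.5-3.1*np.sin(np.radians(y)),119],y)
E
```

```text
clock: 10.83
eef_pos: [478.9, -375.0, 108.0]
tcp_rot: [3.141, 0.001, -0.313]
contact_force: [1.0, 0.1, -1.5]
opening: 0.22
clock: 11.0
eef_pos: [479.2, -374.4, 106.2]
tcp_rot: [3.141, 0.0, -0.535]
contact_force: [-0.4, 1.1, -1.1]
opening: 0.222
t11.00 p [ 479.2 -374.4  106.2] rot [ 3.1407e+00  4.0000e-04 -5.3540e-01] F [-0.4  1.1 -1.1] op 0.222 q [-0.67  0.47  1.77 -0.    0.9   1.44]
-30.67844182275584 2.17543981918862 106.09648144649104
shift [ -0.6  -0.2 -12.8] rot [0.05 0.02 0.  ] rows>=0.3
```

```bash
python3 -m jog '255 0 -0.3 0.6 0 0 5;255 0 0 0.4 0 0 3'; python3 -m jog '255 0 0 0.5 0 0 1';python3 - <<'E'
from h import *
st(); y=np.degrees(r.sense()["tcp_rot"][2]); print(1.64-np.radians(y)); snap("wrist","w11"); snap("side","d11",(290,120,430,240),5);snap("scene","s11",(110,260,250,390),5)
E
```

```text
clock: 11.17
eef_pos: [479.1, -374.4, 105.6]
tcp_rot: [3.14, 0.001, -0.687]
contact_force: [-2.8, -0.1, 8.3]
opening: 0.214
clock: 11.25
eef_pos: [479.1, -374.4, 105.7]
tcp_rot: [3.14, 0.001, -0.709]
contact_force: [-1.7, 1.4, 5.4]
opening: 0.22
t11.25 p [ 479.1 -374.4  105.7] rot [ 3.140e+00  7.000e-04 -7.088e-01] F [-1.7  1.4  5.4] op 0.220 q [-0.66  0.47  1.77 -0.    0.9   1.62]
2.34882981627474
```

View pics/d11.png

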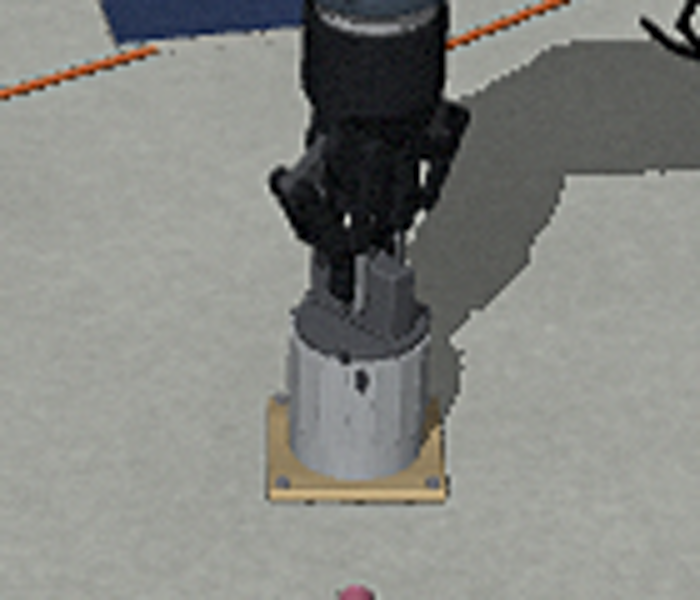

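View pics/s11.png

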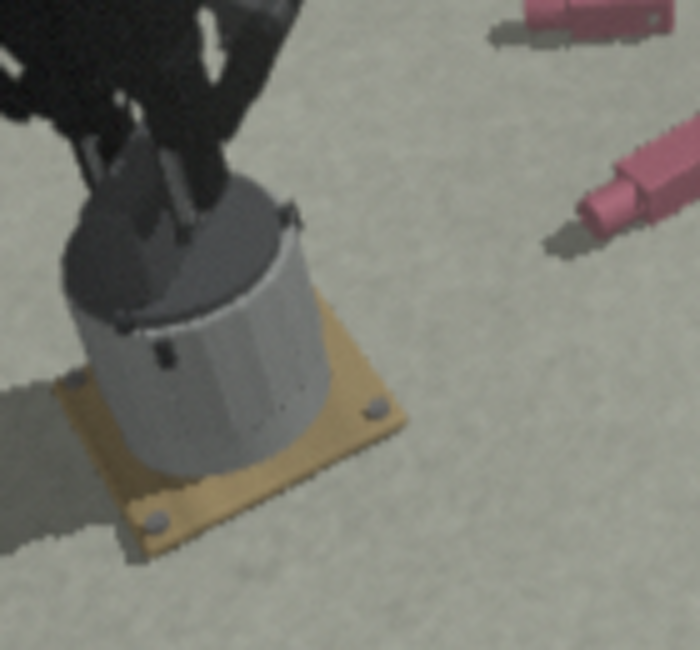

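The flange sits flush on the rim in both views. Release it and lift away.

```bash
python3 -m jog '255 0 0 0 0 0 0;0 0 0 0 0 0 0;0 0 0 0 0 0 0;0 0 0 0 0 0 0;0 0 0 0 0 0 0'; python3 -m jog '0 0 0 -0.5 0 0 0;0 0 0 -0.5 0 0 0;0 0 0 -20 0 0 0;0 0 0 -40 0 0 0;0 0 0 -40 0 0 0';python3 -m jog '0 0 0 -40 0 0 0;0 0 0 -10 0 0 0;0 0 0 0 0 0 0';python3 - <<'E'
from h import *
st(); snap("side","d12",(290,120,430,240),5);snap("scene","s12")
E
```

```text
clock: 11.82
eef_pos: [479.8, -374.9, 105.7]
tcp_rot: [3.14, -0.001, -0.704]
contact_force: [0.3, 0.4, 0.2]
opening: 0.78
clock: 12.23
eef_pos: [475.4, -371.4, 200.1]
tcp_rot: [3.139, 0.015, -0.704]
contact_force: [1.4, -1.1, 0.4]
opening: 0.994
clock: 12.48
eef_pos: [478.5, -373.7, 260.5]
tcp_rot: [3.14, 0.005, -0.704]
contact_force: [-0.4, -0.8, -0.5]
opening: 1.001
t12.48 p [ 478.5 -373.7  260.5] rot [ 3.1398  0.0046 -0.7041] F [-0.4 -0.8 -0.5] op 1.001 q [-0.66  0.3   1.64 -0.    1.21  1.61]
```

View pics/d12.png

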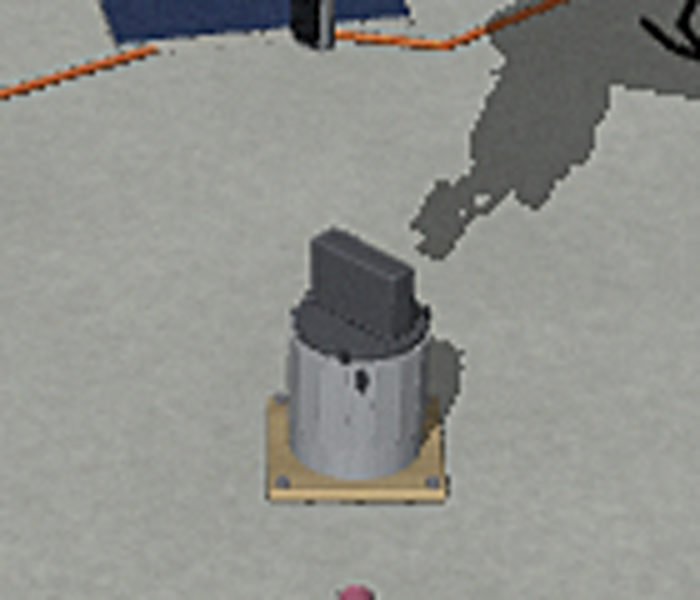

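View pics/s12.png

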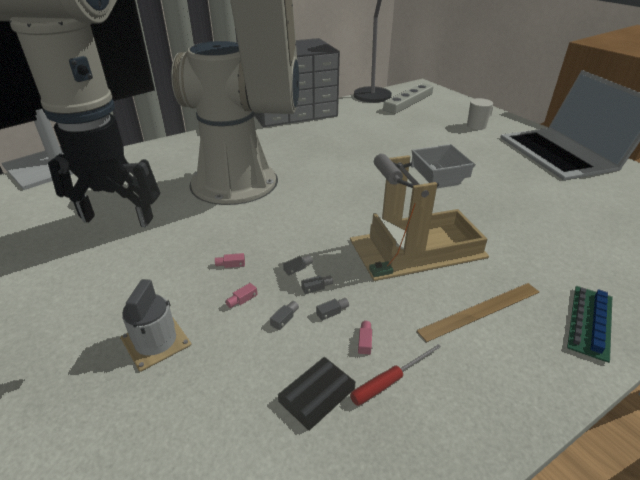

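```bash
python3 -m jog '0 -19 -29 -1 0 0 0;0 -19 -29 -1 0 0 0;0 -19 -29 -1 0 0 0;0 -19 -29 -1 0 0 0;0 -19 -29 -1 0 0 0'; python3 -m jog '0 0 0 -1 0 0 -7;0 0 0 -1 0 0 -7;0 0 0 -1 0 0 -7;0 0 0 -1 0 0 -7;0 0 0 -1 0 0 -7'; python3 -m jog '0 0 0 -1 0 0 -7;0 0 0 -1 0 0 -7;0 0 0 -1 0 0 -7;0 0 0 -1 0 0 -7;0 0 0 -1 0 0 -7';python3 -m jog '0 0 0 -1 0 0 -7;0 0 0 -1 0 0 -7;0 0 0 -1 0 0 -7;0 0 0 -1 0 0 -7;0 0 0 0 0 0 0';python3 - <<'E'
from h import *
st(); I,im=snap("wrist","w13"); np.save("w13I.npy",I,allow_pickle=True)
E
```

```text
clock: 13.0
eef_pos: [494.9, -199.6, 252.0]
tcp_rot: [3.135, 0.02, -0.713]
contact_force: [1.4, 0.2, 0.5]
opening: 1.001
clock: 13.42
eef_pos: [489.7, -188.8, 244.9]
tcp_rot: [-3.128, 0.038, -0.09]
contact_force: [-0.5, -0.4, 0.5]
opening: 1.001
clock: 13.83
eef_pos: [483.9, -186.1, 237.4]
tcp_rot: [-3.093, 0.035, 0.535]
contact_force: [-1.0, 0.3, 0.5]
opening: 1.001
clock: 14.25
eef_pos: [478.0, -183.8, 229.4]
tcp_rot: [-3.064, 0.01, 1.04]
contact_force: [0.9, -0.4, -0.7]
opening: 0.998
t14.25 p [ 478.  -183.8  229.4] rot [-3.0637  0.0103  1.0403] F [ 0.9 -0.4 -0.7] op 0.998 q [-0.37  0.22  1.82  0.    1.18  0.16]
```

View pics/w13.png

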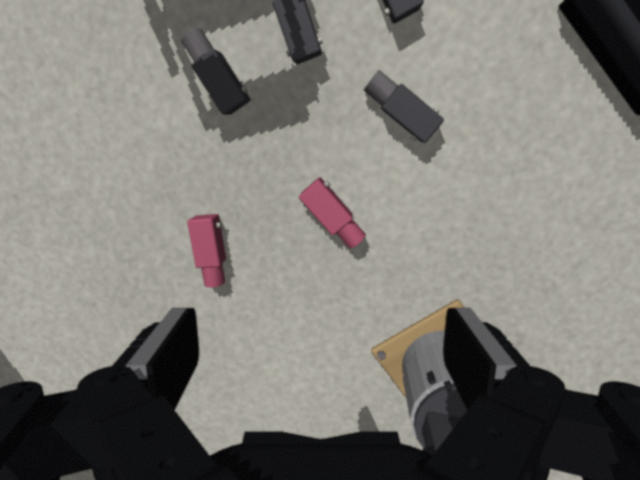

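The wrist view shows the dark motors along the top edge at (218,75), (297,28), (405,108) and (400,5), with pink decoys below. I'll move forward and up, and level the tool.

```bash
python3 - <<'E'
from h import *
go([525,-120,290],60)
E
```

```text
shift [ 78.3   3.1 -62.2] rot [-4.5   0.6  -0.82] rows>=2.4
```

```bash
python3 -m jog '0 20 1 -16 -2.3 0.3 -0.4;0 20 1 -16 -2.2 0.3 -0.4;0 20 1 -16 0 0 0;0 20 1 -16 0 0 0;0 0 0 0 0 0 0';python3 - <<'E'
from h import *
st(); I,im=snap("wrist","w14"); np.save("w14I.npy",I,allow_pickle=True)
E
```

```text
clock: 14.72
eef_pos: [521.6, -115.1, 286.5]
tcp_rot: [-3.132, 0.003, 1.019]
contact_force: [0.6, -0.5, 0.3]
opening: 0.999
t14.72 p [ 521.6 -115.1  286.5] rot [-3.1318e+00  2.6000e-03  1.0192e+00] F [ 0.6 -0.5  0.3] op 0.999 q [-0.22  0.17  1.76  0.    1.23  0.33]
```

View pics/w14.png

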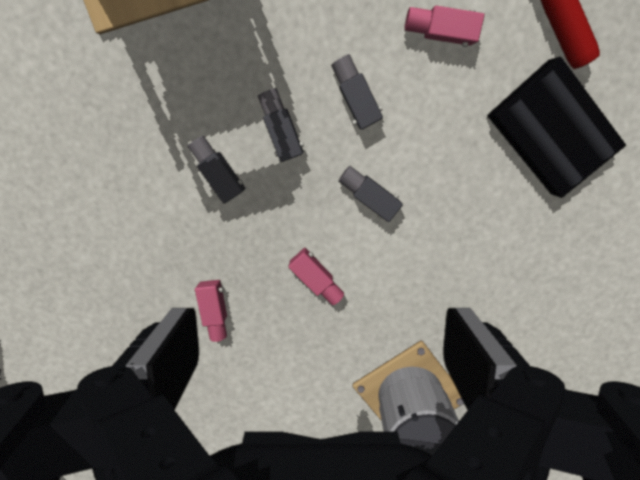

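```bash
python3 - <<'E'
from h import *
I=np.load("w14I.npy",allow_pickle=True).item(); im=cv2.imread("pics/w14.png")
cv2.imwrite("pics/c14.png",cv2.resize(im[40:230,170:430],None,fx=3,fy=3,interpolation=cv2.INTER_CUBIC))
cv2.imwrite("pics/c14b.png",cv2.resize(im[0:50,60:280],None,fx=3,fy=3,interpolation=cv2.INTER_CUBIC))
E
```

```text
(no output)
```

View pics/c14.png

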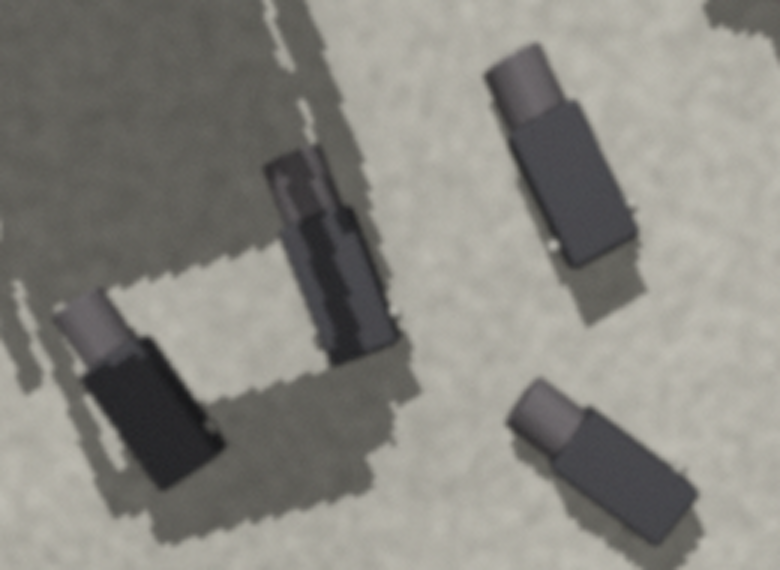

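```bash
python3 - <<'E'
from h import *
I=np.load("w14I.npy",allow_pickle=True).item()
M={"A":[(165,489),(222,447),(88,380),(150,340)],"B":[(335,364),(398,340),(288,232),(347,208)],"C":[(658,544),(697,496),(555,462),(592,410)],"D":[(574,268),(636,238),(513,135),(575,100)]}
for k,q in M.items():
    P=np.array([onz(I,x/3+170,y/3+40,22)[:2] for x,y in q]); b=(P[0]+P[1])/2; f=(P[2]+P[3])/2; c=(b+f)/2; e=f-b
    print(k,"gearbox c",c.round(1),"len",np.hypot(*e).round(1),"wid",np.hypot(*(P[0]-P[1])).round(1),"ang",np.degrees(np.arctan2(e[1],e[0])).round(1),"origin",(c+10*e/np.hypot(*e)).round(1))
E
```

```text
A gearbox c [444.1 -51.4] len 41.6 wid 24.2 ang 90.4 origin [444.  -41.4]
B gearbox c [518.  -49.2] len 43.2 wid 21.8 ang 78.1 origin [520.  -39.4]
C gearbox c [ 564.3 -149.9] len 45.2 wid 20.4 ang 110.0 origin [ 560.9 -140.5]
D gearbox c [595.9 -61.6] len 44.6 wid 21.2 ang 85.0 origin [596.8 -51.7]
```

View pics/c14b.png

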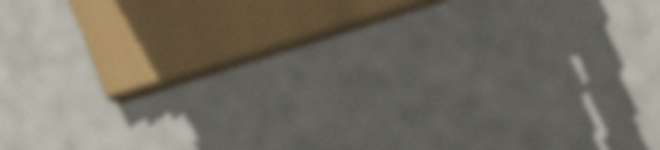

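```bash
python3 - <<'E'
from h import *
S=optics.camera_info("side"); I=np.load("w14I.npy",allow_pickle=True).item(); C=optics.camera_info("scene")
q=[(296.5,278.5),(345,294),(325,327.5),(273,311)]
P=np.array([onz(S,u,v,240)[:2] for u,v in q]); print("bucket rim",P.round(1),P.mean(0).round(1)); e=(P[2]+P[3]-P[0]-P[1])/2; print(np.degrees(np.arctan2(e[1],e[0])),np.hypot(*e)); e=P[0]-P[1]; print(np.degrees(np.arctan2(e[1],e[0]))+90,np.hypot(*e))
for z in (6,12):
  B=[onz(S,200+95/2,160+519/2,z)[:2],onz(S,200+250/2,160+568/2,z)[:2],onz(S,200+353/2,160+358/2,z)[:2]]
  W=onz(I,98.3,32.7,z)[:2]; W2=onz(I,205,0.5,z)[:2]
  print(z,np.round(B,1),W,W2,"len",np.hypot(*(B[0]-B[1])),"dir",np.degrees(np.arctan2(*(B[1]-W)[::-1])),np.hypot(*(B[1]-W)),"edge dir",np.degrees(np.arctan2(*(W2-W)[::-1]))+90)
# counterweight ends side
a=onz(S,200+229/2,160+192/2,230);b=onz(S,200+310/2,160+217/2,230);print("cw",a,b,(a+b)/2)
im=cv2.imread("pics/s12.png"); cv2.imwrite("pics/c15.png",cv2.resize(im[140:290,340:500],None,fx=5,fy=4,interpolation=cv2.INTER_CUBIC))
E
```

```text
bucket rim [[572.5 204.2]
 [479.8 236.8]
 [506.2 322.7]
 [600.4 293.1]] [539.7 264.2]
72.74745996663404 91.53089287551937
70.67184656331565 98.31293604875489
6 [[653.  352.8]
 [500.4 388.9]
 [417.8 119.6]] [419.74354218 119.61569848] [520.12002679  88.91136436] len 156.78013077840114 dir 73.31992496806487 281.1053431158418 edge dir 72.9915630014581
12 [[651.6 357. ]
 [499.9 392.8]
 [417.8 125.2]] [421.7255895  117.13128671] [520.67817277  86.86251219] len 155.79505535809923 dir 74.16108553091125 286.58990489491475 edge dir 72.99156300145809
cw [549.39124067 122.92115807 230.        ] [467.57841869 152.58488801 230.        ] [508.48482968 137.75302304 230.        ]
```

View pics/c15.png

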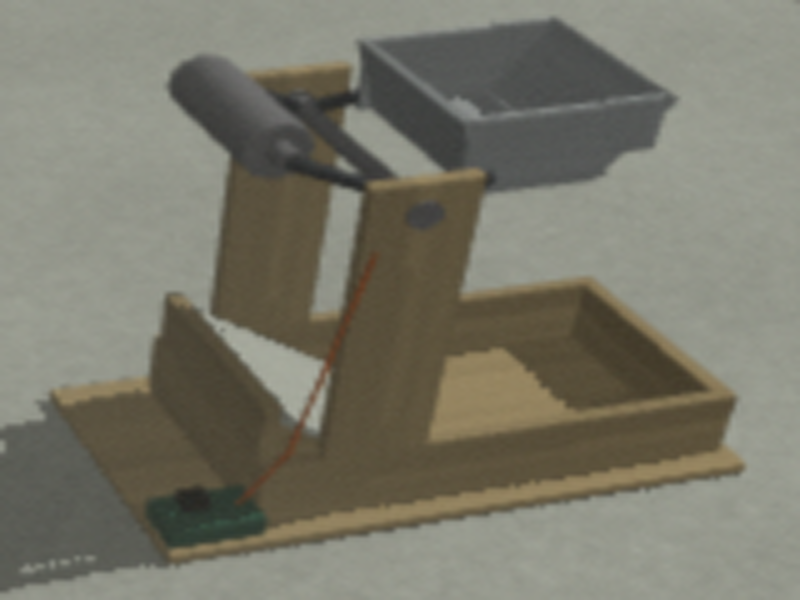

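```bash
python3 - <<'E'
from h import *
go([596.3,-56.6,90],85)
E
```

```text
shift [ 91.3  36.1 194. ] rot [ -0.72   0.08 -26.56] rows>=5.3
```

```bash
python3 -m jog '100 0 0 30 -0.7 0 -6.6;100 0 0 30 0 0 -6.6;100 0 0 30 0 0 -6.6;100 0 0 30 0 0 -6.6;100 22 23 0 0 0 0';python3 -m jog '100 22 23 0 0 0 0;100 21 23 0 0 0 0;100 0 0 0 0 0 0';python3 - <<'E'
from h import *
st(); go([596.3,-56.6,60],85); snap("wrist","w16")
E
```

```text
clock: 15.18
eef_pos: [537.5, -100.1, 155.7]
tcp_rot: [-3.134, 0.006, 1.489]
contact_force: [-1.7, -0.8, -0.5]
opening: 0.608
clock: 15.43
eef_pos: [585.0, -60.4, 147.0]
tcp_rot: [-3.124, 0.006, 1.478]
contact_force: [-0.8, -0.5, 0.7]
opening: 0.605
t15.43 p [585.  -60.4 147. ] rot [-3.1243  0.0062  1.4783] F [-0.8 -0.5  0.7] op 0.605 q [-0.1   0.4   1.78 -0.01  0.99 -0.  ]
shift [ 5.4 12.4 86.7] rot [-0.99  0.35 -0.3 ] rows>=2.1
```

View pics/w16.png

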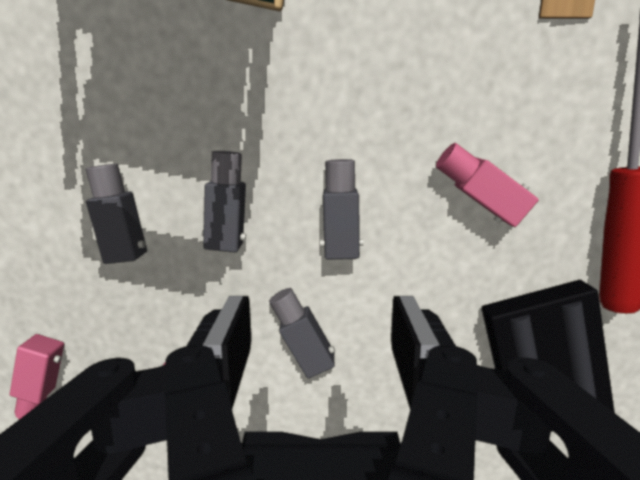

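The grey motor D at (340,225) is straight ahead and aligned. Grey ones: A (117,225), B (225,215), C (303,340). The pink ones at (490,188) and (38,370) are decoys.

```bash
cat >> h.py <<'E'
def mot(I,q,z=22):
    P=np.array([onz(I,x,y,z)[:2] for x,y in q]); b=(P[0]+P[1])/2; f=(P[2]+P[3])/2; c=(b+f)/2; e=f-b; L=np.hypot(*e)
    print("c",c.round(1),"len",L.round(1),"wid",np.hypot(*(P[0]-P[1])).round(1),"ang",np.degrees(np.arctan2(e[1],e[0])).round(1),"grasp",(c+5*e/L).round(1))
E
python3 - <<'E'
from h import *
I=optics.camera_info("wrist")
mot(I,[(324,259),(359,258),(323,193),(357,193)])
mot(I,[(206,249),(240,250),(207,186),(243,185)])
mot(I,[(102,262),(143,258),(89,200),(130,194)])
E
```

```text
c [592.7 -61.3] len 44.8 wid 23.7 ang 86.8 grasp [593.  -56.3]
c [516.2 -48.9] len 43.8 wid 23.1 ang 79.2 grasp [517.1 -44. ]
c [442.5 -50.1] len 43.8 wid 29.0 ang 88.1 grasp [442.6 -45.1]
```

```bash
python3 -m jog '100 2 4 30 -1 0.3 -1.3;100 3 5 30 0 0 0;100 0 0 30 0 0 0;100 0 0 15 0 0 0;100 0 0 0 0 0 0';python3 - <<'E'
from h import *
st(); go([594,-56.5,4],86)
E
```

```text
clock: 15.9
eef_pos: [585.1, -61.6, 34.0]
tcp_rot: [-3.134, 0.003, 1.492]
contact_force: [-0.2, -0.2, 0.3]
opening: 0.61
t15.90 p [585.1 -61.6  34. ] rot [-3.1339e+00  3.1000e-03  1.4920e+00] F [-0.2 -0.2  0.3] op 0.610 q [-0.11  0.55  1.84 -0.    0.76 -0.02]
shift [ 5.9  8.7 29.9] rot [-0.44  0.17 -0.52] rows>=0.8
```

```bash
python3 -m jog '100 3 5 0 -0.4 0 -0.5;100 3 5 0 0 0 0;100 0 1 10 0 0 0;100 0 1 8 0 0 0;100 0 0 0 0 0 0';python3 - <<'E'
from h import *
st(); go([594,-56.5,4],86); snap("wrist","w17")
E
```

```text
clock: 16.32
eef_pos: [597.2, -58.6, 16.3]
tcp_rot: [3.142, 0.004, 1.496]
contact_force: [-1.2, 0.1, -0.2]
opening: 0.608
t16.32 p [597.2 -58.6  16.3] rot [3.1415 0.0036 1.4963] F [-1.2  0.1 -0.2] op 0.608 q [-0.1   0.59  1.83 -0.01  0.73 -0.02]
shift [ 1.9 -3.4 12.3] rot [ 0.    0.21 -0.27] rows>=0.3
```

View pics/w17.png

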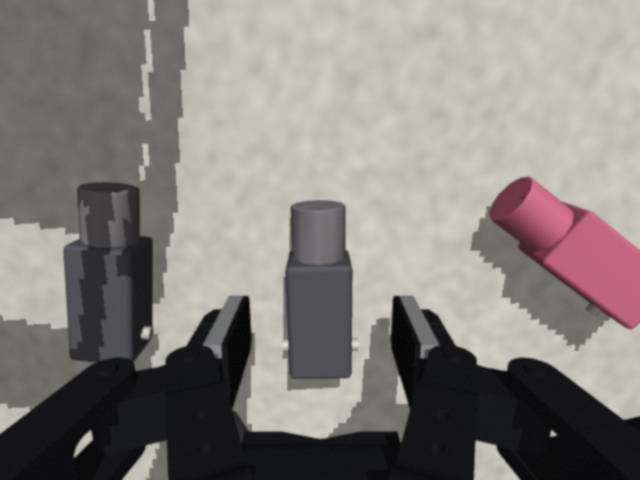

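```bash
python3 - <<'E'
from h import *
I=optics.camera_info("wrist")
mot(I,[(290,378),(351,376),(286,265),(351,262)]); print(proj(I,tool()[0]))
E
```

```text
c [596.3 -59.6] len 45.9 wid 23.3 ang 86.6 grasp [596.6 -54.6]
[321.86862361 313.48854172]
```

```bash
python3 -m jog '100 3 -1 8 0 0.2 -0.4;100 0 0 3 0 0 0;100 0 0 0 0 0 0' 40; python3 - <<'E'
from h import *
st()
E
```

```text
clock: 16.62
eef_pos: [597.3, -55.2, 5.9]
tcp_rot: [3.139, -0.0, 1.504]
contact_force: [-0.1, -0.7, 1.0]
opening: 0.608
t16.62 p [597.3 -55.2   5.9] rot [ 3.1394e+00 -2.0000e-04  1.5042e+00] F [-0.1 -0.7  1. ] op 0.608 q [-0.09  0.6   1.83  0.    0.71 -0.03]
```

```bash
python3 -m jog '255 0 0 1 0 0 0;255 0 0 0.5 0 0 0;255 0 0 0.5 0 0 0;255 0 0 0 0 0 0;255 0 0 0 0 0 0' 40; python3 -m jog '255 0 0 -15 0 0 0;255 0 0 -35 0 0 0;255 0 0 -40 0 0 0;255 0 0 -40 0 0 0;255 0 0 -40 0 0 0'; python3 - <<'E'
from h import *
st(); snap("wrist","w18")
E
```

```text
clock: 17.03
eef_pos: [597.5, -55.1, 4.5]
tcp_rot: [3.139, -0.0, 1.504]
contact_force: [1.3, 0.4, -0.9]
opening: 0.268
clock: 17.45
eef_pos: [590.1, -54.5, 170.1]
tcp_rot: [-3.124, -0.001, 1.504]
contact_force: [0.7, 0.0, -1.0]
opening: 0.269
t17.45 p [590.1 -54.5 170.1] rot [-3.1243e+00 -7.0000e-04  1.5044e+00] F [ 0.7  0.  -1. ] op 0.269 q [-0.09  0.38  1.75  0.    1.03 -0.03]
```

View pics/w18.png

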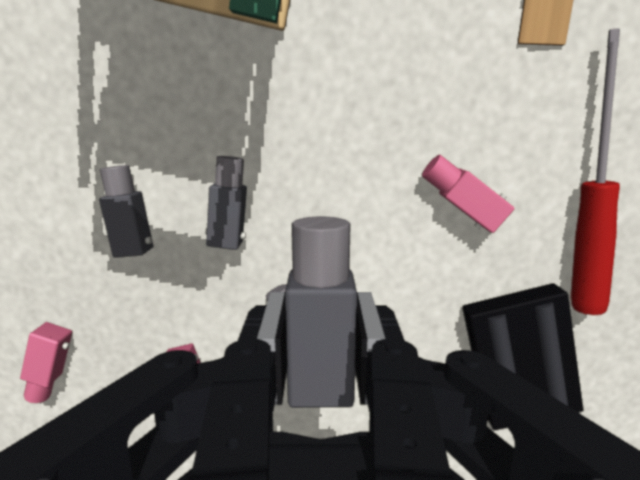

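```bash
python3 -m jog '255 0 0 -40 0 0 -7;255 0 0 -40 0 0 -7;255 0 0 -40 0 0 -7;255 0 0 -40 0 0 -7;255 0 0 -30 0 0 -7'; python3 -m jog '255 0 0 -6 0 0 -7;255 0 0 -2 0 0 -7;255 0 0 -2 0 0 -7;255 0 0 -2 0 0 -7;255 0 0 -2 0 0 -7'; python3 - <<'E'
from h import *
st(); go([607,241,360],162.8)
E
```

```text
clock: 17.92
eef_pos: [592.0, -54.8, 365.2]
tcp_rot: [-3.133, -0.007, 2.128]
contact_force: [0.2, -0.1, -1.3]
opening: 0.271
clock: 18.33
eef_pos: [595.1, -55.2, 389.8]
tcp_rot: [3.14, 0.005, 2.752]
contact_force: [0.1, -0.0, -1.0]
opening: 0.271
t18.33 p [595.1 -55.2 389.8] rot [3.1401 0.0049 2.7525] F [ 0.1 -0.  -1. ] op 0.271 q [-0.1   0.2   1.49  0.    1.44 -1.28]
shift [101.6 278.5  29.8] rot [ 0.08  0.28 -5.09] rows>=7.3
```

```bash
python3 -m jog '255 12 35 2 0 0 -5;255 12 36 2 0 0 0;255 12 36 2 0 0 0;255 12 36 2 0 0 0;255 12 36 2 0 0 0'; python3 -m jog '255 8 36 2 0 0 0;255 8 36 2 0 0 0;255 4 20 2 0 0 0;255 0 0 0 0 0 0'; python3 - <<'E'
from h import *
st(); I,im=snap("wrist","w19"); np.save("w19I.npy",I,allow_pickle=True)
E
```

```text
clock: 18.75
eef_pos: [593.9, 131.8, 378.6]
tcp_rot: [-3.14, 0.009, 2.842]
contact_force: [-0.3, 0.1, -0.9]
opening: 0.272
clock: 19.08
eef_pos: [599.9, 236.9, 369.6]
tcp_rot: [3.142, 0.006, 2.847]
contact_force: [-0.3, -0.6, -1.5]
opening: 0.272
t19.08 p [599.9 236.9 369.6] rot [3.1415 0.0064 2.8467] F [-0.3 -0.6 -1.5] op 0.272 q [ 0.38  0.29  1.42 -0.    1.43 -0.9 ]
```

View pics/w19.png

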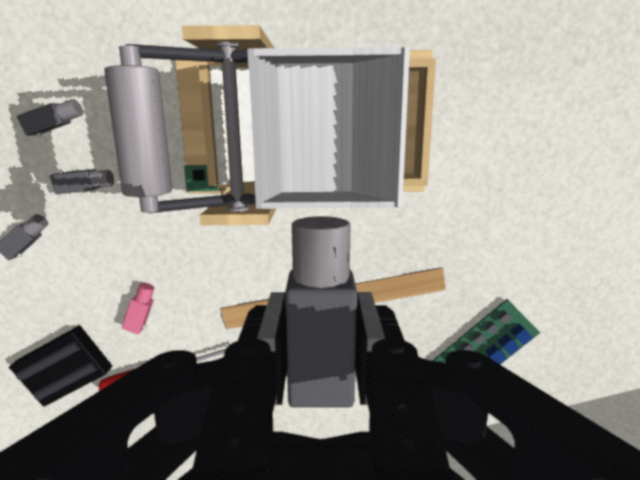

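The view shows the bucket rim at (249,50)-(405,207), the axle at x≈233, the counterweight at (140,130), and motors A, B and C at the left.

```bash
python3 - <<'E'
from h import *
I=np.load("w19I.npy",allow_pickle=True).item()
q=[(249,51),(405,48),(402,206),(257,208)]
P=np.array([onz(I,u,v,240)[:2] for u,v in q]); c=P.mean(0)
e=(P[1]+P[2]-P[0]-P[3])/2; print(P.round(1),"c",c,"wx",np.hypot(*e),np.degrees(np.arctan2(e[1],e[0])))
f=(P[0]+P[1]-P[2]-P[3])/2; print("wy",np.hypot(*f),np.degrees(np.arctan2(f[1],f[0]))-90)
a=onz(I,228,47,203)[:2];b=onz(I,239,204,203)[:2]; print("axle",a,b,(a+b)/2,np.degrees(np.arctan2(*(a-b)[::-1]))-90)
a=onz(I,134,68,235)[:2];b=onz(I,146,193,235)[:2]; print("cw",(a+b)/2,np.degrees(np.arctan2(*(a-b)[::-1]))-90)
# floor of bucket: 
E
```

```text
[[482.5 227.2]
 [508.2 317.4]
 [601.7 292.7]
 [574.9 199.8]] c [541.81531999 259.24770993] wx 95.22544320090289 74.00181482595745
wy 96.50980706770528 74.33737266237628
axle [469.38087297 210.19810555] [573.97161981 179.88546098] [521.67624639 195.04178327] 73.83727663907374
cw [507.13741321 142.94293493] 71.69326806672768
```

```bash
cat >> h.py <<'E'
O=np.array([521.9,194.3]); U=np.array([.281,.960]); V=np.array([-.960,.281])
def rigp(x,y=0): return O+x*U+y*V
E
python3 - <<'E'
from h import *
go([*(rigp(60,-5)),270],163.7)
E
```

```text
shift [58.8 -1.9 99.3] rot [-0.05  0.37 -0.6 ] rows>=2.8
```

```bash
python3 -m jog '255 20 0 15 0 0.3 -0.6;255 20 0 25 0 0 0;255 19 0 25 0 0 0;255 0 0 25 0 0 0;255 0 0 0 0 0 0'; python3 - <<'E'
from h import *
st();go([*(rigp(60,-5)),245],163.7)
E
```

```text
clock: 19.55
eef_pos: [542.5, 247.9, 277.1]
tcp_rot: [-3.14, 0.005, 2.856]
contact_force: [-0.2, 0.2, -1.8]
opening: 0.266
t19.55 p [542.5 247.9 277.1] rot [-3.1403  0.0051  2.8559] F [-0.2  0.2 -1.8] op 0.266 q [ 0.43  0.27  1.65 -0.    1.22 -0.86]
shift [-0.1  2.9 32.1] rot [-0.07  0.29 -0.07] rows>=0.8
```

```bash
python3 -m jog '255 0 3 15 0 0.2 0;255 0 1 17 0 0 0;255 0 0 0 0 0 0'; python3 - <<'E'
from h import *
st();go([*(rigp(61,-5)),230],163.7); snap("wrist","w20"); snap("side","d20",(240,220,400,360),4)
E
```

```text
clock: 19.8
eef_pos: [544.8, 248.4, 246.7]
tcp_rot: [-3.14, 0.003, 2.853]
contact_force: [0.6, -0.7, -0.8]
opening: 0.271
t19.80 p [544.8 248.4 246.7] rot [-3.1401e+00  2.9000e-03  2.8534e+00] F [ 0.6 -0.7 -0.8] op 0.271 q [ 0.43  0.3   1.68 -0.    1.17 -0.85]
shift [ 1.8  2.7 16.7] rot [-0.09  0.17 -0.21] rows>=0.4
```

View pics/w20.png

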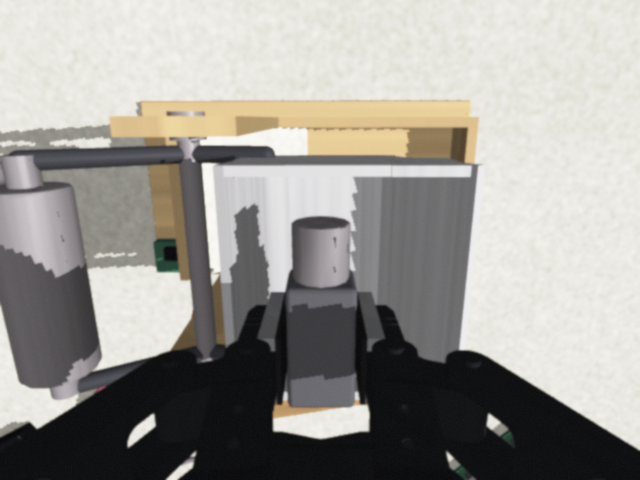

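View pics/d20.png

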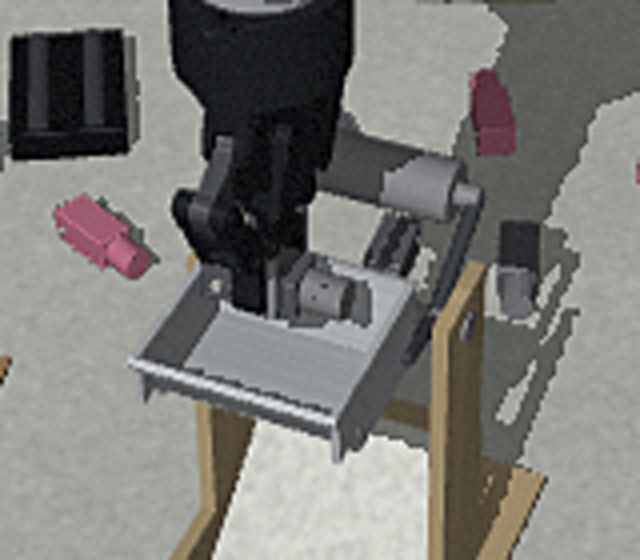

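```bash
python3 -m jog '255 2 2.5 7 0 0 0;255 0 0 6 0 0 0;255 0 0 0 0 0 0'; python3 - <<'E'
from h import *
st();go([*(rigp(61,-5)),230],163.7)
E
python3 -m jog '129 0 0 -0.5 0 0 0;129 0 0 -0.5 0 0 0;129 0 0 -0.5 0 0 0;129 0 0 -1 0 0 0'; python3 -m jog '129 0 0 -20 0 0 0;129 0 0 -30 0 0 0;100 0 0 -40 0 0 0;100 0 0 -20 0 0 0;100 0 0 0 0 0 0'; python3 - <<'E'
from h import *
st(); snap("side","d21",(240,220,400,360),4);snap("wrist","w21")
E
```

```text
clock: 20.15
eef_pos: [547.5, 252.0, 240.0]
tcp_rot: [3.137, 0.01, 2.852]
contact_force: [-0.1, -0.2, -0.7]
opening: 0.27
t20.15 p [547.5 252.  240. ] rot [3.1368 0.0105 2.8518] F [-0.1 -0.2 -0.7] op 0.270 q [ 0.43  0.3   1.68 -0.    1.14 -0.85]
shift [ 3.5 -1.6 10. ] rot [ 0.27  0.6  -0.3 ] rows>=0.3
clock: 20.48
eef_pos: [548.3, 252.4, 244.4]
tcp_rot: [3.135, 0.012, 2.852]
contact_force: [0.1, 0.7, -0.7]
opening: 0.496
clock: 20.9
eef_pos: [545.6, 251.8, 358.2]
tcp_rot: [3.138, 0.009, 2.852]
contact_force: [0.7, 0.4, 0.3]
opening: 0.61
t20.90 p [545.6 251.8 358.2] rot [3.1378 0.0095 2.8525] F [0.7 0.4 0.3] op 0.610 q [ 0.43  0.22  1.54 -0.    1.38 -0.85]
```

View pics/d21.png

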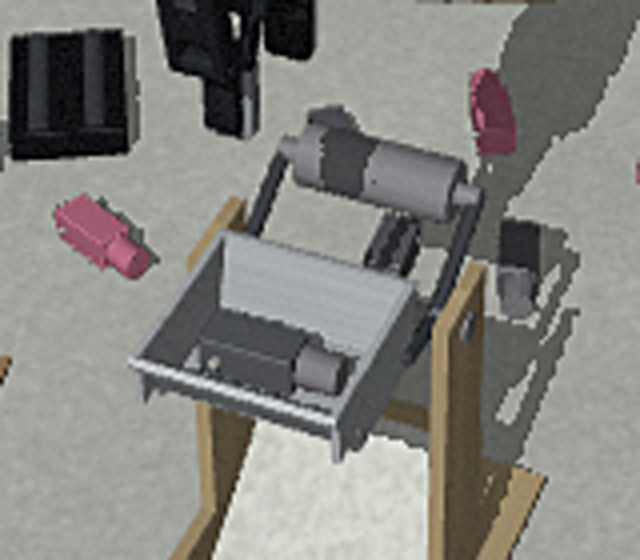

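View pics/w21.png

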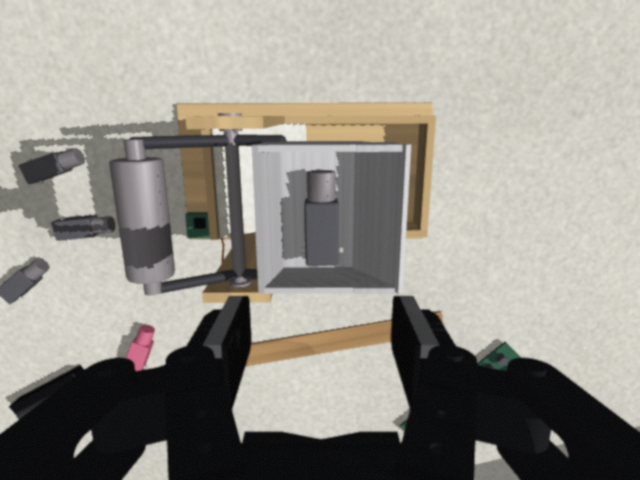

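```bash
python3 -m jog '100 -7 -37 -1 0 0 0;100 -7 -37 -1 0 0 0;100 -7 -37 -1 0 0 0;100 -7 -37 -1 0 0 0;100 -7 -37 -1 0 0 0'; python3 -m jog '100 -7 -37 -1 0 0 0;100 -7 -37 -1 0 0 0;100 -7 -37 -1 0 0 0;100 0 0 0 0 0 7;100 0 0 12 0 0 7'; python3 -m jog '100 0 0 12 0 0 7;100 0 0 12 0 0 7;100 0 0 12 0 0 7;100 0 0 12 0 0 7;100 0 0 12 0 0 7'; python3 -m jog '100 0 0 12 0 0 7;100 0 0 12 0 0 7;100 0 0 12 0 0 7;100 0 0 8 0 0 7;100 0 0 0 0 0 0'; python3 - <<'E'
from h import *
st(); I,im=snap("wrist","w22"); go([518.5,-44,100],79)
E
```

```text
clock: 21.42
eef_pos: [521.9, 64.0, 349.6]
tcp_rot: [-3.139, -0.004, 2.863]
contact_force: [0.2, -0.2, -0.1]
opening: 0.608
clock: 21.83
eef_pos: [505.3, -60.7, 333.0]
tcp_rot: [-3.131, -0.012, 2.615]
contact_force: [1.0, 0.5, -0.3]
opening: 0.609
clock: 22.25
eef_pos: [498.7, -63.1, 261.6]
tcp_rot: [-3.116, -0.009, 1.991]
contact_force: [0.7, 0.3, 0.1]
opening: 0.608
clock: 22.67
eef_pos: [489.0, -62.2, 203.8]
tcp_rot: [-3.097, 0.003, 1.486]
contact_force: [-0.7, 0.5, -0.1]
opening: 0.607
t22.67 p [489.  -62.2 203.8] rot [-3.0967  0.0034  1.4861] F [-0.7  0.5 -0.1] op 0.607 q [-0.13  0.2   1.91 -0.01  1.08 -0.04]
shift [ 20.8  32.6 102.9] rot [-2.56  0.32  6.54] rows>=2.7
```

View pics/w22.png

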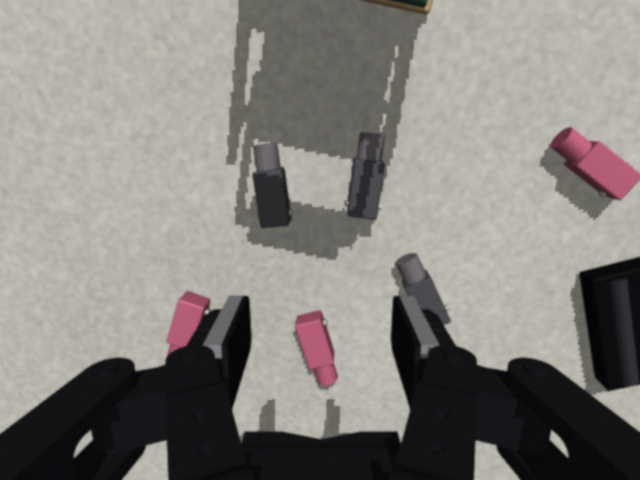

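Grey motors A (270,190), B (367,180) and C (420,285) are where they were. B is next.

```bash
python3 - <<'E'
from h import *
I=optics.camera_info("wrist")
mot(I,[(348,217),(378,218),(354,162),(384,164)]);mot(I,[(261,226),(290,224),(254,172),(284,169)])
E
python3 -m jog '100 10 16 25 -2.5 0.3 3.3;100 10 16 25 0 0 3.3;100 0 3 25 0 0 0;100 0 0 15 0 0 0;100 0 0 0 0 0 0'; python3 - <<'E'
from h import *
st(); I,im=snap("wrist","w23"); go([518.5,-44,30],79)
E
```

```text
c [517.  -48.6] len 43.2 wid 23.9 ang 81.0 grasp [517.8 -43.7]
c [442.6 -49.4] len 44.1 wid 23.8 ang 90.4 grasp [442.6 -44.4]
clock: 23.13
eef_pos: [526.5, -45.6, 110.9]
tcp_rot: [3.139, -0.001, 1.396]
contact_force: [-0.7, 0.0, 0.1]
opening: 0.61
t23.13 p [526.5 -45.6 110.9] rot [ 3.1388e+00 -1.1000e-03  1.3962e+00] F [-0.7  0.   0.1] op 0.610 q [-0.09  0.36  1.94  0.    0.84  0.08]
shift [ 0.1 -8.6 82. ] rot [ 0.18 -0.07  0.98] rows>=2.0
```

View pics/w23.png

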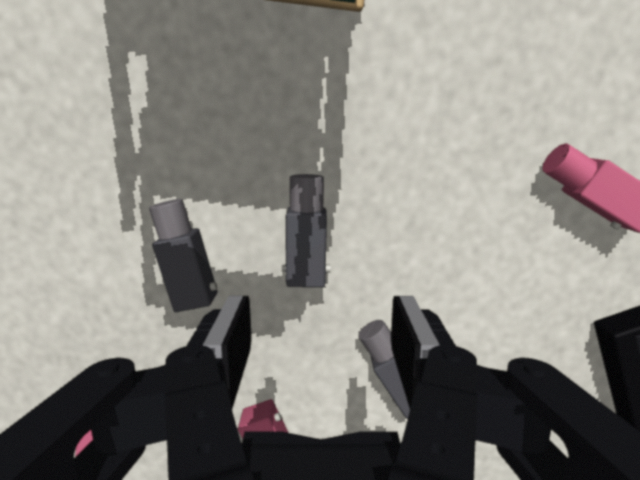

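```bash
python3 - <<'E'
from h import *
I=optics.camera_info("wrist")
mot(I,[(286,286),(325,286),(287,213),(327,211)])
E
python3 -m jog '100 0 -4 20 0 0 0.4;100 0 -3 20 0 0 0;100 0 0 20 0 0 0;100 0 0 0 0 0 0'; python3 - <<'E'
from h import *
st(); go([518.5,-44,4],80)
E
```

```text
c [517.6 -47.5] len 45.6 wid 23.5 ang 78.3 grasp [518.6 -42.6]
clock: 23.52
eef_pos: [523.2, -45.0, 55.5]
tcp_rot: [3.131, -0.002, 1.4]
contact_force: [-0.7, 0.2, 0.3]
opening: 0.609
t23.52 p [523.2 -45.   55.5] rot [ 3.1314e+00 -1.6000e-03  1.3997e+00] F [-0.7  0.2  0.3] op 0.609 q [-0.09  0.44  1.99  0.    0.71  0.08]
shift [ 0.1 -5.3 51.4] rot [ 0.59 -0.1   0.19] rows>=1.3
```

```bash
python3 -m jog '100 1 -4 14 0.5 0 0.5;100 0 -3 14 0 0 0;100 0 0 10 0 0 0;100 0 0 0 0 0 0'; python3 - <<'E'
from h import *
st(); go([518.5,-43,4],79)
E
```

```text
clock: 23.85
eef_pos: [520.4, -43.4, 22.4]
tcp_rot: [3.134, -0.002, 1.397]
contact_force: [0.9, 0.1, -0.1]
opening: 0.606
t23.85 p [520.4 -43.4  22.4] rot [ 3.1338e+00 -2.2000e-03  1.3973e+00] F [ 0.9  0.1 -0.1] op 0.606 q [-0.09  0.49  2.    0.    0.64  0.08]
shift [-0.  -2.1 18.4] rot [ 0.45 -0.13  1.06] rows>=0.5
```

```bash
python3 -m jog '100 0 -2 10 0.4 0 0.8;100 0 0 7 0 0 0;100 0 0 0 0 0 0'; python3 - <<'E'
from h import *
st(); go([518.5,-43,4],79)
E
```

```text
clock: 24.1
eef_pos: [521.0, -43.4, 7.2]
tcp_rot: [3.137, -0.003, 1.383]
contact_force: [-0.7, 0.0, 0.4]
opening: 0.607
t24.10 p [521.  -43.4   7.2] rot [ 3.1370e+00 -2.7000e-03  1.3835e+00] F [-0.7  0.   0.4] op 0.607 q [-0.09  0.52  2.    0.    0.61  0.1 ]
shift [-0.1 -2.5  3.2] rot [ 0.26 -0.16  0.27] rows>=0.1
```

```bash
python3 -m jog '100 0 -1.5 2 0 0 0;255 0 0 0.5 0 0 0;255 0 0 0.5 0 0 0;255 0 0 0 0 0 0;255 0 0 0 0 0 0' 40; python3 -m jog '255 0 0 0 0 0 0;255 0 0 -25 0 0 0;255 0 0 -38 0 0 0;255 0 0 -40 0 0 0;255 0 0 -40 0 0 0'; python3 - <<'E'
from h import *
st(); snap("wrist","w24")
E
```

```text
clock: 24.52
eef_pos: [520.3, -43.2, 4.9]
tcp_rot: [3.136, -0.003, 1.384]
contact_force: [0.2, -0.8, -0.9]
opening: 0.272
clock: 24.93
eef_pos: [512.9, -42.8, 144.2]
tcp_rot: [-3.129, -0.001, 1.384]
contact_force: [1.7, -0.3, -0.9]
opening: 0.272
t24.93 p [512.9 -42.8 144.2] rot [-3.1294e+00 -1.0000e-03  1.3841e+00] F [ 1.7 -0.3 -0.9] op 0.272 q [-0.09  0.3   1.94  0.    0.92  0.1 ]
```

View pics/w24.png

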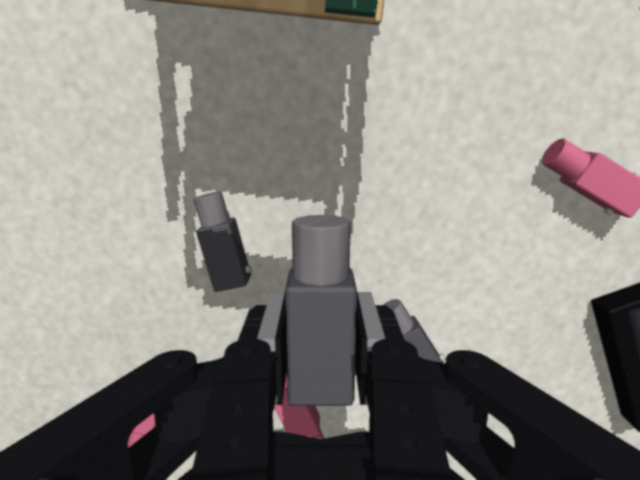

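```bash
python3 -m jog '255 0 0 -38 0 0 -7;255 0 0 -38 0 0 -7;255 0 0 -38 0 0 -7;255 0 0 -38 0 0 -7;255 0 0 -35 0 0 -7'; python3 -m jog '255 0 0 -10 0 0 -7;255 0 0 -2 0 0 -7;255 0 0 -2 0 0 -7;255 0 0 -2 0 0 -7;255 0 0 -2 0 0 -7';  python3 -m jog '255 0 0 -2 0 0 -7;255 0 0 -2 0 0 -7;255 0 0 0 0 0 0'; python3 - <<'E'
from h import *
st(); go([*(rigp(62,-5)),330],163.7)
E
```

```text
clock: 25.4
eef_pos: [513.4, -43.3, 338.2]
tcp_rot: [-3.136, -0.006, 2.008]
contact_force: [1.3, 0.1, -1.2]
opening: 0.272
clock: 25.82
eef_pos: [516.7, -43.6, 367.4]
tcp_rot: [3.136, 0.008, 2.632]
contact_force: [0.3, 0.1, -1.6]
opening: 0.272
clock: 26.07
eef_pos: [516.5, -43.6, 371.4]
tcp_rot: [3.138, 0.01, 2.888]
contact_force: [0.4, 0.8, -0.9]
opening: 0.268
t26.07 p [516.5 -43.6 371.4] rot [3.1379 0.0095 2.8881] F [ 0.4  0.8 -0.9] op 0.268 q [-0.09  0.07  1.68  0.    1.38 -1.41]
shift [ 47.9 293.4  42. ] rot [0.22 0.54 1.78] rows>=7.3
```

```bash
python3 -m jog '255 5 36 0 0.2 0.5 1.8;255 6 37 1 0 0 0;255 6 37 1 0 0 0;255 6 37 1 0 0 0;255 6 37 1 0 0 0'; python3 -m jog '255 6 37 1 0 0 0;255 6 37 1 0 0 0;255 6 35 1 0 0 0;255 0 0 0 0 0 0'; python3 - <<'E'
from h import *
st(); go([*(rigp(62,-5)),260],163.7)
E
```

```text
clock: 26.48
eef_pos: [541.3, 140.1, 366.0]
tcp_rot: [-3.139, 0.002, 2.823]
contact_force: [0.6, -0.4, -0.2]
opening: 0.267
clock: 26.82
eef_pos: [558.4, 260.7, 359.9]
tcp_rot: [-3.14, 0.0, 2.807]
contact_force: [-0.5, -1.6, -1.9]
opening: 0.269
t26.82 p [558.4 260.7 359.9] rot [-3.1402e+00  5.0000e-04  2.8072e+00] F [-0.5 -1.6 -1.9] op 0.269 q [ 0.44  0.25  1.49 -0.    1.4  -0.8 ]
shift [ 10.9 -12.4  99.9] rot [-0.08  0.03 -2.86] rows>=2.5
```

```bash
python3 -m jog '255 4 -4 18 0 0 -2.8;255 3 -4 27 0 0 0;255 0 -2 27 0 0 0;255 0 0 22 0 0 0;255 0 0 0 0 0 0'; python3 - <<'E'
from h import *
st(); go([*(rigp(62,-5)),240],163.7); snap("wrist","w25")
E
```

```text
clock: 27.23
eef_pos: [548.2, 256.8, 261.3]
tcp_rot: [-3.141, 0.001, 2.843]
contact_force: [-0.3, -1.0, -1.5]
opening: 0.269
t27.23 p [548.2 256.8 261.3] rot [-3.1411e+00  1.5000e-03  2.8432e+00] F [-0.3 -1.  -1.5] op 0.269 q [ 0.44  0.3   1.65 -0.    1.2  -0.84]
shift [ 2.6 -5.3 21.3] rot [-0.03  0.08 -0.8 ] rows>=0.5
```

View pics/w25.png

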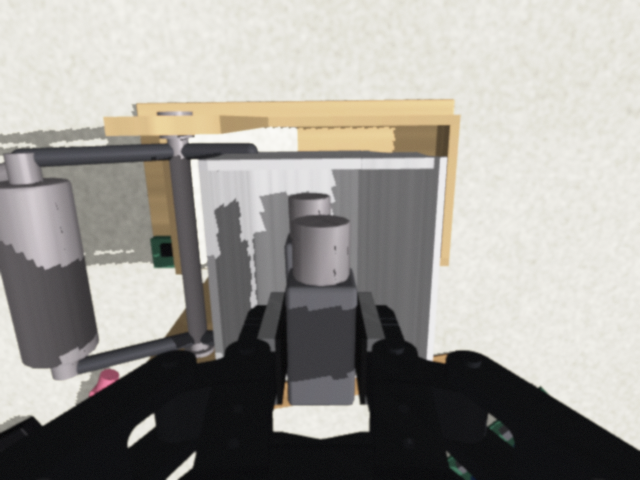

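```bash
python3 -m jog '255 2 -4 9 0 0 -0.8;255 0 -1 8 0 0 0;255 0 0 5 0 0 0;255 0 0 0 0 0 0'; python3 - <<'E'
from h import *
st(); go([*(rigp(62,-5)),234],163.7)
E
```

```text
clock: 27.62
eef_pos: [547.4, 252.7, 243.6]
tcp_rot: [3.138, 0.007, 2.854]
contact_force: [-0.3, 0.0, -0.3]
opening: 0.268
t27.62 p [547.4 252.7 243.6] rot [3.1376 0.0069 2.8537] F [-0.3  0.  -0.3] op 0.268 q [ 0.43  0.3   1.68 -0.    1.15 -0.85]
shift [ 3.1 -1.3  9.5] rot [ 0.23  0.4  -0.19] rows>=0.2
```

```bash
python3 -m jog '255 2 -1 8 0 0 0;255 0 0 4 0 0 0'; python3 -m jog '129 0 0 -0.5 0 0 0;129 0 0 -0.5 0 0 0;129 0 0 -0.5 0 0 0;129 0 0 -1 0 0 0'; python3 -m jog '129 0 0 -20 0 0 0;129 0 0 -30 0 0 0;100 0 0 -40 0 0 0;100 0 0 -20 0 0 0;100 0 0 0 0 0 0'; python3 - <<'E'
from h import *
st(); snap("side","d26",(240,220,400,360),4);snap("wrist","w26")
E
```

```text
clock: 27.78
eef_pos: [546.3, 252.6, 232.7]
tcp_rot: [3.135, 0.01, 2.853]
contact_force: [-1.2, -0.2, -0.9]
opening: 0.27
clock: 28.12
eef_pos: [546.5, 252.8, 235.4]
tcp_rot: [3.135, 0.01, 2.852]
contact_force: [0.2, -0.8, 0.4]
opening: 0.497
clock: 28.53
eef_pos: [544.5, 252.2, 349.7]
tcp_rot: [3.137, 0.008, 2.853]
contact_force: [-0.5, -0.5, -0.6]
opening: 0.61
t28.53 p [544.5 252.2 349.7] rot [3.1366 0.0079 2.8525] F [-0.5 -0.5 -0.6] op 0.610 q [ 0.43  0.22  1.55 -0.    1.36 -0.85]
```

View pics/d26.png

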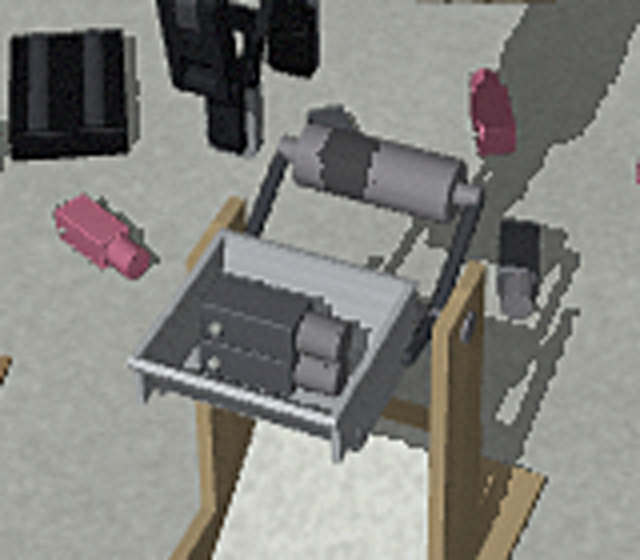

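View pics/w26.png

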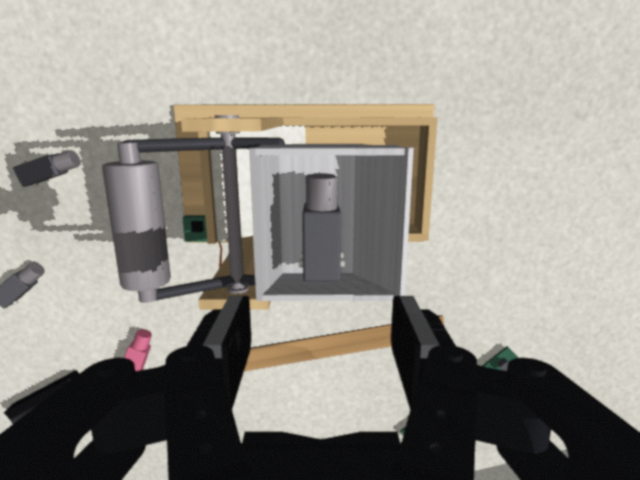

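```bash
python3 -m jog '100 -12 -38 -1 0 0 0;100 -13 -38 -1 0 0 0;100 -13 -38 -1 0 0 0;100 -13 -38 -1 0 0 0;100 -13 -38 -1 0 0 0'; python3 -m jog '100 -13 -38 -1 0 0 0;100 -13 -38 -1 0 0 0;100 -13 -38 -1 0 0 0;100 -13 -35 -1 0 0 0;100 -10 -25 0 0 0 7'; python3 -m jog '100 0 0 20 0 0 7;100 0 0 20 0 0 7;100 0 0 20 0 0 7;100 0 0 20 0 0 7;100 0 0 15 0 0 7'; python3 -m jog '100 0 0 10 0 0 7;100 0 0 10 0 0 4;100 0 0 0 0 0 0'; python3 - <<'E'
from h import *
st(); I,im=snap("wrist","w27"); go([562.6,-145.2,100],110)
E
```

```text
clock: 29.05
eef_pos: [547.6, 51.9, 341.4]
tcp_rot: [3.141, -0.005, 2.864]
contact_force: [0.2, -0.1, 0.1]
opening: 0.611
clock: 29.47
eef_pos: [553.9, -142.3, 335.4]
tcp_rot: [-3.137, -0.018, 2.744]
contact_force: [0.5, 0.1, 0.8]
opening: 0.607
clock: 29.88
eef_pos: [549.1, -150.4, 230.6]
tcp_rot: [-3.123, -0.014, 2.115]
contact_force: [-0.9, -0.2, -0.7]
opening: 0.608
clock: 30.13
eef_pos: [542.4, -149.1, 199.8]
tcp_rot: [-3.108, -0.018, 1.91]
contact_force: [-0.4, 0.3, -0.1]
opening: 0.604
t30.13 p [ 542.4 -149.1  199.8] rot [-3.1081 -0.0183  1.9098] F [-0.4  0.3 -0.1] op 0.604 q [-0.27  0.31  1.77 -0.    1.1  -0.61]
shift [-4.9 23.4 99.9] rot [-1.89 -1.04 -0.32] rows>=2.5
```

View pics/w27.png

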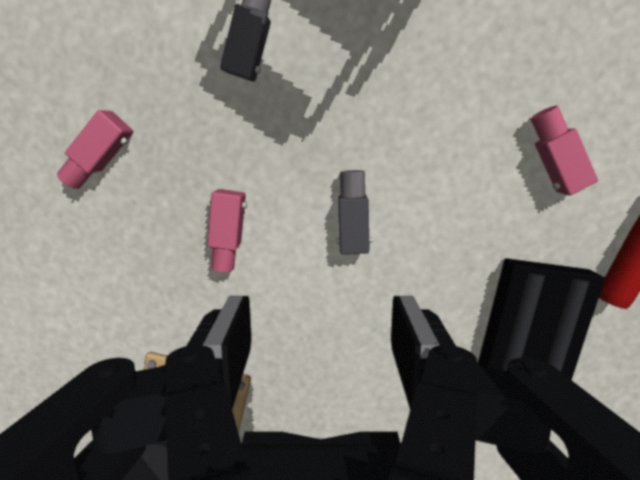

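Motor C is grey and unmoved at (353,220). The pink one at (226,225) is not meant.

```bash
python3 - <<'E'
from h import *
I=optics.camera_info("wrist")
mot(I,[(340,253),(369,252),(339,197),(367,196)])
E
python3 -m jog '100 0 8 20 -1.9 -1 -0.3;100 0 8 25 0 0 0;100 0 7 25 0 0 0;100 0 0 20 0 0 0;100 0 0 0 0 0 0'; python3 - <<'E'
from h import *
st(); I,im=snap("wrist","w28"); go([562.6,-145.2,30],110)
E
```

```text
c [ 563.7 -149.1] len 45.7 wid 23.4 ang 112.4 grasp [ 561.8 -144.5]
clock: 30.6
eef_pos: [565.2, -141.0, 108.6]
tcp_rot: [3.138, 0.002, 1.936]
contact_force: [-1.7, 1.4, 0.3]
opening: 0.604
t30.60 p [ 565.2 -141.   108.6] rot [3.1375e+00 1.8000e-03 1.9357e+00] F [-1.7  1.4  0.3] op 0.604 q [-0.25  0.43  1.83  0.    0.88 -0.61]
shift [-2.3 -5.  80.3] rot [0.31 0.15 0.89] rows>=2.0
```

View pics/w28.png

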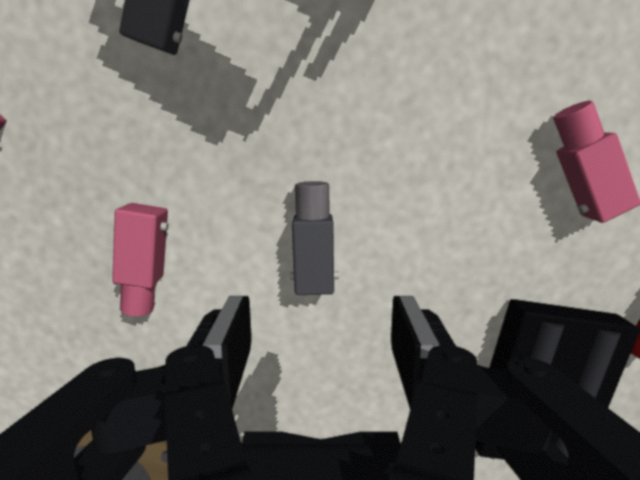

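```bash
python3 - <<'E'
from h import *
I=optics.camera_info("wrist")
mot(I,[(294,294),(333,293),(293,221),(332,220)])
E
python3 -m jog '100 -1 -2 20 0 0 0;100 0 -1 20 0 0 0;100 0 0 20 0 0 0;100 0 0 0 0 0 0'; python3 - <<'E'
from h import *
st(); go([562.6,-145.2,4],110.5)
E
```

```text
c [ 564.6 -150.2] len 45.2 wid 23.5 ang 111.3 grasp [ 562.8 -145.5]
clock: 30.98
eef_pos: [568.2, -144.5, 55.3]
tcp_rot: [3.129, 0.008, 1.942]
contact_force: [-0.9, 0.2, 0.5]
opening: 0.61
t30.98 p [ 568.2 -144.5   55.3] rot [3.1294 0.0077 1.9425] F [-0.9  0.2  0.5] op 0.610 q [-0.25  0.51  1.86  0.    0.76 -0.62]
shift [ 1.8 -6.1 51.2] rot [0.7  0.44 0.8 ] rows>=1.3
```

```bash
python3 -m jog '100 1 -3 14 0.7 0.4 0.5;100 0 -3 14 0 0 0;100 0 0 12 0 0 0;100 0 0 0 0 0 0'; python3 - <<'E'
from h import *
st(); go([562.7,-145.3,4],110.8)
E
```

```text
clock: 31.32
eef_pos: [566.9, -147.3, 21.4]
tcp_rot: [3.135, 0.005, 1.938]
contact_force: [-0.9, -0.2, -0.3]
opening: 0.607
t31.32 p [ 566.9 -147.3   21.4] rot [3.1354 0.0052 1.9375] F [-0.9 -0.2 -0.3] op 0.607 q [-0.26  0.56  1.86 -0.    0.71 -0.62]
shift [ 3.4 -3.3 17.4] rot [0.36 0.3  0.21] rows>=0.4
```

```bash
python3 -m jog '100 2 -3 8 0.3 0.2 0.2;100 1 0 7 0 0 0;100 0 0 0 0 0 0'; python3 - <<'E'
from h import *
st(); go([562.7,-145.3,4],110.8)
E
```

```text
clock: 31.57
eef_pos: [565.2, -146.1, 8.6]
tcp_rot: [3.137, 0.004, 1.935]
contact_force: [0.1, 0.7, 0.8]
opening: 0.603
t31.57 p [ 565.2 -146.1    8.6] rot [3.1374 0.0039 1.9346] F [0.1 0.7 0.8] op 0.603 q [-0.25  0.58  1.87 -0.    0.69 -0.62]
shift [ 1.6 -2.1  4.6] rot [0.24 0.22 0.04] rows>=0.1
```

```bash
python3 -m jog '100 1 -2 3 0 0 0;255 0 0 0.5 0 0 0;255 0 0 0.5 0 0 0;255 0 0 0 0 0 0;255 0 0 0 0 0 0' 40; python3 -m jog '255 0 0 0 0 0 0;255 0 0 -25 0 0 0;255 0 0 -38 0 0 0;255 0 0 -40 0 0 0;255 0 0 -40 0 0 0'; python3 -m jog '255 0 0 -38 0 0 -7;255 0 0 -38 0 0 -7;255 0 0 -38 0 0 -7;255 0 0 -38 0 0 -7;255 0 0 -35 0 0 -7'; python3 -m jog '255 0 0 -10 0 0 -7;255 0 0 -2 0 0 -7;255 0 0 -2 0 0 -4;255 0 0 0 0 0 0';python3 - <<'E'
from h import *
st(); go([*(rigp(86,-5)),300],163.7); snap("wrist","w29")
E
```

```text
clock: 31.98
eef_pos: [563.7, -145.8, 5.5]
tcp_rot: [3.136, 0.005, 1.935]
contact_force: [1.0, -0.6, -0.2]
opening: 0.276
clock: 32.4
eef_pos: [556.2, -143.7, 143.7]
tcp_rot: [-3.132, -0.006, 1.935]
contact_force: [0.7, 0.3, -1.3]
opening: 0.268
clock: 32.82
eef_pos: [555.7, -143.5, 340.9]
tcp_rot: [-3.137, -0.011, 2.559]
contact_force: [1.7, 0.6, -0.9]
opening: 0.272
clock: 33.15
eef_pos: [558.8, -144.3, 367.7]
tcp_rot: [-3.141, 0.005, 2.889]
contact_force: [-0.7, 0.9, -0.1]
opening: 0.272
t33.15 p [ 558.8 -144.3  367.7] rot [-3.1408  0.0047  2.8887] F [-0.7  0.9 -0.1] op 0.272 q [-0.25  0.17  1.57 -0.    1.39 -1.57]
shift [113.  404.5  66.9] rot [-0.04  0.27  1.81] rows>=10.4
```

View pics/w29.png

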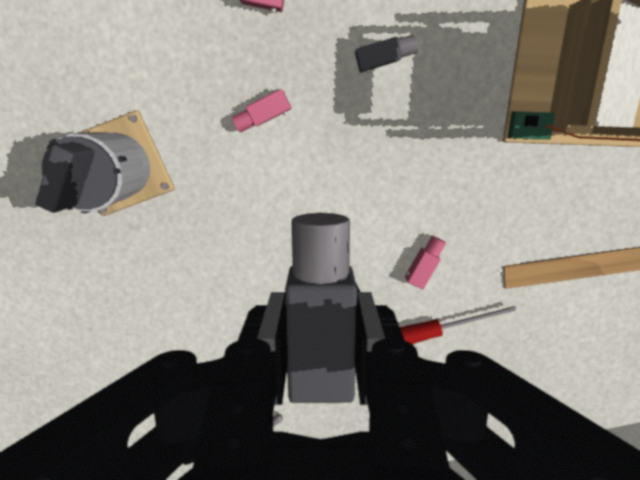

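Motor C is held, the desk is otherwise undisturbed, and A still lies at (385,55). On to the bucket.

```bash
python3 -m jog '255 8 37 0 0 0.2 1.8;255 10 38 1 0 0 0;255 10 38 1 0 0 0;255 10 38 1 0 0 0;255 10 38 1 0 0 0'; python3 -m jog '255 10 38 1 0 0 0;255 10 38 1 0 0 0;255 10 38 1 0 0 0;255 10 38 1 0 0 0;255 10 35 1 0 0 0'; python3 -m jog '255 5 10 5 0 0 0;255 0 0 0 0 0 0'; python3 - <<'E'
from h import *
st(); go([*(rigp(86,-5)),270],163.7)
E
```

```text
clock: 33.62
eef_pos: [565.7, 49.2, 359.3]
tcp_rot: [-3.136, -0.002, 2.823]
contact_force: [1.3, -0.4, -1.5]
opening: 0.267
clock: 34.03
eef_pos: [574.9, 251.9, 349.0]
tcp_rot: [-3.133, -0.007, 2.805]
contact_force: [-0.3, -0.5, -0.7]
opening: 0.268
clock: 34.2
eef_pos: [572.0, 270.3, 340.8]
tcp_rot: [-3.132, -0.01, 2.805]
contact_force: [-0.5, 0.1, -1.0]
opening: 0.271
t34.20 p [572.  270.3 340.8] rot [-3.1324 -0.0104  2.805 ] F [-0.5  0.1 -1. ] op 0.271 q [ 0.44  0.29  1.48  0.    1.39 -0.8 ]
shift [20.9 -1.4 71.1] rot [-0.51 -0.61 -2.98] rows>=1.8
```

```bash
python3 -m jog '255 8 2 15 -0.5 -0.6 -3;255 8 2 20 0 0 0;255 0 1 20 0 0 0;255 0 0 0 0 0 0';  python3 - <<'E'
from h import *
st(); go([*(rigp(86,-5)),256],163.7); snap("wrist","w30")
E
```

```text
clock: 34.53
eef_pos: [556.9, 277.7, 282.3]
tcp_rot: [-3.139, -0.001, 2.853]
contact_force: [-0.7, -0.5, -1.4]
opening: 0.266
t34.53 p [556.9 277.7 282.3] rot [-3.1385e+00 -8.0000e-04  2.8532e+00] F [-0.7 -0.5 -1.4] op 0.266 q [ 0.46  0.31  1.58 -0.    1.25 -0.82]
shift [ 5.1 -3.8 26.3] rot [-0.18 -0.05 -0.22] rows>=0.7
```

View pics/w30.png

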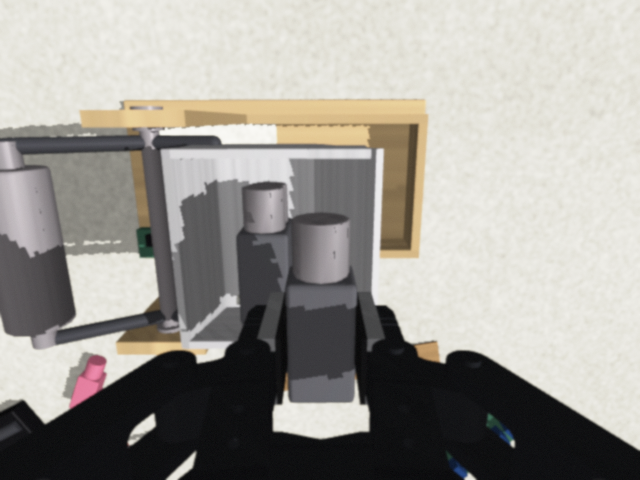

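```bash
python3 -m jog '255 3 -2 10 0 0 0;255 2 0 9 0 0 0;255 0 0 0 0 0 0'; python3 - <<'E'
from h import *
st(); go([*(rigp(86,-5)),256],163.7)
E
python3 -m jog '129 0 0 0 0 0 0;129 0 0 -0.5 0 0 0;129 0 0 -2 0 0 0;129 0 0 -30 0 0 0;129 0 0 -40 0 0 0'; python3 -m jog '129 0 0 -20 0 0 0;129 0 0 0 0 0 0;129 0 0 0 0 0 0;129 0 0 0 0 0 0'; python3 - <<'E'
from h import *
st(); snap("side","d31",(220,220,400,460),2.5);snap("wrist","w31")
E
```

```text
clock: 34.83
eef_pos: [553.4, 275.2, 266.5]
tcp_rot: [-3.141, 0.003, 2.848]
contact_force: [-0.6, -0.0, -0.9]
opening: 0.268
t34.83 p [553.4 275.2 266.5] rot [-3.1411e+00  2.9000e-03  2.8482e+00] F [-0.6 -0.  -0.9] op 0.268 q [ 0.46  0.31  1.61 -0.    1.22 -0.82]
shift [ 2.6 -0.5 10.5] rot [-0.03  0.16 -0.51] rows>=0.3
clock: 35.25
eef_pos: [551.1, 273.1, 335.3]
tcp_rot: [-3.134, -0.004, 2.846]
contact_force: [1.1, 1.1, -0.1]
opening: 0.488
clock: 35.58
eef_pos: [554.7, 274.8, 367.1]
tcp_rot: [3.139, 0.007, 2.846]
contact_force: [0.3, 0.4, -0.2]
opening: 0.496
t35.58 p [554.7 274.8 367.1] rot [3.1386 0.007  2.8462] F [ 0.3  0.4 -0.2] op 0.496 q [ 0.46  0.24  1.48 -0.    1.41 -0.82]
```

View pics/d31.png

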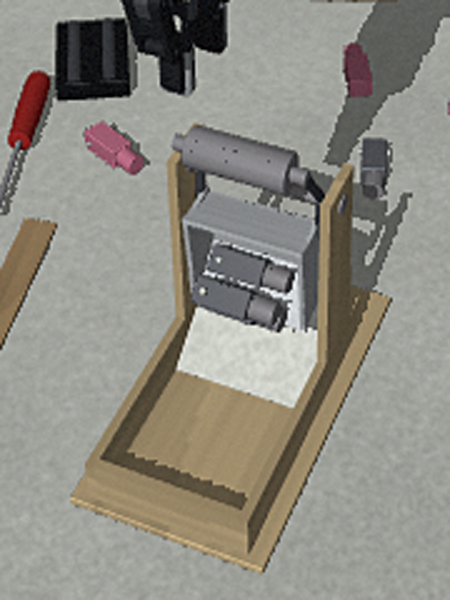

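View pics/w31.png

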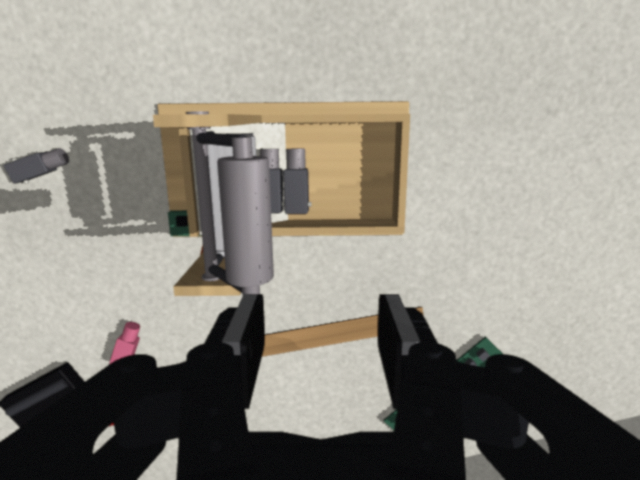

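Tripped, with the motors sliding out. I'll wait a moment and look again.

```bash
python3 -m jog '255 0 0 0 0 0 0;255 0 0 0 0 0 0;255 0 0 0 0 0 0;255 0 0 0 0 0 0;255 0 0 0 0 0 0'; python3 - <<'E'
from h import *
st(); snap("side","d32",(220,220,400,460),2.5);snap("wrist","w32")
E
```

```text
clock: 36.1
eef_pos: [552.6, 273.9, 361.1]
tcp_rot: [-3.138, -0.0, 2.846]
contact_force: [0.3, -0.0, 0.6]
opening: -0.001
t36.10 p [552.6 273.9 361.1] rot [-3.1378e+00 -1.0000e-04  2.8462e+00] F [ 0.3 -0.   0.6] op -0.001 q [ 0.46  0.25  1.49 -0.    1.4  -0.82]
```

View pics/d32.png

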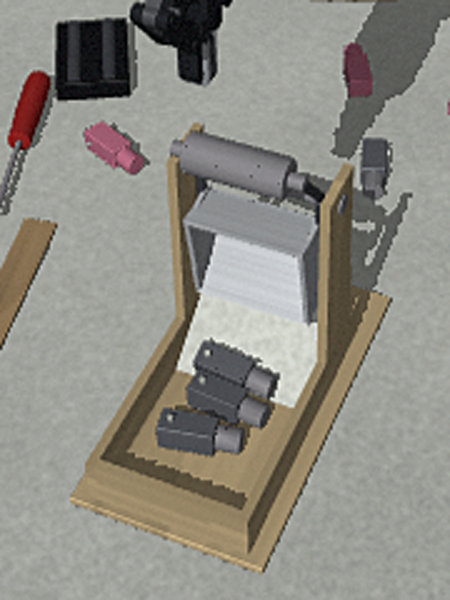

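View pics/w32.png

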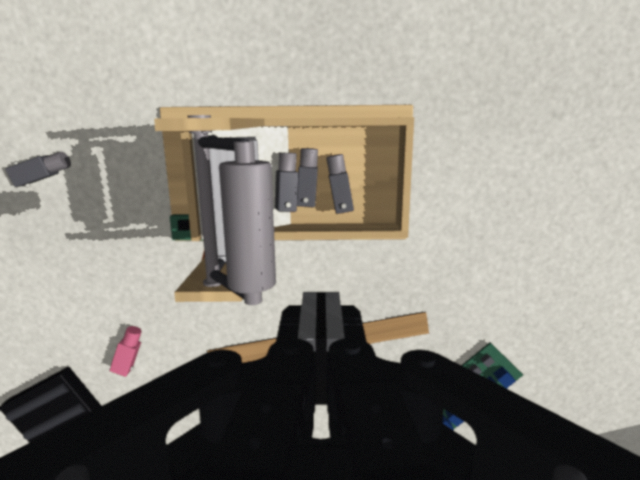

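All three lie in the tray. The counterweight is now at (247,220). With the fingers shut, I'll go down on its +x side and push level to rig −x.

```bash
python3 -m jog '255 7 6 20 0 0 0;255 0 3 27 0 0 0;255 0 0 27 0 0 0;255 0 0 15 0 0 0;255 0 0 0 0 0 0'; python3 - <<'E'
from h import *
st(); go([*(rigp(85,0)),252],163.7); p=tool()[0][:2]-O; print(p@U,p@V); snap("side","d33",(220,180,400,420),2.5); snap("scene","s33",(340,100,520,290),4)
E
```

```text
clock: 36.62
eef_pos: [550.0, 285.4, 271.6]
tcp_rot: [3.141, 0.005, 2.846]
contact_force: [-0.8, -0.8, -0.5]
opening: -0.003
t36.62 p [550.  285.4 271.6] rot [3.1409 0.0045 2.846 ] F [-0.8 -0.8 -0.5] op -0.003 q [ 0.48  0.31  1.6  -0.    1.22 -0.8 ]
shift [  1.4 -10.3  19.6] rot [ 0.04  0.26 -0.64] rows>=0.5
95.35835679282546 -1.3776300121814504
```

View pics/d33.png

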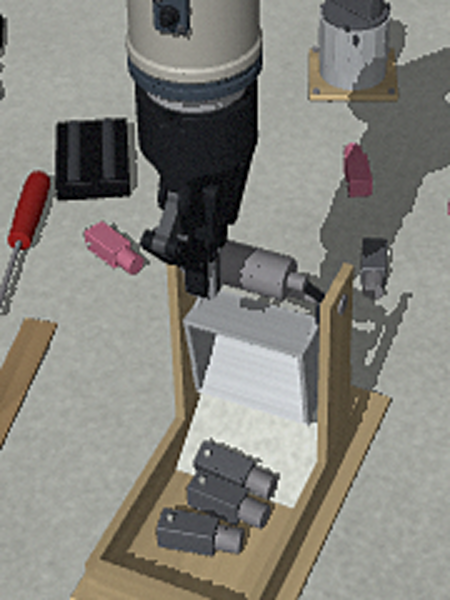

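View pics/s33.png

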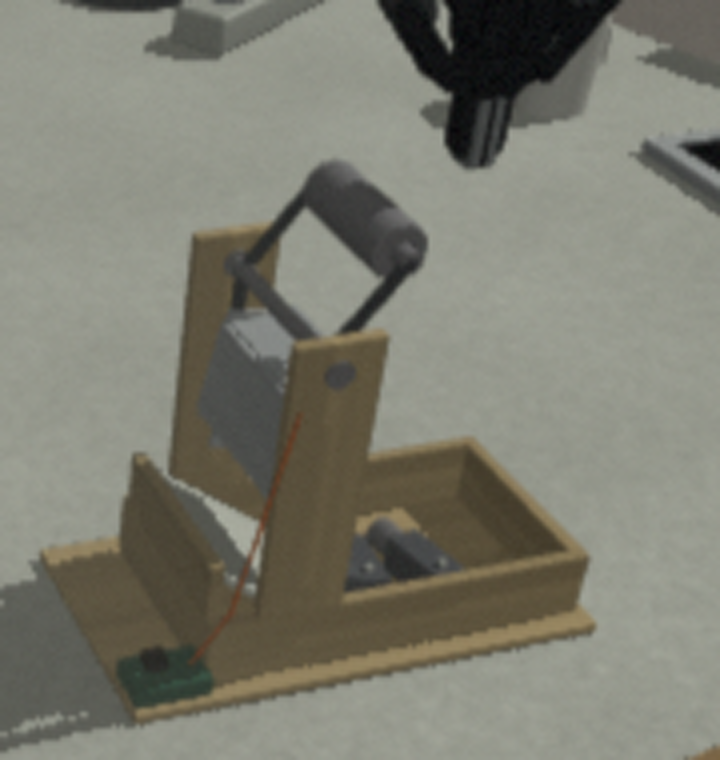

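```bash
python3 -m jog '255 0 0 10 0 0 -0.6;255 0 0 9 0 0 0;255 0 -5 0 0 0 0;255 0 -10 0 0 0 0'; python3 - <<'E'
from h import *
st();p=tool()[0][:2]-O; print(p@U,p@V)
E
```

```text
clock: 37.05
eef_pos: [549.5, 273.1, 258.1]
tcp_rot: [3.133, 0.012, 2.859]
contact_force: [0.2, 0.1, 1.2]
opening: 0.0
t37.05 p [549.5 273.1 258.1] rot [3.1334 0.0121 2.8585] F [0.2 0.1 1.2] op 0.000 q [ 0.46  0.3   1.64 -0.    1.18 -0.83]
83.3991645206485 -4.38430389023405
```

```bash
python3 -m jog '255 2 -8 4 0 0 0;255 0 -10 2 0 0 0;255 0 -10 1 0 0 0'; python3 - <<'E'
from h import *
st();p=tool()[0][:2]-O; print(p@U,p@V)
E
python3 -m jog '255 0 -12 0 0 0 0;255 0 -12 0 0 0 0'; python3 - <<'E'
from h import *
st();p=tool()[0][:2]-O; print(p@U,p@V); snap("side","d34",(220,180,400,420),2.5)
E
```

```text
clock: 37.3
eef_pos: [541.2, 248.9, 254.5]
tcp_rot: [3.121, 0.016, 2.857]
contact_force: [-5.3, 34.9, 36.9]
opening: -0.0
t37.30 p [541.2 248.9 254.5] rot [3.1209 0.0159 2.8572] F [-5.3 34.9 36.9] op -0.000 q [ 0.43  0.27  1.69  0.01  1.15 -0.86]
57.80490198010269 -3.2254941117552938
clock: 37.47
eef_pos: [537.7, 236.2, 263.8]
tcp_rot: [3.091, 0.021, 2.854]
contact_force: [-7.2, 18.0, 22.2]
opening: -0.0
t37.47 p [537.7 236.2 263.8] rot [3.0914 0.0214 2.8542] F [-7.2 18.  22.2] op -0.000 q [ 0.4   0.24  1.72  0.03  1.14 -0.9 ]
44.68805606278574 -3.364805424096006
```

View pics/d34.png

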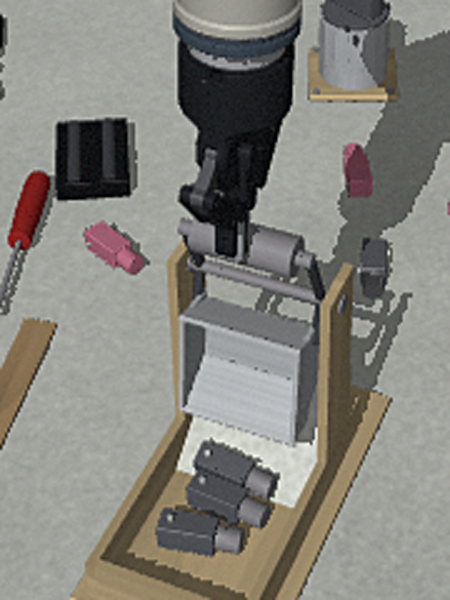

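```bash
python3 -m jog '255 0 -5 0 0 0 0;255 0 -5 1 0 0 0'; python3 - <<'E'
from h import *
st();p=tool()[0][:2]-O; print(p@U,p@V)
E
python3 -m jog '255 0 -6 1 0 0 0;255 0 -6 1 0 0 0'; python3 - <<'E'
from h import *
st();p=tool()[0][:2]-O; print(p@U,p@V); snap("scene","s35",(340,100,520,290),4)
E
```

```text
clock: 37.68
eef_pos: [536.1, 227.6, 268.8]
tcp_rot: [3.08, 0.028, 2.853]
contact_force: [-1.7, 8.0, 10.7]
opening: 0.001
t37.68 p [536.1 227.6 268.8] rot [3.08   0.0282 2.8533] F [-1.7  8.  10.7] op 0.001 q [ 0.38  0.22  1.73  0.03  1.13 -0.92]
35.95522572685469 -4.25194510644149
clock: 37.85
eef_pos: [533.8, 219.4, 271.8]
tcp_rot: [3.067, 0.032, 2.852]
contact_force: [-5.9, 9.5, 16.8]
opening: -0.003
t37.85 p [533.8 219.4 271.8] rot [3.067  0.0321 2.8517] F [-5.9  9.5 16.8] op -0.003 q [ 0.36  0.2   1.75  0.04  1.12 -0.94]
27.415062456162143 -4.399872950458703
```

View pics/s35.png

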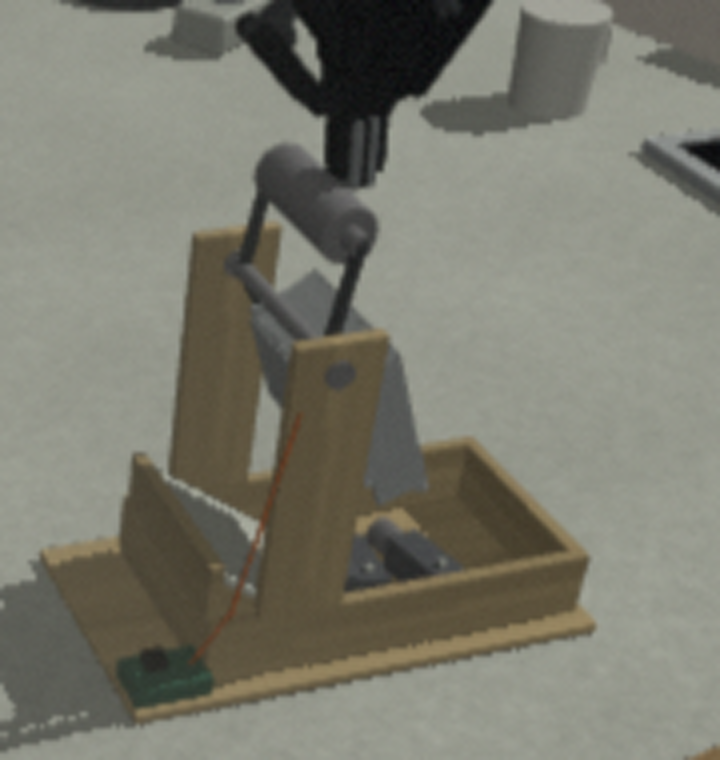

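The fingers rode up over the bar. I'll back off, level the tool, go lower and push again.

```bash
python3 -m jog '255 0 20 0 0 0 0;255 0 25 0 2 0.9 0;255 0 18 0 2 0.9 0;255 0 0 0 0 0 0;255 0 0 0 0 0 0'; python3 - <<'E'
from h import *
st();p=tool()[0][:2]-O; print(p@U,p@V);go([*(rigp(90,0)),243],163.7); snap("scene","s36",(340,100,520,290),4)
E
```

```text
clock: 38.32
eef_pos: [551.6, 274.7, 278.6]
tcp_rot: [3.139, 0.005, 2.849]
contact_force: [-0.1, -0.1, -0.0]
opening: 0.0
t38.32 p [551.6 274.7 278.6] rot [3.1392 0.0047 2.8486] F [-0.1 -0.1 -0. ] op 0.000 q [ 0.46  0.3   1.61 -0.    1.23 -0.82]
85.50204705740315 -5.903573954257622
shift [ 6.1  4.4 35.6] rot [ 0.14  0.27 -0.49] rows>=0.9
```

View pics/s36.png

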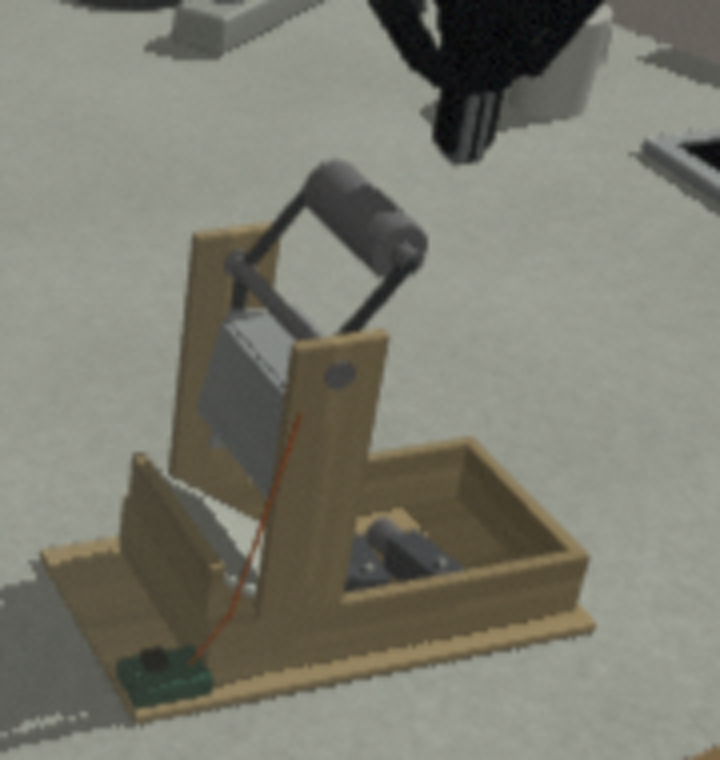

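```bash
python3 -m jog '255 4 6 16 0 0.2 -0.5;255 2 4 16 0 0 0;255 0 2 12 0 0 0;255 0 0 3 0 0 0;255 0 0 0 0 0 0'; python3 - <<'E'
from h import *
st();p=tool()[0][:2]-O; print(p@U,p@V);go([*(rigp(90,0)),243],163.7)
E
```

```text
clock: 38.78
eef_pos: [548.1, 282.4, 230.0]
tcp_rot: [3.139, 0.002, 2.854]
contact_force: [0.2, -0.6, 0.5]
opening: 0.006
t38.78 p [548.1 282.4 230. ] rot [3.1388e+00 2.2000e-03 2.8544e+00] F [ 0.2 -0.6  0.5] op 0.006 q [ 0.47  0.34  1.66  0.    1.14 -0.81]
91.93501105098008 -0.38150744259476504
shift [  0.3  -1.8 -13.1] rot [ 0.16  0.12 -0.16] rows>=0.3
```

```bash
python3 -m jog '255 0 -4 -8 0 0 0;255 0 -6 -2 0 0 0;255 0 -6 0 0 0 0;255 0 -5 0 0 0 0'; python3 - <<'E'
from h import *
st();p=tool()[0][:2]-O; print(p@U,p@V)
E
python3 -m jog '255 0 -5 0 0 0 0;255 0 -5 0 0 0 0;255 0 -5 0 0 0 0'; python3 - <<'E'
from h import *
st();p=tool()[0][:2]-O; print(p@U,p@V)
E
```

```text
clock: 39.12
eef_pos: [542.3, 259.7, 242.8]
tcp_rot: [3.138, 0.004, 2.854]
contact_force: [0.7, 0.8, -0.2]
opening: 0.002
t39.12 p [542.3 259.7 242.8] rot [3.1378 0.0037 2.8538] F [ 0.7  0.8 -0.2] op 0.002 q [ 0.44  0.3   1.68  0.    1.16 -0.84]
68.46691522460233 -1.1826793655178256
clock: 39.37
eef_pos: [540.2, 251.6, 249.4]
tcp_rot: [3.117, 0.008, 2.851]
contact_force: [-2.4, 11.2, 7.9]
opening: 0.002
t39.37 p [540.2 251.6 249.4] rot [3.1172 0.0075 2.8511] F [-2.4 11.2  7.9] op 0.002 q [ 0.43  0.28  1.69  0.01  1.15 -0.86]
60.185520180986956 -1.4768190416359834
```

```bash
python3 -m jog '255 0 -6 3 0.6 0 0;255 0 -6 3 0.6 0 0;255 0 -6 3 0.6 0 0'; python3 - <<'E'
from h import *
st();p=tool()[0][:2]-O; print(p@U,p@V)
E
python3 -m jog '255 0 -6 3 0.5 0 0;255 0 -6 3 0.5 0 0;255 0 -6 3 0.5 0 0'; python3 - <<'E'
from h import *
st();p=tool()[0][:2]-O; print(p@U,p@V); snap("scene","s37",(340,100,520,290),4)
E
```

```text
clock: 39.62
eef_pos: [539.2, 247.5, 252.5]
tcp_rot: [3.114, 0.014, 2.848]
contact_force: [-5.1, 18.2, 18.1]
opening: 0.002
t39.62 p [539.2 247.5 252.5] rot [3.1143 0.0145 2.8476] F [-5.1 18.2 18.1] op 0.002 q [ 0.42  0.27  1.7   0.01  1.14 -0.86]
55.917347425050394 -1.6746647479845531
clock: 39.87
eef_pos: [538.0, 243.2, 255.5]
tcp_rot: [3.108, 0.022, 2.846]
contact_force: [-5.7, 16.1, 18.9]
opening: 0.003
t39.87 p [538.  243.2 255.5] rot [3.1082 0.0219 2.8456] F [-5.7 16.1 18.9] op 0.003 q [ 0.42  0.26  1.71  0.01  1.13 -0.86]
51.447867306828 -1.7252021631023404
```

View pics/s37.png

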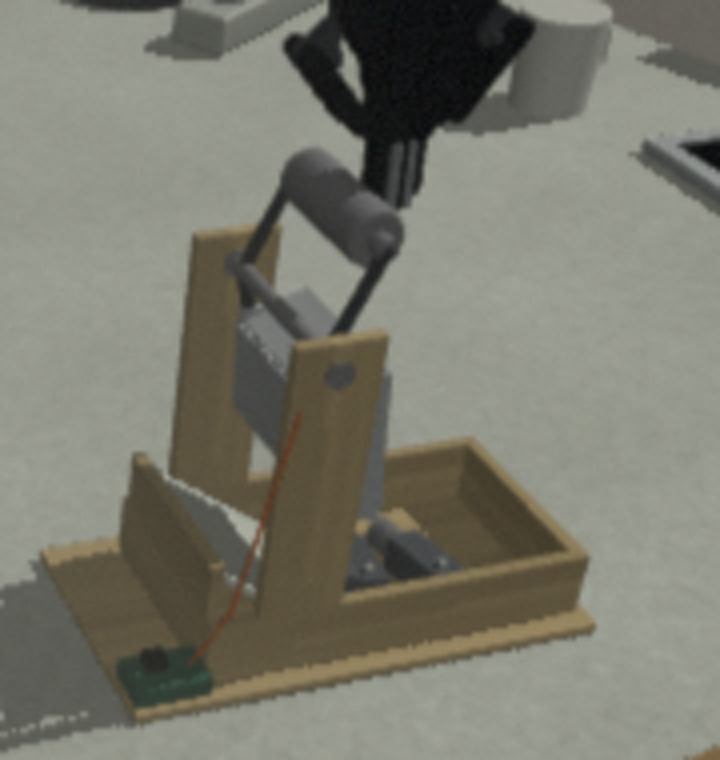

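```bash
python3 -m jog '255 0 -10 3 0.4 0 0;255 0 -10 3 0.4 0 0;255 0 -10 3 0.4 0 0'; python3 - <<'E'
from h import *
st();p=tool()[0][:2]-O; print(p@U,p@V)
E
python3 -m jog '255 0 -10 3 0.4 0 0;255 0 -10 3 0.4 0 0;255 0 -10 3 0.4 0 0'; python3 - <<'E'
from h import *
st();p=tool()[0][:2]-O; print(p@U,p@V); snap("scene","s38",(340,100,520,290),4)
E
```

```text
clock: 40.17
eef_pos: [537.9, 226.4, 260.2]
tcp_rot: [3.095, 0.04, 2.845]
contact_force: [0.3, 5.6, 9.3]
opening: -0.001
t40.17 p [537.9 226.4 260.2] rot [3.0954 0.0401 2.8449] F [0.3 5.6 9.3] op -0.001 q [ 0.39  0.23  1.74  0.01  1.11 -0.89]
35.353766927845335 -6.346321184156328
clock: 40.42
eef_pos: [533.1, 199.7, 256.4]
tcp_rot: [3.105, 0.051, 2.845]
contact_force: [1.5, 1.6, 1.8]
opening: -0.004
t40.42 p [533.1 199.7 256.4] rot [3.1051 0.0506 2.8452] F [1.5 1.6 1.8] op -0.004 q [ 0.36  0.21  1.77 -0.    1.1  -0.92]
8.314616768932277 -9.19533630759896
```

View pics/s38.png

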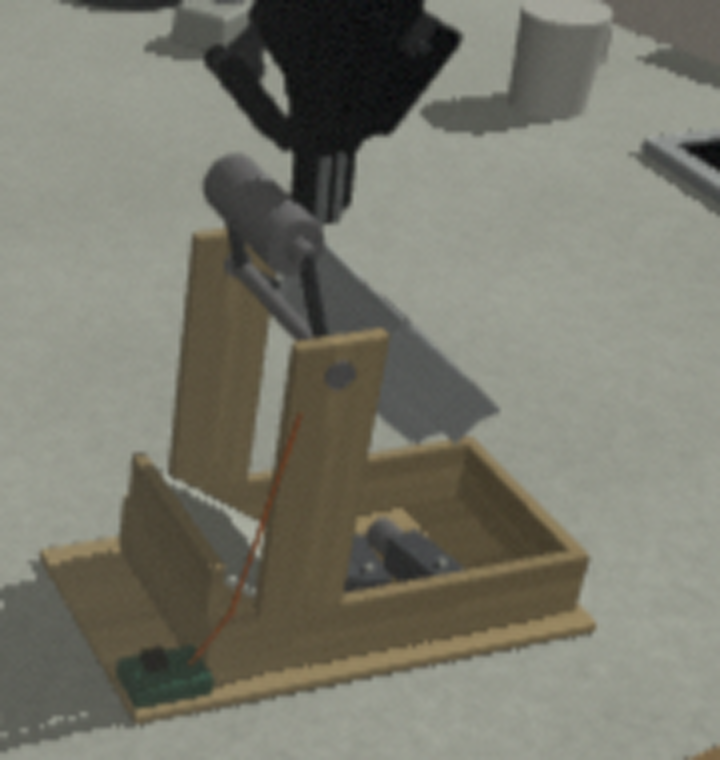

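Near the balance point. I'll push a little further, then retract upwards.

```bash
python3 -m jog '255 0 -8 -1 0.4 0 0;255 0 -8 -1 0.4 0 0'; python3 - <<'E'
from h import *
st();p=tool()[0][:2]-O; print(p@U,p@V); snap("scene","s39",(340,100,520,290),4)
E
```

```text
clock: 40.63
eef_pos: [526.2, 180.9, 256.1]
tcp_rot: [3.124, 0.048, 2.845]
contact_force: [0.8, -0.1, -0.5]
opening: -0.001
t40.63 p [526.2 180.9 256.1] rot [3.124  0.0479 2.8447] F [ 0.8 -0.1 -0.5] op -0.001 q [ 0.34  0.2   1.79 -0.02  1.11 -0.93]
-11.651708563462698 -7.892059092704206
```

View pics/s39.png

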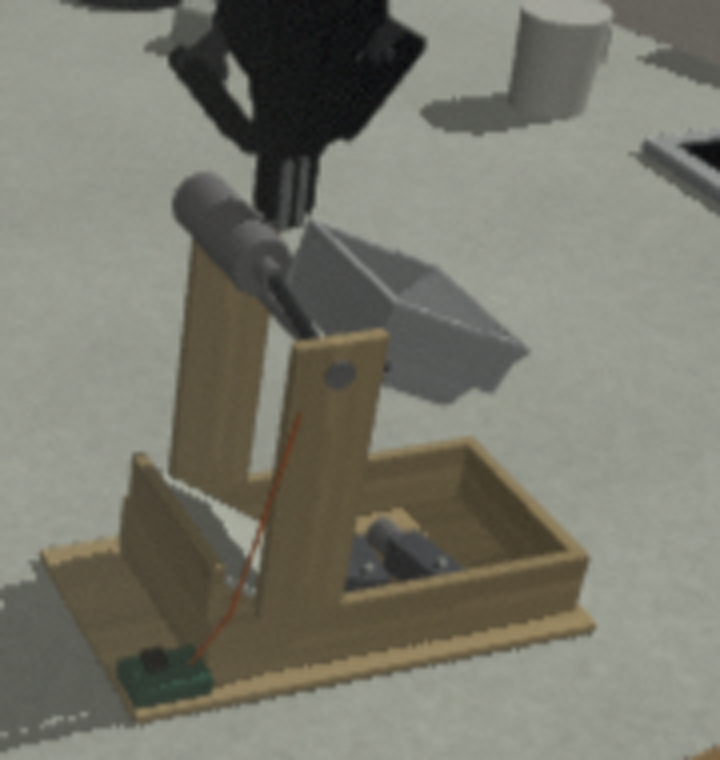

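It is falling upright by itself. Lift clear.

```bash
python3 -m jog '255 0 0 -25 0 0 0;255 0 0 -38 0 0 0;100 0 0 -38 0 0 0;100 0 0 0 1 2.7 0;100 0 0 0 0 0 0'; python3 - <<'E'
from h import *
st(); snap("scene","s40",(200,100,520,390),2.4); snap("wrist","w40"); go([442.6,-44.4,330],90)
E
```

```text
clock: 41.1
eef_pos: [517.4, 176.2, 358.0]
tcp_rot: [-3.132, -0.008, 2.843]
contact_force: [0.6, -0.3, -1.2]
opening: 0.418
t41.10 p [517.4 176.2 358. ] rot [-3.1322 -0.0081  2.843 ] F [ 0.6 -0.3 -1.2] op 0.418 q [ 0.33  0.14  1.63 -0.    1.38 -0.94]
shift [   6.2 -232.6   29.4] rot [-6.400e-01  2.000e-02  7.288e+01] rows>=10.4
```

View pics/s40.png

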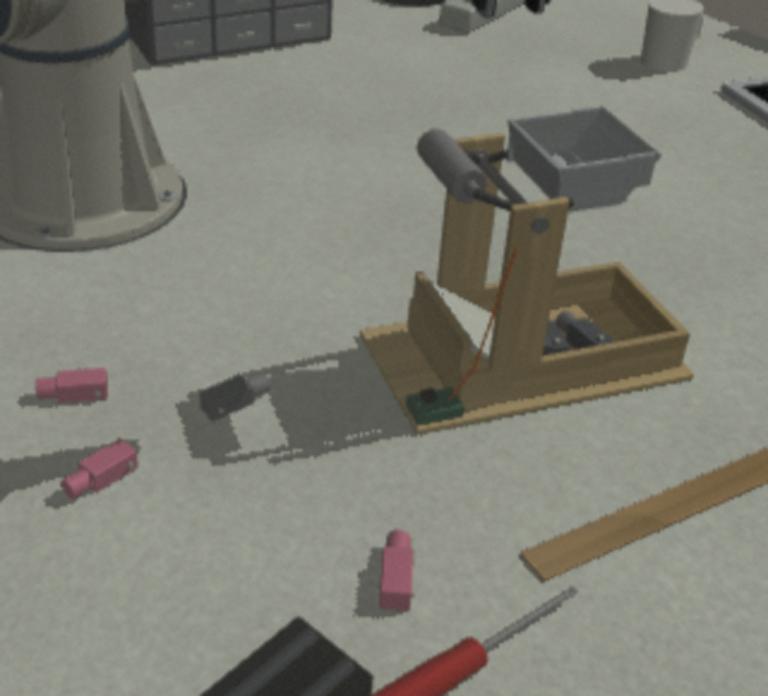

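View pics/w40.png

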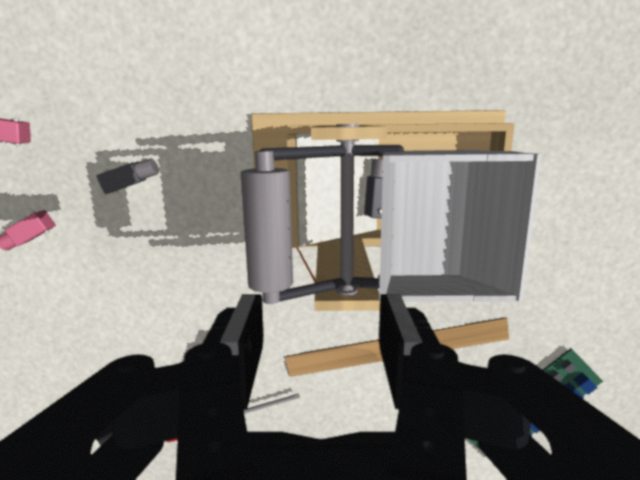

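The bucket is upright and empty. The last grey motor, A, is on the desk at (128,177) in the wrist view, so I'll fetch it.

```bash
python3 -m jog '100 1 -36 -1 -0.6 0 0;100 1 -38 -1 0 0 0;100 1 -38 -1 0 0 0;100 1 -38 -1 0 0 0;100 1 -38 -1 0 0 0'; python3 -m jog '100 0 -38 0 0 0 0;100 0 0 5 0 0 7;100 0 0 12 0 0 7;100 0 0 12 0 0 7;100 0 0 12 0 0 7'; python3 -m jog '100 0 0 12 0 0 7;100 0 0 12 0 0 7;100 0 0 12 0 0 7;100 0 0 12 0 0 7;100 0 0 12 0 0 7'; python3 -m jog '100 0 0 0 0 0 7;100 0 0 0 0 0 0'; python3 - <<'E'
from h import *
st(); I,im=snap("wrist","w41"); go([442.6,-44.4,110],90)
E
```

```text
clock: 41.62
eef_pos: [453.6, -2.5, 354.0]
tcp_rot: [3.142, -0.011, 2.852]
contact_force: [0.4, -0.5, -0.2]
opening: 0.613
clock: 42.03
eef_pos: [435.0, -48.8, 307.2]
tcp_rot: [-3.132, -0.007, 2.355]
contact_force: [-0.4, -0.3, -0.3]
opening: 0.608
clock: 42.45
eef_pos: [428.1, -49.4, 237.4]
tcp_rot: [-3.124, 0.001, 1.731]
contact_force: [-0.1, -0.5, 0.5]
opening: 0.611
clock: 42.62
eef_pos: [424.0, -49.0, 232.0]
tcp_rot: [-3.117, 0.003, 1.601]
contact_force: [-0.0, -0.6, 0.2]
opening: 0.61
t42.62 p [424. -49. 232.] rot [-3.1170e+00  2.7000e-03  1.6008e+00] F [-0.  -0.6  0.2] op 0.610 q [-0.11  0.05  2.02 -0.01  1.1  -0.14]
shift [  4.2  22.2 121.4] rot [-1.45  0.16  2.12] rows>=3.0
```

View pics/w41.png

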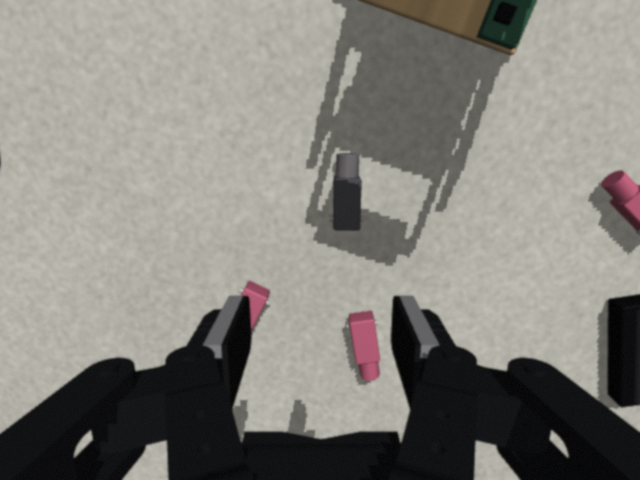

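Motor A is at (347,195), unmoved.

```bash
python3 - <<'E'
from h import *
I=optics.camera_info("wrist")
mot(I,[(334,230),(360,230),(334,180),(360,179)])
E
python3 -m jog '100 1 7 25 -1.4 0.2 1.8;100 1 7 28 0 0 0;100 1 7 28 0 0 0;100 0 2 25 0 0 0;100 0 0 0 0 0 0'; python3 - <<'E'
from h import *
st(); I,im=snap("wrist","w42"); go([442.6,-44.4,30],90)
E
```

```text
c [440.5 -49.8] len 44.3 wid 22.8 ang 93.1 grasp [440.2 -44.8]
clock: 43.08
eef_pos: [447.3, -45.6, 123.1]
tcp_rot: [3.135, 0.001, 1.6]
contact_force: [-2.1, 0.9, 0.4]
opening: 0.606
t43.08 p [447.3 -45.6 123.1] rot [3.1345e+00 1.1000e-03 1.5997e+00] F [-2.1  0.9  0.4] op 0.606 q [-0.1   0.23  2.1  -0.    0.81 -0.13]
shift [ 1.6 -6.  94.8] rot [0.47 0.06 1.63] rows>=2.3
```

View pics/w42.png

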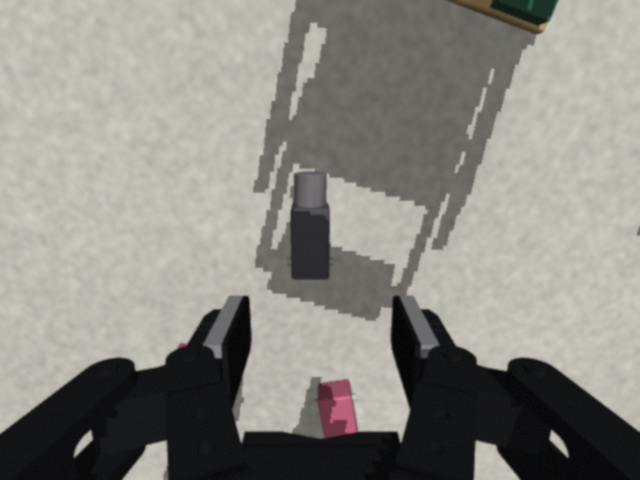

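```bash
python3 - <<'E'
from h import *
I=optics.camera_info("wrist")
mot(I,[(292,278),(329,279),(292,208),(328,208)])
E
python3 -m jog '100 1 -2 22 0.5 0 0;100 0 -1 22 0 0 0;100 0 0 22 0 0 0;100 0 0 0 0 0 0'; python3 - <<'E'
from h import *
st(); go([442,-44.4,4],91.5)
E
```

```text
c [442.  -49.7] len 45.4 wid 23.4 ang 91.6 grasp [441.8 -44.7]
clock: 43.47
eef_pos: [448.8, -45.4, 62.9]
tcp_rot: [3.134, 0.003, 1.61]
contact_force: [-1.2, -0.5, -0.3]
opening: 0.602
t43.47 p [448.8 -45.4  62.9] rot [3.1341e+00 2.8000e-03 1.6103e+00] F [-1.2 -0.5 -0.3] op 0.602 q [-0.1   0.34  2.14 -0.    0.66 -0.14]
shift [ 1.4 -7.2 58.8] rot [0.43 0.16 0.76] rows>=1.4
```

```bash
python3 -m jog '100 1 -5 14 0.4 0.1 0.8;100 0 -4 14 0 0 0;100 0 -1 14 0 0 0;100 0 0 0 0 0 0'; python3 - <<'E'
from h import *
st(); go([442,-44.4,4],91.5)
E
```

```text
clock: 43.8
eef_pos: [443.2, -45.3, 27.0]
tcp_rot: [3.133, 0.002, 1.603]
contact_force: [-1.4, -1.0, 0.5]
opening: 0.608
t43.80 p [443.2 -45.3  27. ] rot [3.1335e+00 2.2000e-03 1.6033e+00] F [-1.4 -1.   0.5] op 0.608 q [-0.1   0.4   2.16 -0.    0.57 -0.14]
shift [ 1.  -1.4 23. ] rot [0.46 0.13 0.36] rows>=0.6
```

```bash
python3 -m jog '100 1 -3 9 0.4 0 0.3;100 0 -1 9 0 0 0;100 0 0 2 0 0 0;100 0 0 0 0 0 0'; python3 - <<'E'
from h import *
st(); go([442,-44.4,4],91.5)
E
```

```text
clock: 44.13
eef_pos: [442.9, -44.9, 10.6]
tcp_rot: [3.134, 0.003, 1.6]
contact_force: [-0.1, -0.6, -0.1]
opening: 0.605
t44.13 p [442.9 -44.9  10.6] rot [3.1342 0.0032 1.6002] F [-0.1 -0.6 -0.1] op 0.605 q [-0.1   0.44  2.17 -0.    0.53 -0.13]
shift [ 0.5 -0.9  6.6] rot [0.43 0.18 0.19] rows>=0.2
```

```bash
python3 -m jog '100 0 -1 6 0 0 0;255 0 0 1 0 0 0;255 0 0 0.5 0 0 0;255 0 0 0 0 0 0;255 0 0 0 0 0 0' 40; python3 -m jog '255 0 0 0 0 0 0;255 0 0 -25 0 0 0;255 0 0 -38 0 0 0;255 0 0 -40 0 0 0;255 0 0 -40 0 0 0'; python3 -m jog '255 0 0 -38 0 0 -7;255 0 0 -38 0 0 -7;255 0 0 -38 0 0 -7;255 0 0 -38 0 0 -7;255 0 0 -35 0 0 -7'; python3 -m jog '255 0 0 -10 0 0 -7;255 0 0 -2 0 0 -7;255 0 0 -2 0 0 -7;255 0 0 -2 0 0 -7;255 0 0 -2 0 0 -7'; python3 -m jog '255 0 0 0 0 0 -2;255 0 0 0 0 0 0'; python3 - <<'E'
from h import *
st(); go([*(rigp(62,-5)),330],163.7); snap("wrist","w43")
E
```

```text
clock: 44.55
eef_pos: [442.7, -45.0, 3.4]
tcp_rot: [3.133, 0.003, 1.601]
contact_force: [0.2, 0.0, -1.1]
opening: 0.271
clock: 44.97
eef_pos: [435.2, -43.9, 143.5]
tcp_rot: [-3.132, 0.001, 1.601]
contact_force: [1.8, 0.7, -1.2]
opening: 0.267
clock: 45.38
eef_pos: [433.4, -43.3, 340.9]
tcp_rot: [-3.133, -0.005, 2.224]
contact_force: [1.6, 0.5, -1.8]
opening: 0.268
clock: 45.8
eef_pos: [436.0, -43.5, 370.3]
tcp_rot: [-3.141, 0.007, 2.849]
contact_force: [0.1, -0.8, -1.2]
opening: 0.273
clock: 45.97
eef_pos: [435.6, -43.5, 370.7]
tcp_rot: [-3.141, 0.008, 2.893]
contact_force: [1.1, 0.2, -0.4]
opening: 0.271
t45.97 p [435.6 -43.5 370.7] rot [-3.1406  0.008   2.8934] F [ 1.1  0.2 -0.4] op 0.271 q [-0.1  -0.07  1.82 -0.    1.38 -1.42]
shift [-32.2 313.5  40.6] rot [-0.05  0.46  2.08] rows>=7.8
```

View pics/w43.png

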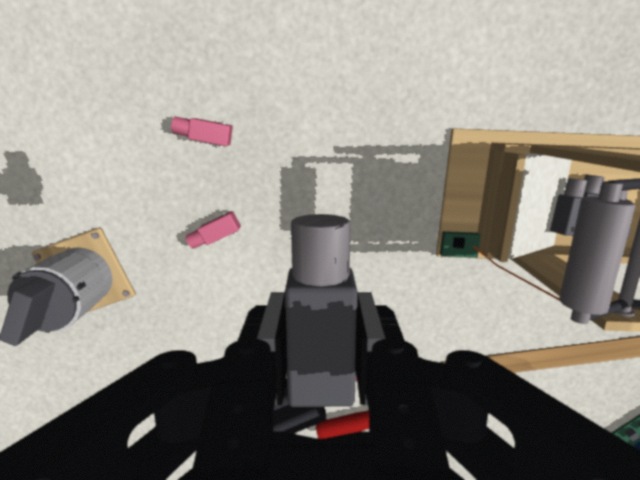

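```bash
python3 -m jog '255 -4 36 0 0 0.4 2;255 -4 38 1 0 0 0;255 -4 38 1 0 0 0;255 -4 38 1 0 0 0;255 -4 38 1 0 0 0'; python3 -m jog '255 -4 38 1 0 0 0;255 -4 38 1 0 0 0;255 -4 38 1 0 0 0;255 0 8 0 0 0 0;255 0 0 0 0 0 0'; python3 - <<'E'
from h import *
st(); go([*(rigp(62,-5)),262],163.7)
E
```

```text
clock: 46.43
eef_pos: [507.7, 130.9, 366.0]
tcp_rot: [-3.137, 0.002, 2.832]
contact_force: [1.2, -0.4, -1.4]
opening: 0.272
clock: 46.85
eef_pos: [558.6, 256.0, 358.7]
tcp_rot: [-3.137, -0.001, 2.827]
contact_force: [0.1, -0.2, -0.3]
opening: 0.27
t46.85 p [558.6 256.  358.7] rot [-3.1369e+00 -9.0000e-04  2.8267e+00] F [ 0.1 -0.2 -0.3] op 0.270 q [ 0.43  0.25  1.5  -0.    1.4  -0.83]
shift [12.6 -7.4 96.8] rot [-0.27 -0.06 -1.74] rows>=2.4
```

```bash
python3 -m jog '255 5 -3 18 -0.3 0 -1.7;255 4 -2 27 0 0 0;255 0 -1 27 0 0 0;255 0 0 22 0 0 0;255 0 0 0 0 0 0'; python3 - <<'E'
from h import *
st(); go([*(rigp(62,-5)),236],163.7); snap("wrist","w44")
E
```

```text
clock: 47.27
eef_pos: [546.6, 249.7, 261.9]
tcp_rot: [-3.141, -0.0, 2.852]
contact_force: [-1.1, -0.3, -1.5]
opening: 0.264
t47.27 p [546.6 249.7 261.9] rot [-3.1415 -0.      2.8519] F [-1.1 -0.3 -1.5] op 0.264 q [ 0.43  0.29  1.65 -0.    1.2  -0.86]
shift [ 3.1  1.9 25.9] rot [-0.01 -0.   -0.3 ] rows>=0.6
```

View pics/w44.png

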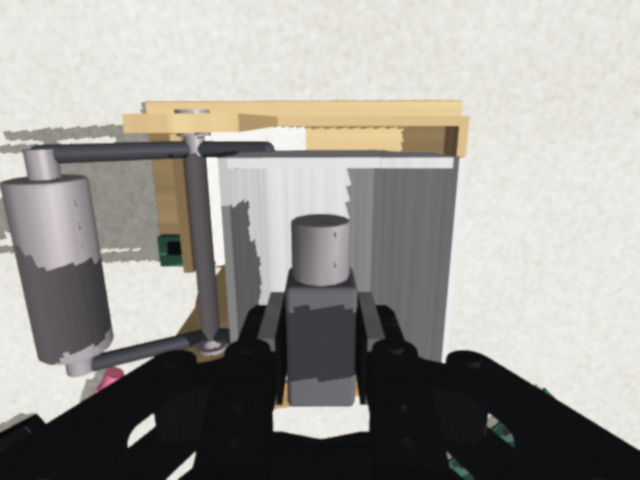

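```bash
python3 -m jog '255 2 0 11 0 0 0;255 1 0 11 0 0 0;255 0 0 6 0 0 0;255 0 0 0 0 0 0'; python3 -m jog '129 0 0 -0.5 0 0 0;129 0 0 -0.5 0 0 0;129 0 0 -0.5 0 0 0;129 0 0 -1 0 0 0'; python3 -m jog '129 0 0 -20 0 0 0;129 0 0 -30 0 0 0;100 0 0 -40 0 0 0;100 0 0 -30 0 0 0;100 0 0 0 0 0 0'; python3 - <<'E'
from h import *
st(); snap("side","d45");snap("wrist","w45"); snap("scene","s45")
E
```

```text
clock: 47.65
eef_pos: [546.2, 249.8, 238.5]
tcp_rot: [3.137, 0.006, 2.848]
contact_force: [-0.7, 0.7, -1.0]
opening: 0.269
clock: 47.98
eef_pos: [547.4, 250.3, 243.2]
tcp_rot: [3.135, 0.009, 2.848]
contact_force: [0.3, -0.7, 1.1]
opening: 0.493
clock: 48.4
eef_pos: [545.4, 249.8, 368.4]
tcp_rot: [3.136, 0.007, 2.849]
contact_force: [1.3, -0.5, 0.9]
opening: 0.608
t48.40 p [545.4 249.8 368.4] rot [3.1362 0.0068 2.8488] F [ 1.3 -0.5  0.9] op 0.608 q [ 0.43  0.21  1.52 -0.    1.4  -0.85]
```

View pics/d45.png

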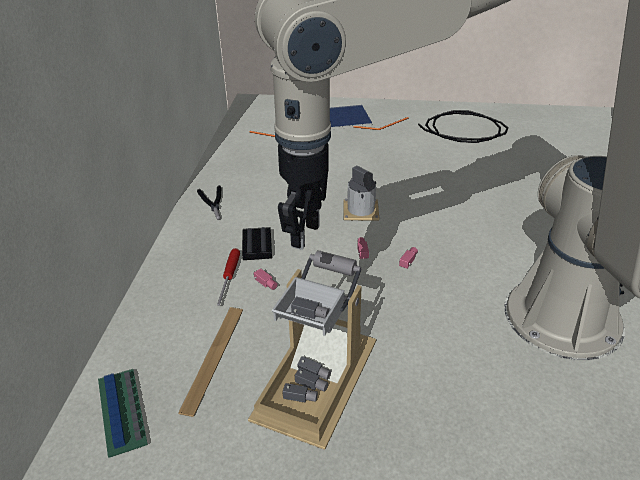

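View pics/w45.png

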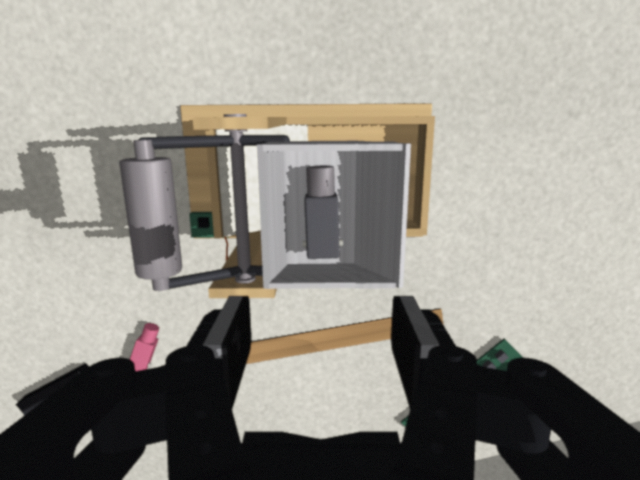

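View pics/s45.png

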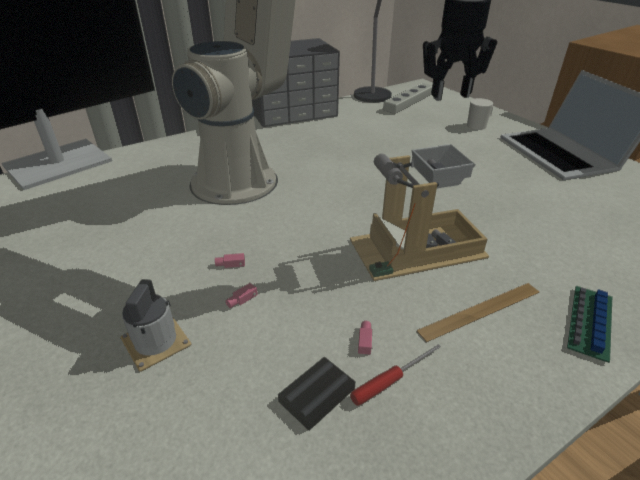

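```bash
python3 -m jog '100 0 0 -5 0 0 0;100 0 0 0 0 0 0;100 0 0 0 0 0 0;100 0 0 0 0 0 0;100 0 0 0 0 0 0'; python3 - <<'E'
from h import *
st(); _,a=snap("side","d46"); b=cv2.imread("pics/d45.png"); d=cv2.absdiff(a,b)[250:450,240:390]; print("rig region diff max",d.max(),(d>25).sum())
print(ticket.sign_off())
E
```

```text
clock: 48.97
eef_pos: [541.3, 247.9, 361.3]
tcp_rot: [-3.135, -0.006, 2.849]
contact_force: [0.5, -0.1, 0.3]
opening: 0.605
t48.97 p [541.3 247.9 361.3] rot [-3.1354 -0.0063  2.8489] F [ 0.5 -0.1  0.3] op 0.605 q [ 0.43  0.22  1.53 -0.    1.4  -0.85]
rig region diff max 164 374
the job is handed in; nothing more can be done
None
```

```bash
python3 - <<'E'
import cv2,numpy as np
a=cv2.imread("pics/d46.png");b=cv2.imread("pics/d45.png");m=cv2.absdiff(a,b).max(2)[250:450,240:390]>25
n,l,s,c=cv2.connectedComponentsWithStats(m.astype(np.uint8))
print([(x[0]+240,x[1]+250,x[2],x[3],x[4]) for x in s[1:] if x[4]>5])
cv2.imwrite("pics/f.png",cv2.resize(np.hstack([b[230:420,240:390],a[230:420,240:390]]),None,fx=2.5,fy=2.5))
E
```

```text
[(np.int32(296), np.int32(250), np.int32(11), np.int32(3), np.int32(20)), (np.int32(377), np.int32(250), np.int32(9), np.int32(7), np.int32(15)), (np.int32(320), np.int32(255), np.int32(16), np.int32(12), np.int32(49)), (np.int32(359), np.int32(255), np.int32(3), np.int32(8), np.int32(11)), (np.int32(372), np.int32(258), np.int32(5), np.int32(7), np.int32(9)), (np.int32(366), np.int32(266), np.int32(6), np.int32(8), np.int32(12))]
```

View pics/f.png

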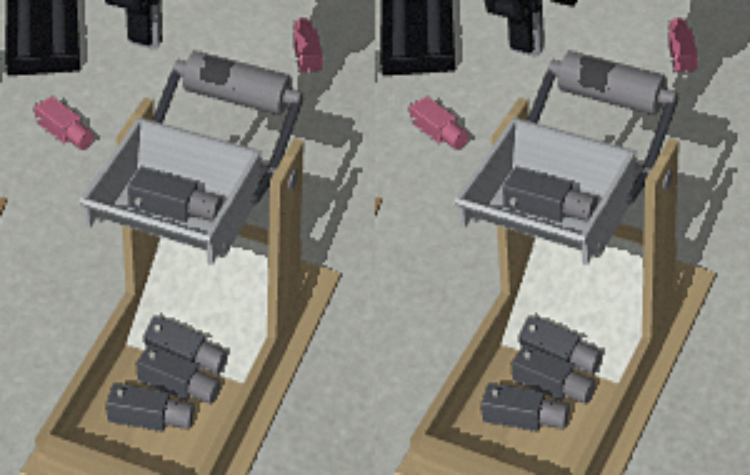

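The job is done and was handed in at about 49 s of the 210 s; no verdict was reported.

- **Cap:** I set it on the lands and backed it off into the thread start, where it seated about 51 mm above the desk. I then ran it in clockwise about 2.35 rad until it sat home at about 37 mm. The flange looks flush on the rim in both camera views.
- **Motors:** Four grey motors were there; the pink look-alikes were left alone. Two sat stacked in the upright bucket, and the third tripped it without the fingers touching it. All three slid into the tray.
- **Bucket reset:** I pushed the counterweight back and the bucket came upright. The fourth motor was then set in it, and no grey motor is left on the desk in view.

**What went wrong on the way:**
- The cap pressed on the tube rim with about 28 N when the arm sagged while turning. I lifted it, levelled it and tried again.
- The first counterweight push peaked at about 50 N at the wrist, and the fingers rode up over the bar. I backed off, went lower, and the second push worked.

**Last checks:** The final side picture shows the bucket upright with one motor in it and three at rest in the tray. My check for movement between the last two pictures did flag some pixels. They were all at the gripper and its shadow, and the motors and bucket had not moved. The screwdriver, ruler and battery box look unmoved in the final scene picture.

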